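Fill the battery collection jar through the sliding funnel

ROBOT

A 6-joint arm with a two-finger parallel gripper is mounted at the origin on the work surface. World frame = base frame: x ahead of the robot, y to its left, z up, the work surface at z = 0. Lengths are in mm, angles in degrees, forces in N, time in s.
With the tool pointing down it reaches from about 350 to 850 mm from the base axis. Payload 8.1 kg.
Tool frame: the origin (TCP) lies at the very end of the fingers, on their centre line; the grasp point (between the pads) lies 19 mm behind it (pinch_z is the z of the grasp point in the tool frame, in mm); z points along the fingers, y is the direction in which the jaws open and shut (so a half turn about z gives the same grasp; the last joint's range is limited). The gripper opens to 85 mm and grips with 20 to 120 N. Pads are 22 mm wide; open, the fingers measure 114 mm over their backs; the gripper's body (76 mm by 85 mm) begins 54 mm behind the grasp point. The pads swing forward as they close: fully open they stand 13 mm farther back than shut.
Start: joints at [-4.893, 7.471, 85.268, -0, 87.261, -4.893], TCP at [600.004, 0.022, 231.292] pointing down, gripper open.
Joint ranges: [-169.43, 169.43], [-51.17, 129.36], [1.28, 143.12], [-76.62, 256.62], [0, 156.53], [-152.29, 152.29]. Speed limits (degrees/s): [136.94, 136.94, 159.86, 180, 180, 180].

INTERFACE

Orientations are given as [roll, pitch, yaw] about the fixed x, y, z axes, in that order (R = Rz(yaw) Ry(pitch) Rx(roll)).
In Python, from bench import * gives the robot as it stands.
- The arm moves only by the shell command python3 -m creep 'ROWS' [FORCE]. ROWS is a JSON object of lists of equal length, an entry for each row: "translation": the shift along the tool's x, y, z in mm, a list of three; "rotation": the turn, a rotation vector about the tool's x, y, z in rad, a list of three; "claw": the finger opening in mm, from 0 to 85.4. In form: {"translation": [[dx, dy, dz], ...], "rotation": [[ax, ay, az], ...], "claw": [claw, ...]}. A call has 1 to 10 rows; each row shifts and turns the commanded pose from where the row before left it, along the tool's axes as they then stand; what a row does not reach is not made up. A row lasts 1/10 s, in which the tool goes at most 50 mm and 8.59 degrees, less where a joint would pass 70% of its speed; a pose out of reach is approached as far as the arm can. A call is refused whole if a number of a shift passes 50 or a number of a turn 0.15, either way. A call with a gripper value outside its range is refused whole. The fingers move at their own pace and stop on an object; FORCE is the grip in N (left out, the last holds). Time passes only in rows, so rows that do not move let the fingers close. It gives the time, the measured TCP pose, the force and the opening at its end, in the units of the state.
- sense(): the state, without advancing time (a new reading comes with each control period).
- snapshot(name): name is "scene" or "side" or "wrist"; returns a dict with "frame" (420x560x3 uint8, red, green, blue), "intrinsics" (3x3 intrinsics, pixels), "extrinsics" (4x4, takes a point from camera to world coordinates). Camera axes: x right, y up, looking along -z (the intrinsics and any distortion apply to the point x, -y, -z); pixel columns grow to the right and rows downward; lengths in mm; the calibration is good to about 2 mm. The wrist camera is an equidistant fisheye: a pixel r from the principal point sees the ray r / f radians off the axis. A picture is of the moment at which its call begins. There is no depth.
- hand_in(): hands the job in, once; it reports no verdict.
The state is a dict: "time": time; "joint_pos": joint angles; "qd": joint speeds; "joint_efforts": joint torques, N m; "tool_pos": TCP position; "tcp_rot": TCP orientation; "ft_force": force on the tool from outside, world axes, zero at the start; "wrist_torque": the same for the moment, N m; "finger_gap": finger opening in mm.
Only numpy, scipy, OpenCV 4.12 (cv2) and the standard library are available. Lean on these libraries where they do the work, as an engineer would, in place of code of your own. Each camera call takes 0.05 s, during which the arm holds its last target.

TASK

Get the used battery packs into the collection jar. First flip the cam lever on the funnel carriage to free it, slide the funnel centrally over the jar and flip the lever back to locked; then gather every battery pack on the table into the pouring tray, lift the tray with all of them in it and tip them together through the funnel into the jar. Finally stand the empty tray flat on its cork mat again, with every pack in the jar, the funnel still locked over it and the other things on the table left alone.

Things in the scene. Friction and masses are not known exactly. Their poses are not given: they have to be found in the camera images.
- stand: Fixed filling stand: plywood base board 240 (x) x 440 (y) x 12 mm with a steel rail along its y on two end posts. Origin: centre of the board's underside; x points away from the robot (within 0.12 rad), y to the left along the rail. The rail (30 x 20 mm, top 185 mm above the table) lies at stand x = -55 mm; the end posts at stand y = +-208 mm. The funnel carriage rides on this rail.
- carriage (a joint): Slide of the funnel carriage along the rail, in m: 0 in the middle, growing to stand +y (left), range -0.12 to 0.12. It moves with about 2 N when the cam lever is free; while the lever is locked the cam grips the rail and it holds against pushes of at least 30 N. The carriage is a grey block 50 x 130 mm (y), 150 to 200 mm above the table, with the funnel on an arm on its far side, a black fin on its right end and the cam lever on its left end.
- fin_top (a point): Centre of the top edge of the carriage's black fin: an upright plate 14 mm thick along stand y, 30 mm wide along stand x, standing 55 mm above the block (200 to 255 mm above the table). Pinch it across its thickness and slide the carriage with it, or push it. Axes parallel to the stand.
- lever (a joint): Cam lever, rad: 0 = locked (leans 0.7 rad from vertical towards the robot), 1.4 = free (leans 0.7 rad away from the robot, towards the funnel). It turns about an axis parallel to the rail (stand y), stays where it is left, is held at the locked end by its cam, and needs some 2 to 5 N at its knob.
- lever_tip (a point): Centre of the round black knob (24 mm diameter) at the end of the cam lever's 12 mm rod, 70 mm from the hinge.
- lever_hinge (a point): Point on the cam lever's hinge axis, in the middle of the lever, 201 mm above the table; moves with the carriage. Axes parallel to the stand.
- funnel_mouth (a point): Centre of the top rim of the aluminium funnel, 212 mm above the table; mouth 176 mm outside diameter (about 170 inside). Moves with the carriage, 110 mm beyond the rail (stand +x).
- funnel_spout (a point): Centre of the lower end of the funnel's spout, 127 mm above the table, 86 mm inside and 92 mm outside diameter. The cone falls at about 59 degrees. The funnel, tray, jar and packs are smooth (friction about 0.3 between them).
- jar: Fixed clear plastic jar (open cylinder), 106 mm outside and 98 mm inside diameter, 110 mm tall, standing on the stand's board under the funnel's line of travel. Origin: centre of its underside; z up.
- jar_mouth (a point): Centre of the jar's open top, 122 mm above the table (5 mm below the spout's end).
- mat: Fixed cork mat 160 x 135 x 3 mm, on which the tray stands. Origin: centre of its underside.
- tray: Loose aluminium pouring tray (250 g) like a small dustpan: floor 130 (x) x 110 (y) x 4 mm, walls 40 mm high on both sides and at the back (its +x), open at the front (its -x, roughly towards the robot at the start). Inside it is 102 mm wide. A bar handle runs over its rear half. Origin: centre of the floor's underside; z up.
- tray_grip (a point): Middle of the tray's bar handle, 80 mm above the tray's underside and 20 mm behind its centre. The bar runs along tray x from x = 0 to 65 mm, is 16 mm thick (tray y) and 20 mm tall (70 to 90 mm above the underside), held by a post at the tray's back wall. Axes parallel to the tray.
- tray_lip (a point): Middle of the tray's open front edge, on its floor. Packs start to slide out when the tray is tipped front-down by some 15 to 25 degrees.
- pack1: Loose used battery pack (black and grey block), 48 (x) x 28 (y) x 20 mm (z), 60 g, lying flat at the start. Origin: centre of its 48 x 28 underside. May be absent.
- pack2: Loose used battery pack (black and grey block), 48 (x) x 28 (y) x 20 mm (z), 60 g, lying flat at the start. Origin: centre of its 48 x 28 underside. May be absent.
- pack3: Loose used battery pack (black and grey block), 48 (x) x 28 (y) x 20 mm (z), 60 g, lying flat at the start. Origin: centre of its 48 x 28 underside. May be absent.
- pack4: Loose used battery pack (black and grey block), 48 (x) x 28 (y) x 20 mm (z), 60 g, lying flat at the start. Origin: centre of its 48 x 28 underside. May be absent.
- pack5: Loose used battery pack (black and grey block), 48 (x) x 28 (y) x 20 mm (z), 60 g, lying flat at the start. Origin: centre of its 48 x 28 underside. May be absent.
- tape: Bystander: roll of tape, standing as a ring 90 mm diameter, 48 mm high. Origin: centre of its underside. To be left alone.
- mug: Bystander: white mug, 80 mm diameter, 90 mm high. Origin: centre of its underside. To be left alone.
- stapler: Bystander: stapler 130 mm long, 50 mm high. Origin: centre of its underside. To be left alone.
- spray: Bystander: white bottle 66 mm diameter, 170 mm high. Origin: centre of its underside. To be left alone.
Things that resemble listed ones, but are neither listed nor needed, are in the scene too. Leave any orange look-alike of the pack3 alone.

How it is judged (in metres and radians):
On the way, in this order (a step that is already met when the one before it is completed fails the run):
1. the cam lever is flipped to free (value of joint lever above 1 rad), for 0.2 s.
2. the funnel's spout is over the jar's mouth, within 10 mm of its centre (horizontal distance between funnel_spout and jar_mouth below 0.01 m), for 0.3 s.
3. the lever is locked again with the funnel over the jar (horizontal distance between funnel_spout and jar_mouth below 0.01 m and value of joint lever below 0.2 rad), for 0.3 s.
4. all present packs are in the tray and the tray is lifted at least 60 mm (x of pack1 in the frame of tray between -0.075 and 0.065 m and y of pack1 in the frame of tray between -0.056 and 0.056 m and z of pack1 in the frame of tray between -0.002 and 0.075 m and x of pack2 in the frame of tray between -0.075 and 0.065 m and y of pack2 in the frame of tray between -0.056 and 0.056 m and z of pack2 in the frame of tray between -0.002 and 0.075 m and x of pack3 in the frame of tray between -0.075 and 0.065 m and y of pack3 in the frame of tray between -0.056 and 0.056 m and z of pack3 in the frame of tray between -0.002 and 0.075 m and x of pack4 in the frame of tray between -0.075 and 0.065 m and y of pack4 in the frame of tray between -0.056 and 0.056 m and z of pack4 in the frame of tray between -0.002 and 0.075 m and x of pack5 in the frame of tray between -0.075 and 0.065 m and y of pack5 in the frame of tray between -0.056 and 0.056 m and z of pack5 in the frame of tray between -0.002 and 0.075 m and height (world z) of tray above 0.06 m), for 0.2 s.
5. all present packs are inside the jar (horizontal distance between each of pack1, pack2, pack3, pack4, pack5 and jar below 0.053 m and z of pack1 in the frame of jar between 0 and 0.11 m and z of pack2 in the frame of jar between 0 and 0.11 m and z of pack3 in the frame of jar between 0 and 0.11 m and z of pack4 in the frame of jar between 0 and 0.11 m and z of pack5 in the frame of jar between 0 and 0.11 m), for 0.3 s.
At the end, for the whole second after the job is handed in: every present pack lies inside the jar (below its rim); the spout is within 10 mm of the jar's centre line and the lever is locked (below 0.2 rad); the tray stands flat (within 0.1 rad) and still on the mat, its centre within 60 mm of the mat's centre (all of step 3 and all of step 5 and horizontal distance between tray and mat below 0.06 m and angle between tray's own z axis and vertical below 0.1 rad and height (world z) of tray below 0.012 m and linear speed of tray below 0.02 m/s); the robot touches nothing.
It fails at once if the tape is pushed more than 30 mm or knocked over (distance of tape from where it was at the start of the episode above 0.03 m or angle between tape's own z axis and vertical above 0.5 rad).
It fails at once if the mug is pushed more than 30 mm or knocked over (distance of mug from where it was at the start of the episode above 0.03 m or angle between mug's own z axis and vertical above 0.5 rad).
It fails at once if the stapler is pushed more than 30 mm or knocked over (distance of stapler from where it was at the start of the episode above 0.03 m or angle between stapler's own z axis and vertical above 0.5 rad).
It fails at once if the spray is pushed more than 30 mm or knocked over (distance of spray from where it was at the start of the episode above 0.03 m or angle between spray's own z axis and vertical above 0.5 rad).
Of pack1, pack2, pack3, pack4, pack5 only 3 to 5 are there at a start; the rules pass over those that are not, and their reading is None.
At some moment in a run one of pack1, pack2, pack3, pack4, pack5 may be knocked a few centimetres aside while the robot is not near it.
It also fails if it takes over 210 s, if anything falls off the work surface, if the arm or the gripper's body presses on something with over 40 N, if the wrist force passes 120 N, or if a joint passes its speed limit or range.

## Working session

There is one attempt and no reset: what is moved stays moved. The work goes in short steps, Python scripts to look and compute and a shell command to move; the robot and the scene stay as the last step left them, time stands still between calls to the robot, and variables do not carry over. Pictures are saved under pics/ and viewed, and the job is handed in when it is done.

```bash
ls; mkdir -p pics; python3 - <<'E'
from bench import *
import cv2
print(sense())
for n in ["scene","side","wrist"]:
    s=snapshot(n); cv2.imwrite(f"pics/{n}0.png",s["frame"][:,:,::-1]); print(n,s["intrinsics"],s["extrinsics"], [k for k in s if k!="frame"])
E
```

```text
pics
{'time': 0.0, 'joint_pos': array([-4.89419867e+00,  7.51495849e+00,  8.53287608e+01,  3.65094436e-04,
        8.72613829e+01, -4.89184566e+00]), 'qd': array([ 0.11764576, -0.03919692,  0.07961344,  0.02466794,  0.04812927,
        0.03179551]), 'joint_efforts': array([-1.90700346e-03, -5.69404185e+01, -5.00557995e+01, -2.19391650e-04,
        1.44415747e-02,  7.24149572e-05]), 'tool_pos': array([5.99456720e+02, 5.92642437e-02, 2.30250958e+02]), 'tcp_rot': array([-1.79895312e+02, -9.32591396e-03,  8.99976207e+01]), 'ft_force': array([ 0.78194849, -0.97727396, -0.60170412]), 'wrist_torque': array([ 0.04113682, -0.03066685, -0.00559315]), 'finger_gap': 85.49188393812801}
scene [[427.25394511   0.         277.81547418]
 [  0.         427.25394511 209.4097872 ]
 [  0.           0.           1.        ]] [[ 6.38206983e-01 -5.70267400e-01  5.17191396e-01  1.10502424e+03]
 [ 7.69842527e-01  4.77842773e-01 -4.23094278e-01 -4.68302453e+02]
 [-5.85929701e-03  6.68177654e-01  7.43978691e-01  1.05322334e+03]
 [ 0.00000000e+00  0.00000000e+00  0.00000000e+00  1.00000000e+00]] ['intrinsics', '
[... 173 characters left out ...]
2e-01 -3.03585906e-01  5.61306367e+01]
 [-4.35226369e-01 -6.37669825e-01  6.35574703e-01  9.75637513e+02]
 [ 4.64569472e-03  7.04342262e-01  7.09845332e-01  1.25644809e+03]
 [ 0.00000000e+00  0.00000000e+00  0.00000000e+00  1.00000000e+00]] ['intrinsics', 'extrinsics']
wrist [[325.1922621    0.         279.56675315]
 [  0.         325.1922621  209.52499454]
 [  0.           0.           1.        ]] [[ 9.99997558e-01 -8.40598989e-04  2.04369644e-03  6.00269336e+02]
 [ 1.30780930e-04  9.45716322e-01  3.24993263e-01  8.30013121e+01]
 [-2.20594609e-03 -3.24992202e-01  9.45714123e-01  3.73005978e+02]
 [ 0.00000000e+00  0.00000000e+00  0.00000000e+00  1.00000000e+00]] ['intrinsics', 'extrinsics']
```

View pics/scene0.png

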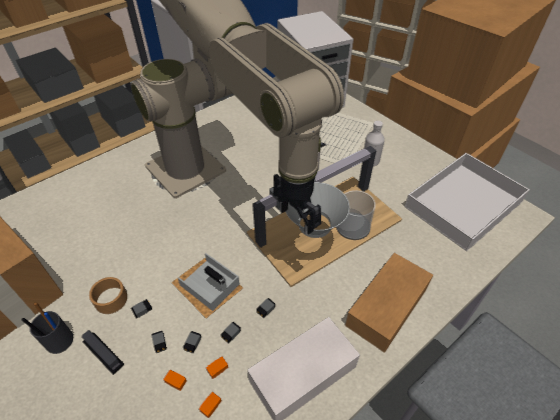

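View pics/side0.png

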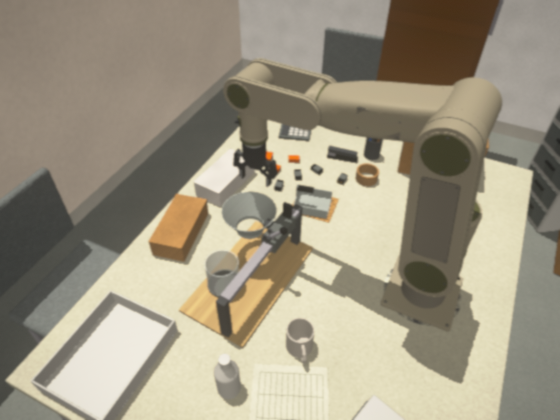

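View pics/wrist0.png

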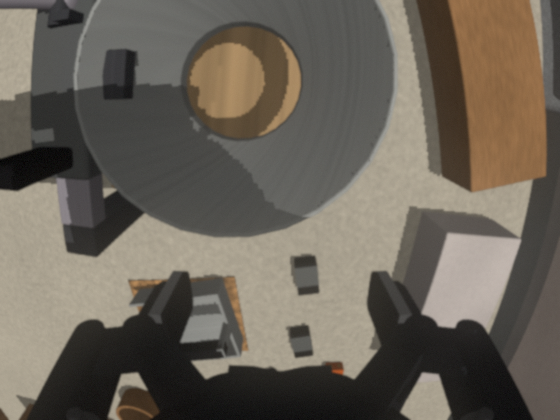

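The scene view shows the robot behind. Five dark packs sit at about (142,308), (159,341), (192,341), (231,331) and (266,307). The three orange blocks at (175,379), (217,367) and (210,404) are look-alikes, so I'll leave them. The tray is at (208,283), and the stand with the funnel and the jar (355,215) is on the right.

```bash
cat > h.py <<'E'
from bench import *
import numpy as np, cv2
from scipy.spatial.transform import Rotation as R
def pix2ray(s,u,v,fish=False):
    K=s["intrinsics"];T=s["extrinsics"]
    a=(u-K[0,2])/K[0,0];b=(v-K[1,2])/K[1,1]
    if fish:
        t=np.hypot(a,b); d=np.array([a/t*np.sin(t),b/t*np.sin(t),np.cos(t)]) if t>1e-9 else np.array([0,0,1.])
    else: d=np.array([a,b,1.])
    d=np.array([d[0],-d[1],-d[2]]); d=T[:3,:3]@d
    return T[:3,3],d/np.linalg.norm(d)
def onz(s,u,v,z,fish=False):
    o,d=pix2ray(s,u,v,fish); return o+d*(z-o[2])/d[2]
def proj(s,p,fish=False):
    K=s["intrinsics"];T=s["extrinsics"]
    q=T[:3,:3].T@(np.asarray(p,float)-T[:3,3]); x,y,z=q[0],-q[1],-q[2]
    if fish:
        r=np.hypot(x,y);t=np.arctan2(r,z);a,b=x/r*t,y/r*t
    else: a,b=x/z,y/z
    return np.array([K[0,0]*a+K[0,2],K[1,1]*b+K[1,2]])
def tri(rays):
    A=np.zeros((3,3));B=np.zeros(3)
    for o,d in rays:
        M=np.eye(3)-np.outer(d,d);A+=M;B+=M@o
    p=np.linalg.solve(A,B); return p,[np.linalg.norm((np.eye(3)-np.outer(d,d))@(p-o)) for o,d in rays]
def crop(s,x0,y0,x1,y1,k,name):
    im=cv2.resize(s["frame"][y0:y1,x0:x1,::-1],None,fx=k,fy=k,interpolation=cv2.INTER_CUBIC); cv2.imwrite("pics/"+name,im)
E
python3 - <<'E'
from h import *
s=snapshot("scene"); crop(s,80,240,290,420,3,"c1.png"); crop(s,240,140,410,290,4,"c2.png")
s=snapshot("side"); crop(s,180,150,340,350,3,"c3.png"); crop(s,250,130,390,220,5,"c4.png")
E
```

```text
(no output)
```

View pics/c1.png

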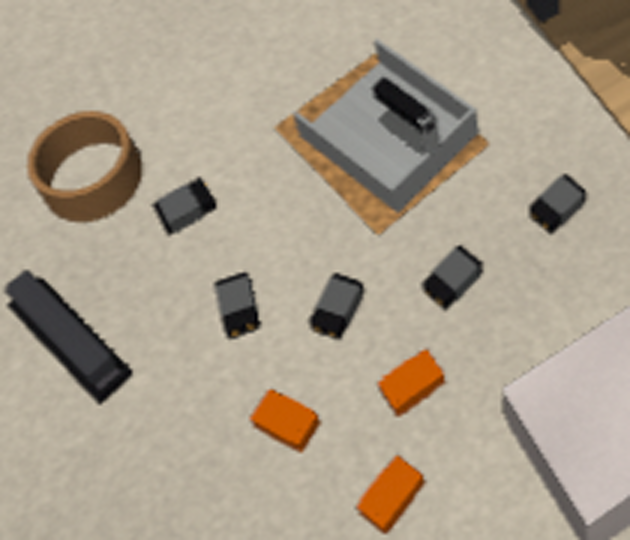

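View pics/c2.png

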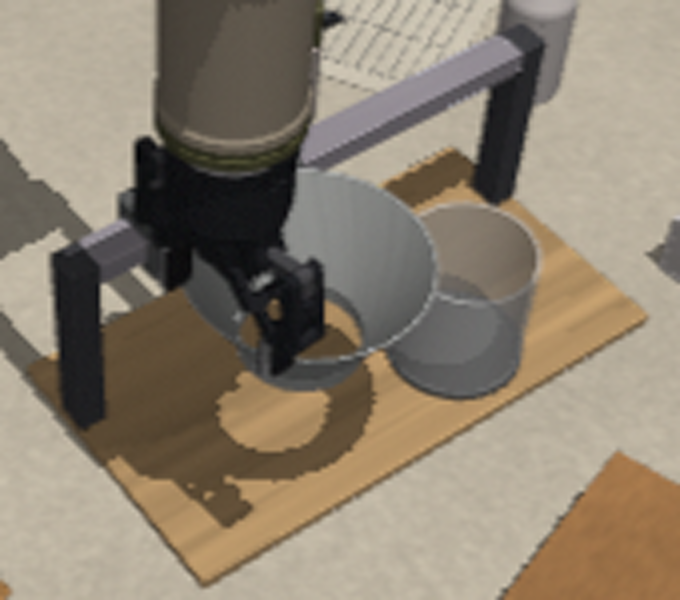

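View pics/c3.png

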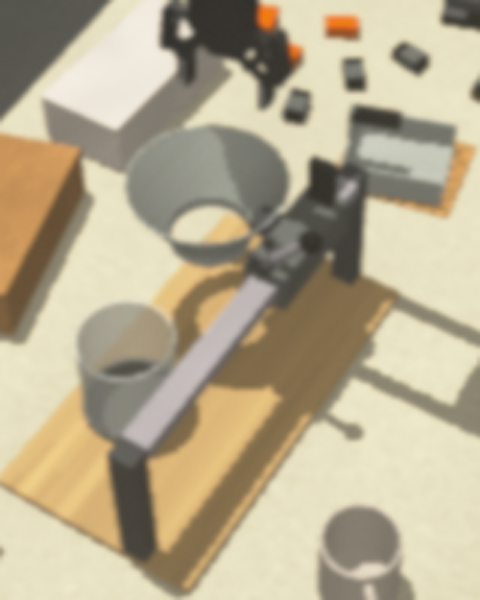

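View pics/c4.png

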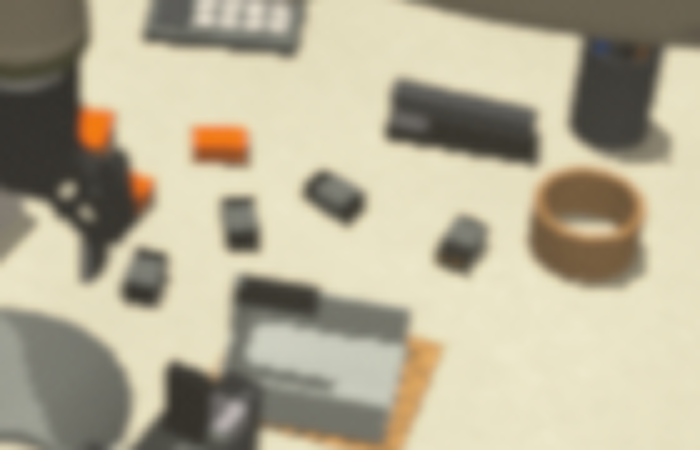

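The enlarged crops confirm five black-and-grey packs with gold contacts. In crop c1 they are at (185,206), (237,303), (336,305), (452,276) and (558,202). The orange blocks are plainly different, and the black stapler at (68,335) is much longer. Next I'll measure positions.

```bash
cat >> h.py <<'E'
def packs(s,box=(60,270,300,400),z=10):
    f=s["frame"].astype(int); m=((f.max(2)<110)).astype(np.uint8)
    mm=np.zeros_like(m); x0,y0,x1,y1=box; mm[y0:y1,x0:x1]=m[y0:y1,x0:x1]
    n,l,st,c=cv2.connectedComponentsWithStats(mm)
    out=[]
    for i in range(1,n):
        if 100<st[i,4]<450:
            ys,xs=np.where(l==i)
            g=np.array([onz(s,x,y,z)[:2] for x,y in zip(xs,ys)])
            r=cv2.minAreaRect(g.astype(np.float32))
            mc=g.mean(0); C=np.cov((g-mc).T); w,V=np.linalg.eigh(C); a=np.degrees(np.arctan2(V[1,1],V[0,1]))%180
            out.append((c[i].round(1),st[i,4],np.round(r[0],1),np.round(r[1],1),round(r[2],1),mc.round(1),round(a,1)))
    return out
E
python3 - <<'E'
from h import *
s=snapshot("scene")
for p in packs(s): print(*p)
o=lambda u,v,k,x,y:(u/k+x-0.375,v/k+y-0.375)
print("board")
P=[onz(s,*o(*c,4,240,140),12) for c in [(28,368),(205,585),(647,318),(450,148)]]
for p in P: print(p.round(1))
print(np.mean(P,0)); e=P[2]-P[1]; print(np.degrees(np.arctan2(-e[0],e[1]))); e=P[3]-P[0]; print(np.degrees(np.arctan2(-e[0],e[1])), np.linalg.norm(e))
print("jar", onz(s,*o(461,253,4,240,140),122))
print("tray"); 
for c,z in [((377,42),43),((476,108),43),((398,182),43),((298,118),43),((395,210),3)]: print(onz(s,*o(*c,3,80,240),z).round(1))
print("mat"); 
for c in [(277,128),(379,234),(487,143)]: print(onz(s,*o(*c,3,80,240),3).round(1))
w=snapshot("wrist")
th=[]
print("mouth wrist")
for c in [(394,75),(75,85),(240,22),(233,236)]: print(onz(w,*c,212,True).round(1))
E
```

```text
[103.2 287.5] 288 [ 292.8 -442.3] [51.8 77.8] 0.6 [ 291.2 -442.6] 90.6
[113.9 303.7] 313 [ 352.7 -440.5] [58.4 88.3] 1.2 [ 358.6 -441.9] 92.1
[141.3 308.2] 224 [ 418.9 -390. ] [47.5 39.3] 84.5 [ 419.2 -390.7] 85.9
[265.5 307.5] 217 [ 634.3 -129.3] [35.6 52.8] 5.1 [ 634.6 -129.5] 104.7
[ 65.3 335. ] 357 [ 358.7 -575.1] [ 32.3 100.5] 69.2 [ 362.4 -579.8] 160.6
[230.6 332. ] 242 [ 631.6 -243.9] [33.9 51.6] 9.9 [ 631.8 -244.1] 105.9
[158.9 341.3] 231 [ 534.2 -400.7] [28.8 56.2] 70.6 [ 534.5 -400.8] 162.1
[191.9 341.7] 247 [ 589.8 -335.9] [33.2 53.1] 32.0 [ 589.9 -336. ] 124.7
[255.7 387.3] 104 [ 783.4 -280.2] [ 8.4 74.6] 84.1 [ 785.6 -280.2] 173.9
board
[390.4 -10.7  12. ]
[628.1 -33.   12. ]
[667.6 400.5  12. ]
[429.7 422.7  12. ]
[528.95596491 194.87890323  12.        ]
-5.203139115769057
-5.172907731870649 435.1948279630599
jar [584.41398864 253.10337294 122.        ]
tray
[ 400.3 -166.1   43. ]
[ 523.2 -136.9   43. ]
[ 541.5 -236.2   43. ]
[ 426.3 -269.9   43. ]
[ 541.5 -245.2    3. ]
mat
[ 396.3 -283.3    3. ]
[ 552.3 -269.6    3. ]
[ 538.5 -138.9    3. ]
mouth wrist
[657.9  99.2 212. ]
[486.3 100.7 212. ]
[581.  123.9 212. ]
[574.8  12.1 212. ]
```

```bash
python3 - <<'E'
from h import *
s=snapshot("side"); w=snapshot("wrist")
o=lambda u,v,k,x,y:(u/k+x-0.375,v/k+y-0.375)
print("knob side",onz(s,*o(312,242,3,180,150),254.5))
print("fin side top", onz(s,*o(325,162,3,180,150),255))
print("jar side", onz(s,*o(127,342,3,180,150),122))
print("mouth side", onz(s,*o(207,195,3,180,150),212))
crop(w,0,0,300,260,2.6,"w1.png")
print(proj(w,[440,165,254],True))
E
```

```text
knob side [420.58116058 160.28185925 254.5       ]
fin side top [454.9478791   55.73546294 255.        ]
jar side [580.98106294 259.87662906 122.        ]
mouth side [562.15581619 114.43071516 212.        ]
[-25.15779272 -11.94894035]
```

View pics/w1.png

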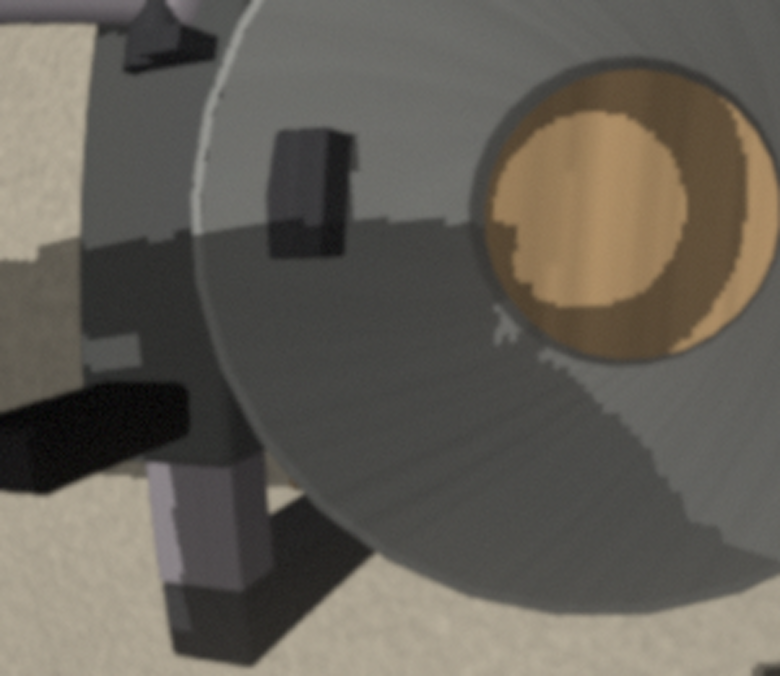

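```bash
python3 - <<'E'
from h import *
w=snapshot("wrist")
o=lambda u,v:(u/2.6-.3,v/2.6-.3)
# spout inner lower edge
print("spout c",onz(w,*o(633,210),127,True))
def fit(pts,z):
    g=np.array([onz(w,*o(*p),z,True)[:2] for p in pts]); A=np.c_[2*g,np.ones(len(g))]; x=np.linalg.lstsq(A,(g**2).sum(1),rcond=None)[0]; return x[:2],np.sqrt(x[2]+x[0]**2+x[1]**2)
print(fit([(258,0),(210,80),(193,180),(200,290),(240,400),(320,500),(420,572),(560,612),(650,612),(780,575)],212))
print(fit([(487,210),(520,115),(640,68),(740,110),(778,200),(750,300),(640,360),(520,305)],127))
for c in [(0,437),(187,410)]: print("fin",onz(w,*o(*c),255,True))
E
```

```text
spout c [573.26133396  99.62714513 127.        ]
(array([572.92446456,  99.54785127]), np.float64(87.33807596801415))
(array([572.33150835,  99.40837044]), np.float64(43.153962699585755))
fin [461.28423938  64.01345239 255.        ]
fin [511.6622101   65.61648022 255.        ]
```

```bash
cat >> h.py <<'E'
def go(x,y,z,yaw=None):
    """print tool-frame shift (and turn about tool z) from measured pose to target, tool pointing down"""
    s=sense(); Rm=R.from_euler('xyz',s["tcp_rot"],degrees=True)
    d=Rm.inv().apply(np.array([x,y,z])-s["tool_pos"]); print("tcp",s["tool_pos"].round(1),s["tcp_rot"].round(1),"shift",d.round(1),"t",round(s["time"],1))
    if yaw is not None:
        e=(yaw-s["tcp_rot"][2]+90)%180-90; print("turn z rad",-round(np.radians(e),3))
E
python3 -m creep '{"translation":[[0,0,-35],[0,0,-35],[20,-35,0],[20,-35,0],[20,-35,0],[20,-35,0],[20,-35,0],[20,-35,0],[23,-31,0],[0,0,0]],"rotation":[[0,0,0.091],[0,0,0],[0,0,0],[0,0,0],[0,0,0],[0,0,0],[0,0,0],[0,0,0],[0,0,0],[0,0,0]],"claw":[0,0,0,0,0,0,0,0,0,0]}' 30
python3 - <<'E'
from h import *
go(372.7,164.9,300,84.8)
s=snapshot("scene"); crop(s,200,120,420,290,3.5,"c5.png")
s=snapshot("wrist"); cv2.imwrite("pics/w2.png",s["frame"][:,:,::-1])
E
```

```text
time: 1.5
tool_pos: [370.6, 166.7, 302.0]
tcp_rot: [180.0, -0.1, 85.0]
ft_force: [0.8, -0.1, 0.7]
finger_gap: -0.1
tcp [370.6 166.7 302. ] [ 1.8e+02 -1.0e-01  8.5e+01] shift [-1.6  2.2  2. ] t 1.5
turn z rad 0.003
```

View pics/c5.png

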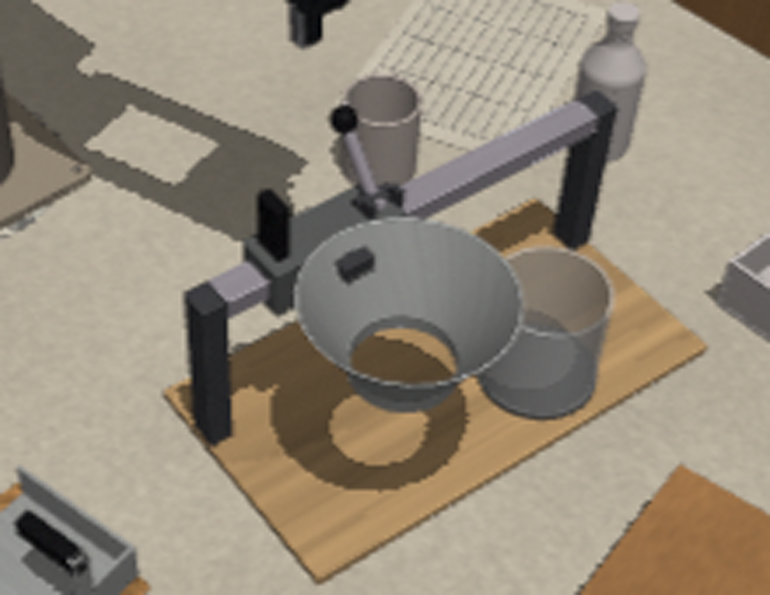

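View pics/w2.png

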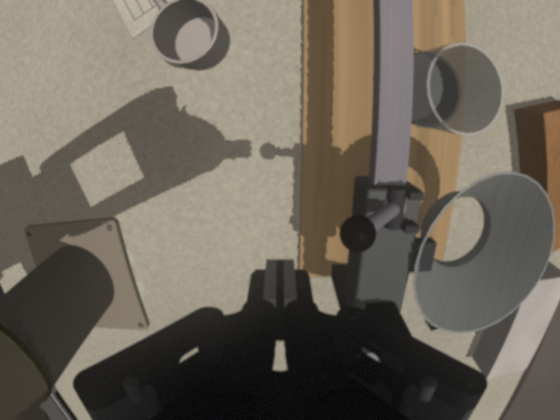

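Clear view now: the knob is at (344,118) in crop c5 and (358,232) in the wrist view, and the jar mouth is at (465,88) in the wrist view. The white mug is behind the lever at (382,130) in c5.

```bash
python3 - <<'E'
from h import *
w=snapshot("wrist"); s=snapshot("scene"); o=lambda u,v:(u/3.5+200-.36,v/3.5+120-.36)
print("knob w",onz(w,358,232,254.5,True),"s",onz(s,*o(344,118),254.5), tri([pix2ray(w,358,232,True),pix2ray(s,*o(344,118))]))
def fit(pts,z):
    g=np.array([onz(w,*p,z,True)[:2] for p in pts]); A=np.c_[2*g,np.ones(len(g))]; x=np.linalg.lstsq(A,(g**2).sum(1),rcond=None)[0]; return x[:2],np.sqrt(x[2]+x[0]**2+x[1]**2)
print(fit([(428,88),(464,44),(500,88),(466,133),(440,55),(492,118),(490,58)],122))
crop(w,400,20,540,150,5,"w3.png")
print("hinge s",onz(s,*o(383,205),201))
print("fin s",onz(s,*o(272,196),255))
# mouth from scene
print("mouth s", onz(s,*o(410,302),212))
def fs(pts,z):
    g=np.array([onz(s,*o(*p),z)[:2] for p in pts]); A=np.c_[2*g,np.ones(len(g))]; x=np.linalg.lstsq(A,(g**2).sum(1),rcond=None)[0]; return x[:2],np.sqrt(x[2]+x[0]**2+x[1]**2)
print("mouth s",fs([(297,300),(522,300),(410,220),(330,240),(480,240),(400,384),(330,360),(480,370)],212))
print("jar s",fs([(611,295),(560,250),(515,265),(590,260),(609,310),(575,335)],122))
E
```

```text
knob w [424.16121219 162.54510616 254.5       ] s [421.40254636 166.72326974 254.5       ] (array([423.70756064, 164.13222477, 257.52481843]), [np.float64(0.33383085828084663), np.float64(0.3338308582809933)])
(array([586.22399608, 257.79677861]), np.float64(49.15562077587016))
hinge s [477.57361685 161.78349878 201.        ]
fin s [454.86696457  62.98964706 255.        ]
mouth s [577.30276083  97.62854762 212.        ]
mouth s (array([574.01241768,  99.62086662]), np.float64(85.86177890801876))
jar s (array([591.98062411, 262.3873375 ]), np.float64(47.41558603947815))
```

View pics/w3.png

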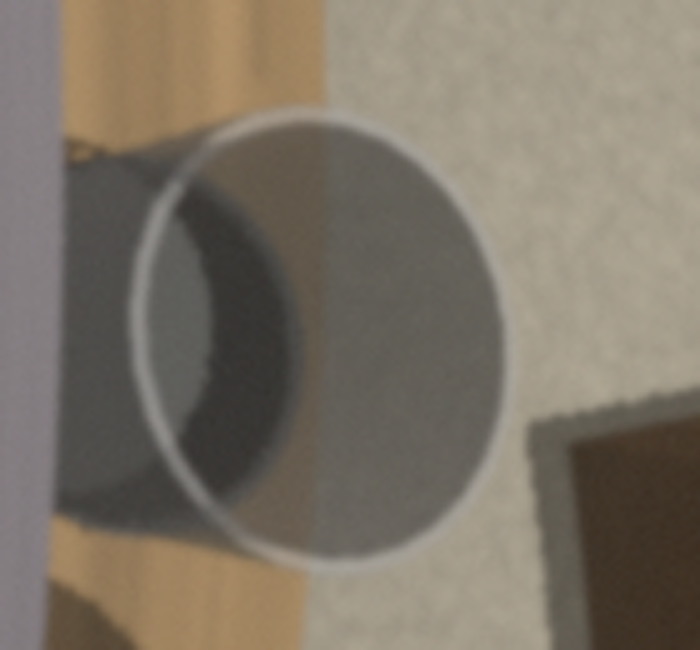

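```bash
python3 -m creep '{"translation":[[0,0,30],[0,0,32],[0,10,0],[0,12,0],[0,12,0],[0,12,0],[0,12,0],[0,12,0],[0,12,0],[0,12,0]],"rotation":[[0,0,0],[0,0,0],[0,0,0],[0,0,0],[0,0,0],[0,0,0],[0,0,0],[0,0,0],[0,0,0],[0,0,0]],"claw":[0,0,0,0,0,0,0,0,0,0]}'
python3 - <<'E'
from h import *
s=snapshot("scene"); crop(s,200,120,420,290,3.5,"c6.png")
E
```

```text
time: 2.7
tool_pos: [468.7, 155.0, 240.8]
tcp_rot: [180.0, -0.0, 84.7]
ft_force: [-1.8, 0.2, -0.4]
finger_gap: 0.4
```

View pics/c6.png

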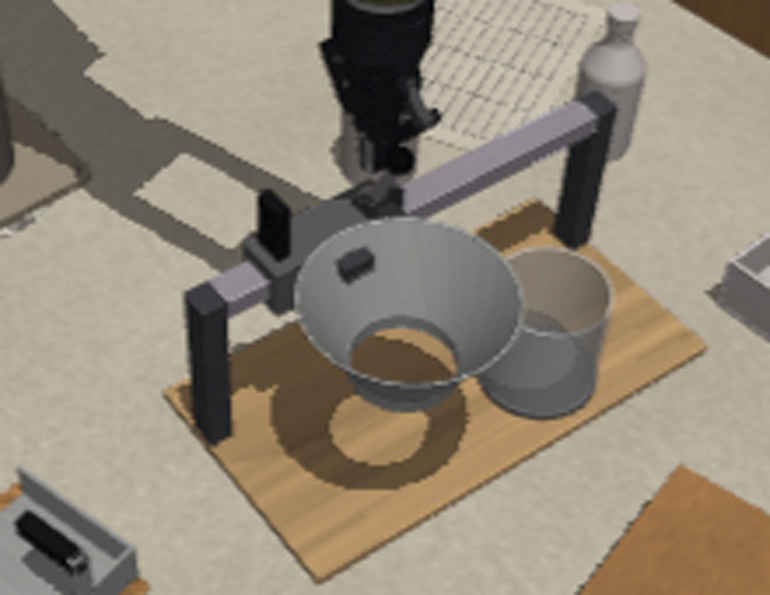

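```bash
python3 -m creep '{"translation":[[0,6,0],[0,6,0],[0,4,0],[0,0,0]],"rotation":[[0,0,0],[0,0,0],[0,0,0],[0,0,0]],"claw":[0,0,0,0]}'
python3 - <<'E'
from h import *
s=snapshot("scene"); crop(s,260,130,360,200,7,"c7.png")
E
```

```text
time: 3.15
tool_pos: [483.1, 154.2, 239.5]
tcp_rot: [180.0, -0.0, 84.8]
ft_force: [0.2, 1.0, 0.4]
finger_gap: 0.0
```

View pics/c7.png

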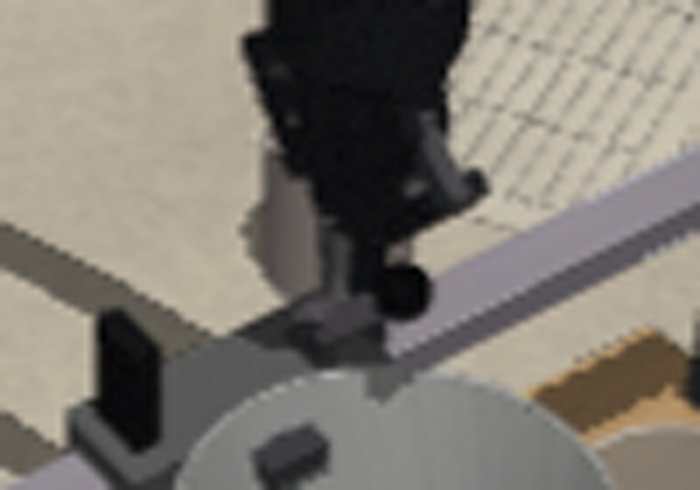

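```bash
python3 - <<'E'
from h import *
s=snapshot("scene"); xa=np.array([.9959,-.0906,0])
k0=np.array([423.7,163.5,254.5]); h=k0+45.1*xa; h[2]=201
for th in [0,1.0,1.2,1.3,1.4]:
    print(th,proj(s,h+70*(np.sin(th-.7)*xa+np.array([0,0,np.cos(th-.7)]))))
print(h)
E
```

```text
0 [297.61207716 154.23009483]
1.0 [311.9898375  163.49359219]
1.2 [314.76440493 167.59364555]
1.3 [316.02973403 169.80826493]
1.4 [317.19356171 172.09888251]
[468.61509 159.41394 201.     ]
```

Lever is at about 1.36 rad, which counts as free. Now to the fin.

```bash
python3 -m creep '{"translation":[[0,-10,0],[0,0,-30],[0,0,-30],[-32,-2,0],[-32,-2,0],[-32,-2,0],[0,0,0],[0,0,0],[0,0,0],[0,0,0]],"rotation":[[0,0,0],[0,0,0],[0,0,0],[0,0,0],[0,0,0],[0,0,0],[0,0,0.14],[0,0,0.14],[0,0,0.14],[0,0,0.14]],"claw":[0,0,0,50,50,50,50,50,50,50]}'
python3 -m creep '{"translation":[[0,0,0],[0,0,0],[0,0,0],[0,0,0],[0,0,0],[0,0,0],[0,0,0],[0,0,0]],"rotation":[[0,0,0.14],[0,0,0.14],[0,0,0.14],[0,0,0.14],[0,0,0.15],[0,0,0.15],[0,0,0.151],[0,0,0]],"claw":[50,50,50,50,50,50,50,50]}'
python3 - <<'E'
from h import *
go(458.9,59.6,225,-5.2)
s=snapshot("scene"); crop(s,200,120,420,290,3.5,"c8.png")
E
```

```text
time: 4.25
tool_pos: [457.1, 60.3, 299.5]
tcp_rot: [180.0, -0.0, 52.4]
ft_force: [-0.2, 0.3, -0.1]
finger_gap: 49.6
tcp [457.1  60.3 299.5] [180.   -0.   52.4] shift [ 0.5  1.8 74.5] t 4.2
turn z rad 1.005out of range; nothing moved
```

View pics/c8.png

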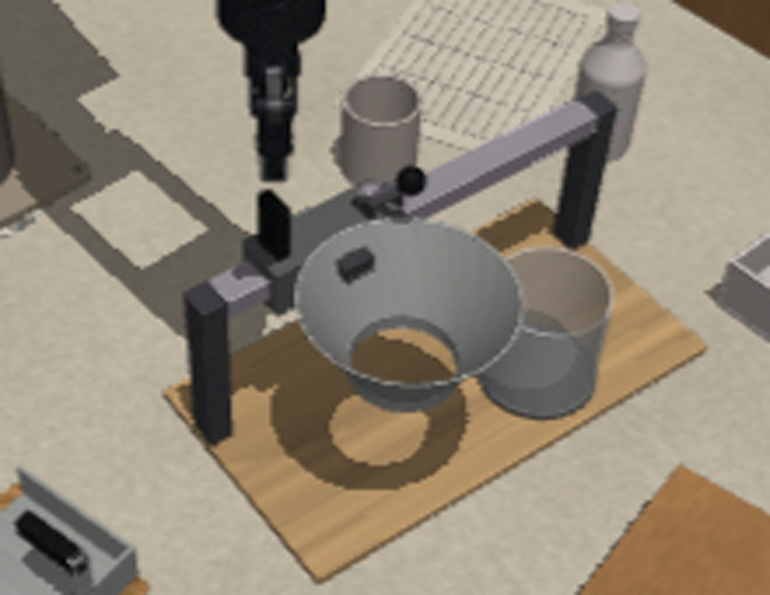

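Lever free, gripper above the fin. I'll finish the turn, descend, pinch.

```bash
python3 -m creep '{"translation":[[0,0,0],[0,0,0],[0,0,0],[0,0,0],[0,0,0],[0,0,0],[0,0,0],[0,0,0],[1,0,0],[0,0,0]],"rotation":[[0,0,0.14],[0,0,0.14],[0,0,0.14],[0,0,0.14],[0,0,0.14],[0,0,0.14],[0,0,0.14],[0,0,0.025],[0,0,0],[0,0,0]],"claw":[50,50,50,50,50,50,50,50,50,50]}'
python3 -m creep '{"translation":[[0,0,25],[0,0,25],[0,0,24],[0,0,0]],"rotation":[[0,0,0],[0,0,0],[0,0,0],[0,0,0]],"claw":[50,50,50,50]}'
python3 - <<'E'
from h import *
go(458.9,59.6,225,-5.2)
s=snapshot("scene"); crop(s,240,140,340,220,7,"c9.png")
E
```

```text
time: 5.3
tool_pos: [458.8, 60.2, 299.3]
tcp_rot: [180.0, -0.0, -4.6]
ft_force: [0.5, 1.3, 0.4]
finger_gap: 49.6
time: 5.7
tool_pos: [456.6, 60.1, 221.6]
tcp_rot: [180.0, 0.4, -4.7]
ft_force: [-0.0, -0.5, -0.5]
finger_gap: 50.2
tcp [456.6  60.1 221.6] [180.    0.4  -4.7] shift [ 2.3  0.3 -3.4] t 5.7
turn z rad 0.008
```

View pics/c9.png

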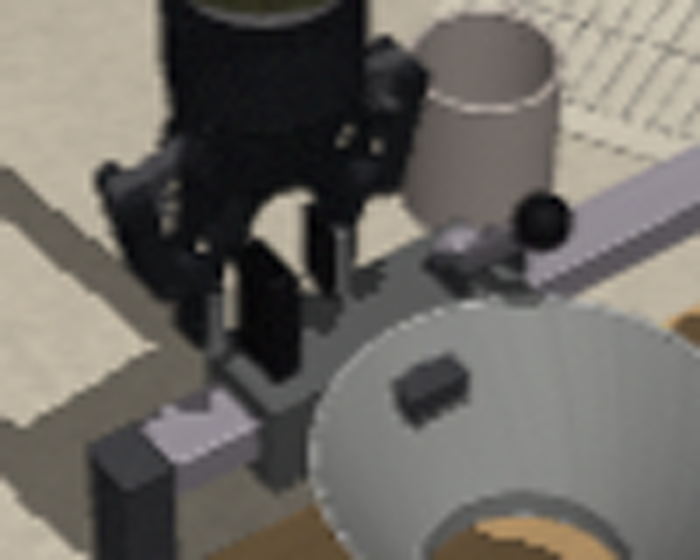

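```bash
python3 -m creep '{"translation":[[0,0,0],[0,0,0],[0,0,0],[0,0,0],[0,0,0],[0,0,0]],"rotation":[[0,0,0.008],[0,0,0],[0,0,0],[0,0,0],[0,0,0],[0,0,0]],"claw":[0,0,0,0,0,0]}' 30
python3 -m creep '{"translation":[[0,-8,0],[0,-16,0],[0,-18,0],[0,-20,0],[0,-20,0],[0,-20,0],[0,-18,0],[0,-16,0],[0,-10,0],[0,0,0]],"rotation":[[0,0,0],[0,0,0],[0,0,0],[0,0,0],[0,0,0],[0,0,0],[0,0,0],[0,0,0],[0,0,0],[0,0,0]],"claw":[0,0,0,0,0,0,0,0,0,0]}'
python3 - <<'E'
from h import *
s=snapshot("scene"); crop(s,200,120,420,290,3.5,"c10.png")
w=snapshot("wrist"); cv2.imwrite("pics/w4.png",w["frame"][:,:,::-1])
E
```

```text
time: 6.35
tool_pos: [459.8, 60.1, 227.1]
tcp_rot: [-180.0, -0.2, -5.3]
ft_force: [-0.2, -0.4, 6.0]
finger_gap: 13.8
time: 7.35
tool_pos: [473.3, 207.2, 227.1]
tcp_rot: [-179.9, -0.1, -5.2]
ft_force: [-0.8, 1.9, 6.0]
finger_gap: 13.6
```

View pics/c10.png

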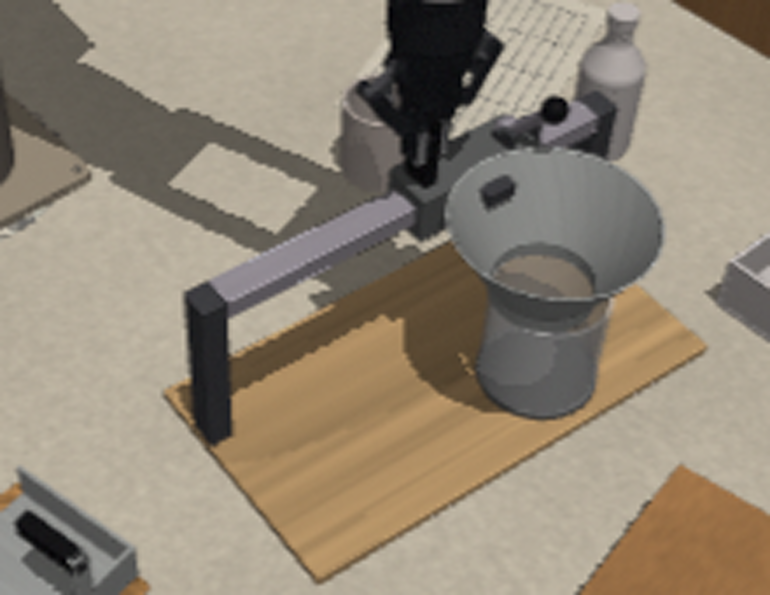

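View pics/w4.png

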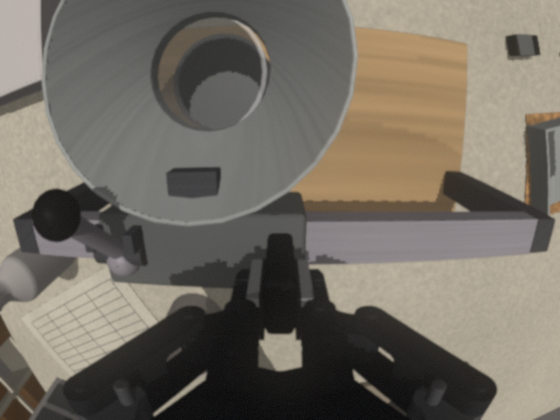

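```bash
python3 -m creep '{"translation":[[0,-6,0],[0,-5,0],[0,0,0],[0,0,0]],"rotation":[[0,0,0],[0,0,0],[0,0,0],[0,0,0]],"claw":[0,0,0,0]}'
python3 - <<'E'
from h import *
s=snapshot("scene"); crop(s,320,160,390,240,7,"c11.png")
w=snapshot("wrist"); crop(w,130,0,300,150,4.5,"w5.png")
E
```

```text
time: 7.85
tool_pos: [474.2, 217.3, 227.1]
tcp_rot: [-179.9, -0.1, -5.3]
ft_force: [-1.6, 2.9, 5.6]
finger_gap: 13.2
```

View pics/c11.png

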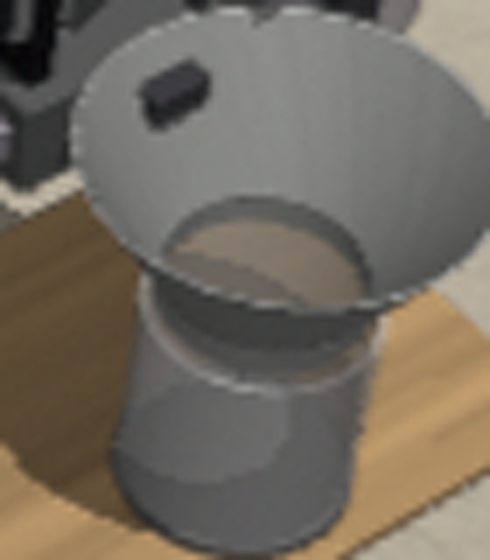

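View pics/w5.png

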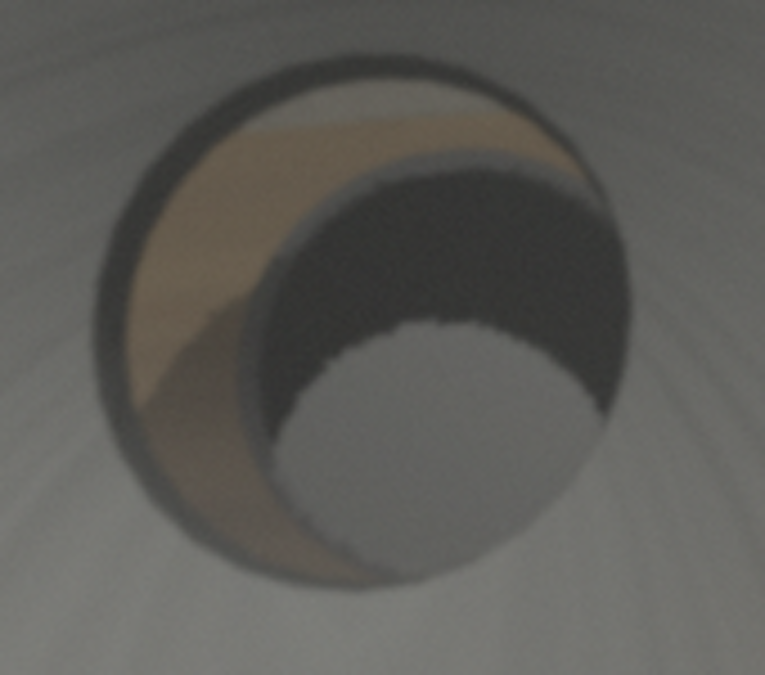

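```bash
python3 - <<'E'
from h import *
w=snapshot("wrist"); s=snapshot("scene")
o=lambda u,v:(u/4.5+130-.39,v/4.5-.39)
o2=lambda u,v:(u/7+320-.43,v/7+160-.43)
def fit(pts,z,im,o,f,r=None):
    g=np.array([onz(im,*o(*p),z,f)[:2] for p in pts]); 
    from scipy.optimize import least_squares
    if r: return least_squares(lambda c:np.linalg.norm(g-c,axis=1)-r,g.mean(0)).x
    q=least_squares(lambda c:np.linalg.norm(g-c[:2],axis=1)-c[2],[*g.mean(0),50]).x; return q
sp=[(127,345),(135,420),(145,270),(200,170),(280,105),(385,80),(480,100),(560,150),(605,200),(628,310)]
print("spout low w",fit(sp[:8],127,w,o,True),fit(sp[:8],127,w,o,True,43))
up=[(95,330),(120,210),(200,110),(300,62),(380,52),(480,75),(110,450),(170,530),(250,575),(330,590),(628,310),(600,430)]
print("upper/spout outline",fit(up,137,w,o,True))
jb=[(240,370),(262,260),(330,185),(450,150),(560,175),(250,440)]
print("jar base w",fit(jb,12,w,o,True),fit(jb,12,w,o,True,53), fit(jb,14,w,o,True,49))
print("mouth scene",fit([(72,130),(95,70),(170,20),(250,8),(350,20),(440,70),(180,275),(260,303),(340,310),(410,290),(470,230)],212,s,o2,False))
print("jar rim scene",fit([(140,290),(160,330),(190,360),(230,383),(280,390),(330,382),(365,355),(380,320)],122,s,o2,False,53))
print("jar base scene",fit([(112,470),(130,510),(180,545),(240,556),(300,548),(340,520),(352,490)],12,s,o2,False,53))
E
```

```text
spout low w [585.52768403 255.98399269  43.30275777] [585.8847304  256.15563585]
upper/spout outline [587.34818582 257.84455634  44.48958067]
jar base w [590.87083013 261.85351703  52.01658783] [589.82142948 261.11267316] [593.5646023  263.60430973]
mouth scene [585.48760671 255.22482176  85.31006797]
jar rim scene [585.03549456 262.46029263]
jar base scene [587.91247457 259.62530452]
```

```bash
python3 -m creep '{"translation":[[0,-4,0],[0,0,0],[0,0,0],[0,0,0],[0,0,0]],"rotation":[[0,0,0],[0,0,0],[0,0,0],[0,0,0],[0,0,0]],"claw":[0,0,0,0,0]}'
python3 - <<'E'
from h import *
s=snapshot("side"); crop(s,180,200,310,350,5,"c12.png")
E
```

```text
time: 8.55
tool_pos: [474.6, 221.0, 227.1]
tcp_rot: [-179.9, -0.1, -5.3]
ft_force: [-1.1, 1.0, 6.0]
finger_gap: 13.3
```

View pics/c12.png

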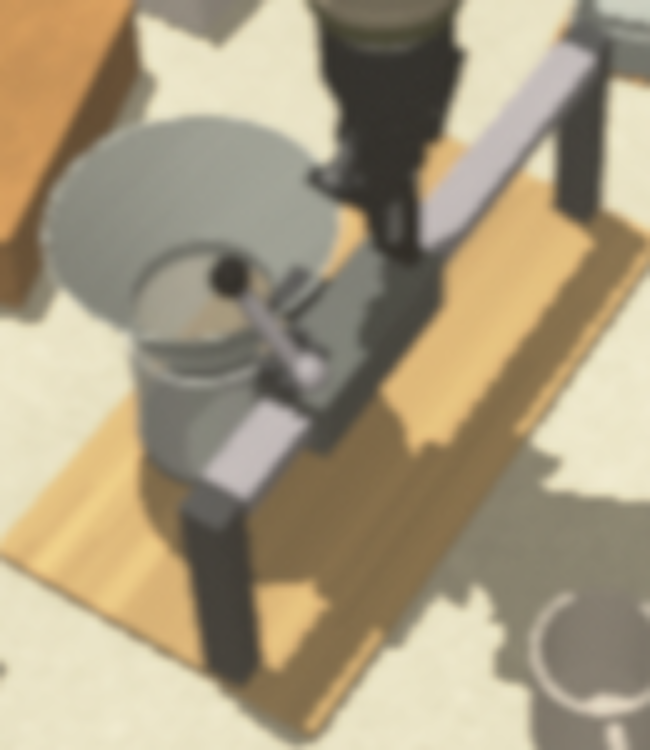

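```bash
python3 -m creep '{"translation":[[0,0,0],[0,0,0],[0,0,-25],[0,0,-35],[0,0,-15],[20,-25,0],[20,-25,0],[21,-25,0],[22,-25,0],[0,0,0]],"rotation":[[0,0,0],[0,0,0],[0,0,0],[0,0,0],[0,0,0],[0,0,0],[0,0,0],[0,0,0],[0,0,0],[0,0,0]],"claw":[40,40,40,40,40,0,0,0,0,0]}'
python3 - <<'E'
from h import *
go(566,312.9,240,-5.2)
s=snapshot("scene"); crop(s,270,110,400,210,6,"c13.png")
w=snapshot("wrist"); cv2.imwrite("pics/w6.png",w["frame"][:,:,::-1])
E
```

```text
time: 9.6
tool_pos: [566.9, 314.0, 296.5]
tcp_rot: [179.9, 0.2, -5.3]
ft_force: [-0.8, -0.2, -0.4]
finger_gap: 0.0
tcp [566.9 314.  296.5] [179.9   0.2  -5.3] shift [-0.6  1.1 56.5] t 9.6
turn z rad -0.001
```

View pics/c13.png

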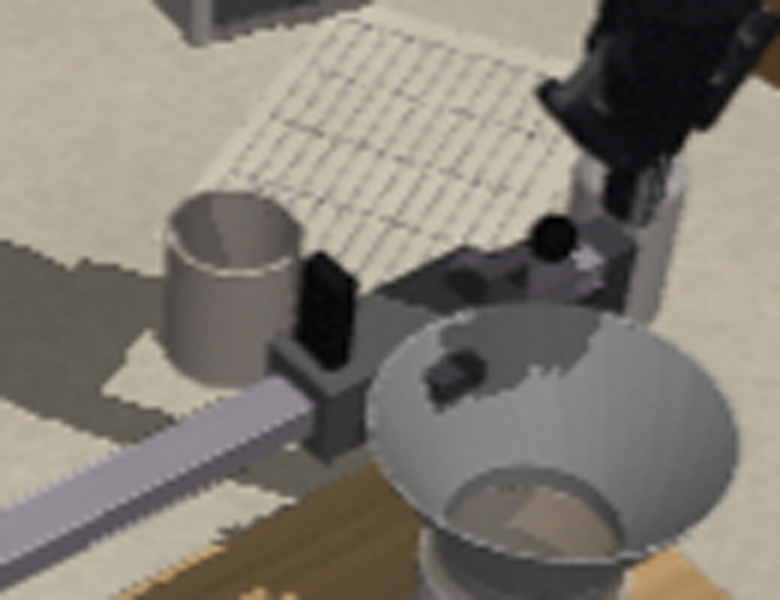

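View pics/w6.png

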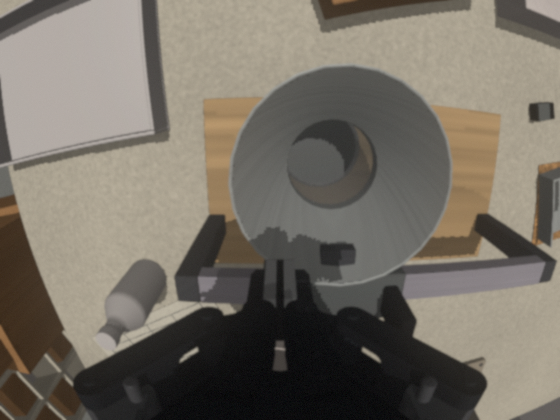

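```bash
python3 - <<'E'
from h import *
s=snapshot("scene"); w=snapshot("wrist"); print(onz(s,362.1,149.2,254.5), proj(s,[528,316.3,254.5]))
print("spray neck/base", onz(w,150,275,0,True), onz(w,110,335,170,True), onz(w,140,285,130,True))
E
```

```text
[526.31766637 319.77954174 254.5       ] [361.70123697 149.99963662]
spray neck/base [403.03221632 542.45585788   0.        ] [413.81044484 533.43743915 170.        ] [462.04102552 489.94273974 130.        ]
```

```bash
python3 -m creep '{"translation":[[0,0,28],[0,0,28],[-10,0,0],[-10,0,0],[-12,0,0],[-12,0,0],[-12,0,0],[-12,0,0],[-12,0,0],[-12,0,0]],"rotation":[[0,0,0],[0,0,0],[0,0,0],[0,0,0],[0,0,0],[0,0,0],[0,0,0],[0,0,0],[0,0,0],[0,0,0]],"claw":[0,0,0,0,0,0,0,0,0,0]}'
python3 -m creep '{"translation":[[-5,0,0],[-4,0,0],[0,0,0]],"rotation":[[0,0,0],[0,0,0],[0,0,0]],"claw":[0,0,0]}'
python3 - <<'E'
from h import *
s=snapshot("scene"); crop(s,270,110,400,210,6,"c14.png")
xa=np.array([.9959,-.0906,0]);h=np.array([483.2,320.4,201])
for th in [0,.1,.2,.4]: print(th,proj(s,h+70*(np.sin(th-.7)*xa+np.array([0,0,np.cos(th-.7)]))))
E
```

```text
time: 10.8
tool_pos: [473.6, 320.8, 244.2]
tcp_rot: [180.0, -0.1, -5.3]
ft_force: [5.6, -1.3, -0.9]
finger_gap: 0.0
time: 11.1
tool_pos: [464.7, 321.7, 244.3]
tcp_rot: [180.0, 0.0, -5.3]
ft_force: [-0.0, -1.2, 0.6]
finger_gap: 0.4
0 [341.3398175  133.85188515]
0.1 [342.70551081 133.67433109]
0.2 [344.15040771 133.71997834]
0.4 [347.21973161 134.48919484]
```

View pics/c14.png

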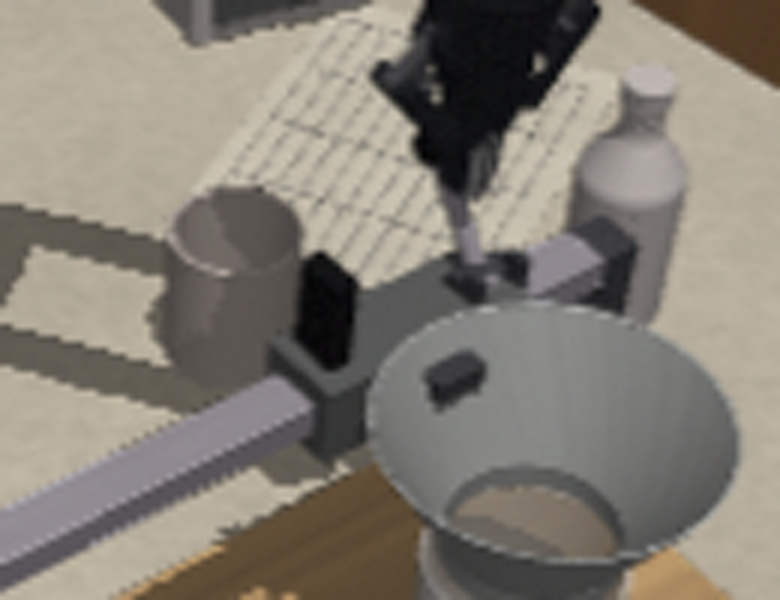

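```bash
python3 -m creep '{"translation":[[-4,0,0],[-2,0,0],[0,0,0]],"rotation":[[0,0,0],[0,0,0],[0,0,0]],"claw":[0,0,0]}'
python3 -m creep '{"translation":[[12,0,0],[0,0,-30],[0,0,-30],[30,20,-20],[30,40,0],[20,30,0]],"rotation":[[0,0,0],[0,0,0],[0,0,0],[0,0,0],[0,0,0],[0,0,0]],"claw":[0,0,0,0,0,0]}'
python3 - <<'E'
from h import *
s=snapshot("scene"); crop(s,270,110,400,210,6,"c15.png")
w=snapshot("wrist"); cv2.imwrite("pics/w7.png",w["frame"][:,:,::-1])
E
```

```text
time: 11.45
tool_pos: [460.3, 322.1, 244.9]
tcp_rot: [-180.0, -0.1, -5.4]
ft_force: [6.6, -0.9, 1.3]
finger_gap: 0.1
time: 12.05
tool_pos: [544.1, 222.4, 324.8]
tcp_rot: [-180.0, -0.0, -5.3]
ft_force: [0.3, 0.1, -1.0]
finger_gap: 0.2
```

View pics/c15.png

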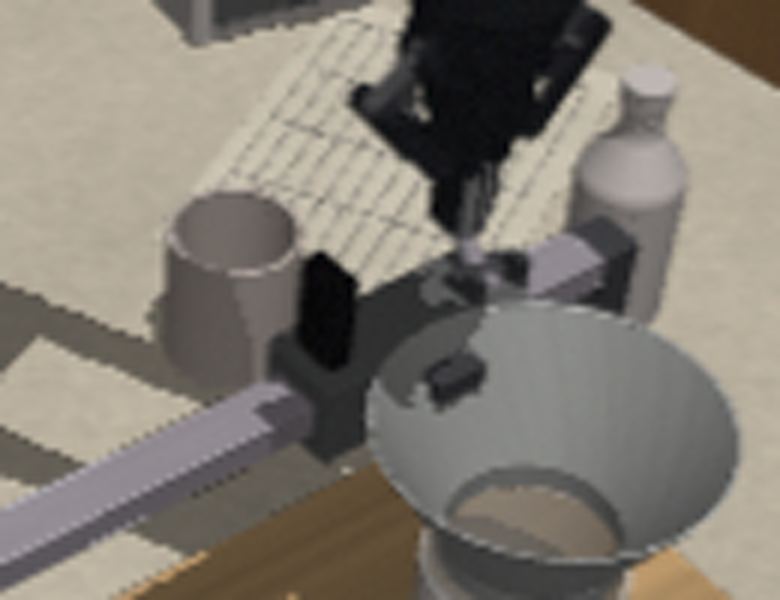

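View pics/w7.png

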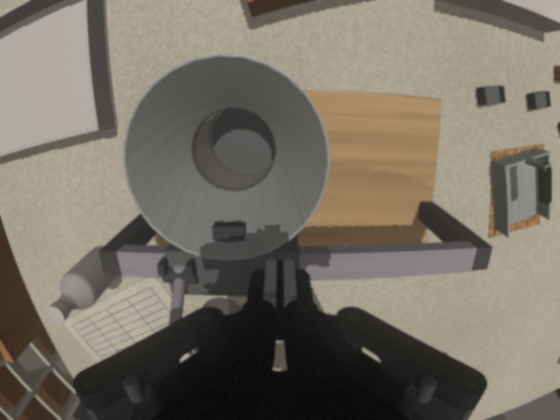

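```bash
python3 -m creep '{"translation":[[0,40,0],[0,40,0],[0,40,0],[0,40,0],[0,40,0],[0,40,0],[0,40,0],[0,30,0],[0,0,0]],"rotation":[[0,0,0],[0,0,0],[0,0,0],[0,0,0],[0,0,0],[0,0,0],[0,0,0],[0,0,0],[0,0,0]],"claw":[60,60,60,60,60,60,60,60,60]}'
python3 - <<'E'
from h import *
s=snapshot("scene"); crop(s,270,110,400,210,6,"c16.png"); crop(s,80,240,290,420,3,"c17.png")
w=snapshot("wrist"); cv2.imwrite("pics/w8.png",w["frame"][:,:,::-1])
for p in packs(s): print(*p)
E
```

```text
time: 13.05
tool_pos: [513.2, -87.5, 323.8]
tcp_rot: [180.0, 0.1, -5.6]
ft_force: [0.7, 0.3, 0.0]
finger_gap: 59.7
[103.2 287.5] 288 [ 292.8 -442.3] [51.8 77.8] 0.6 [ 291.2 -442.5] 90.5
[114.  303.7] 310 [ 352.7 -440.5] [58.4 88.3] 1.2 [ 358.7 -441.8] 92.2
[141.3 308.2] 224 [ 418.9 -390. ] [47.5 39.3] 84.5 [ 419.2 -390.7] 85.9
[265.5 307.5] 217 [ 634.3 -129.3] [35.6 52.8] 5.1 [ 634.6 -129.5] 104.7
[ 65.3 335. ] 357 [ 358.7 -575.1] [ 32.3 100.5] 69.2 [ 362.4 -579.8] 160.6
[230.6 332. ] 242 [ 631.6 -243.9] [33.9 51.6] 9.9 [ 631.8 -244.1] 105.9
[158.9 341.3] 231 [ 534.2 -400.7] [28.8 56.2] 70.6 [ 534.5 -400.8] 162.1
[192.  341.7] 246 [ 589.8 -335.9] [33.2 53.1] 32.0 [ 589.9 -335.9] 125.0
[255.7 387.3] 104 [ 783.4 -280.2] [ 8.4 74.6] 84.1 [ 785.6 -280.2] 173.9
```

View pics/c16.png

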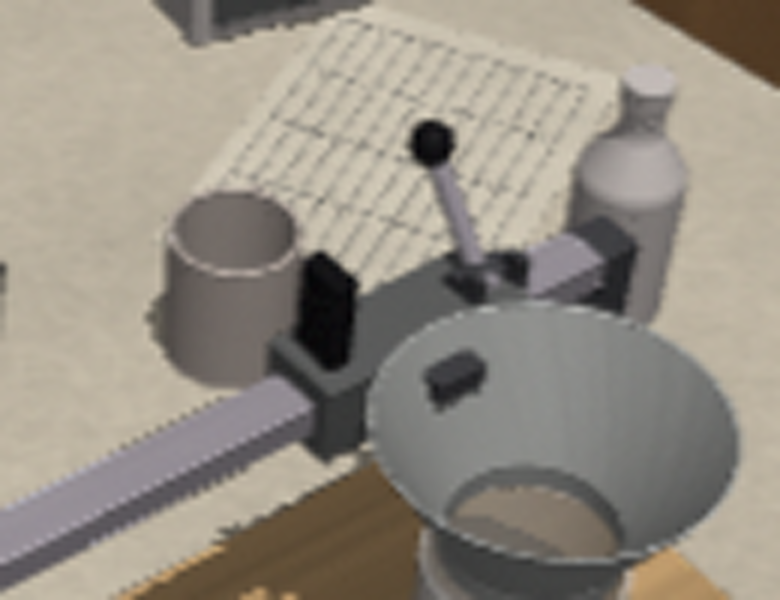

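View pics/c17.png

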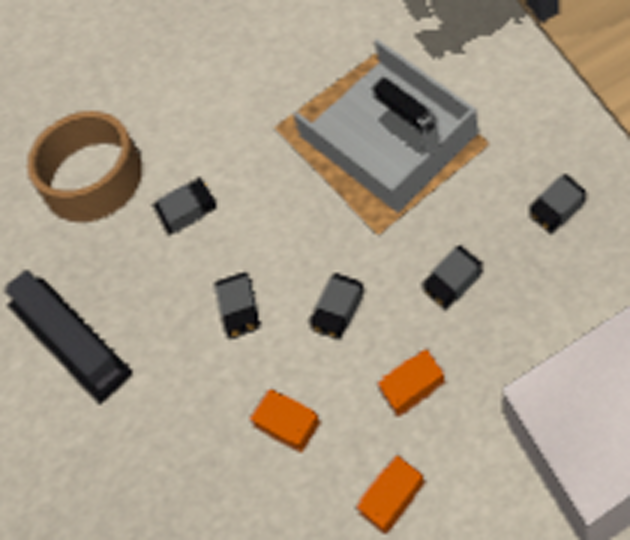

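View pics/w8.png

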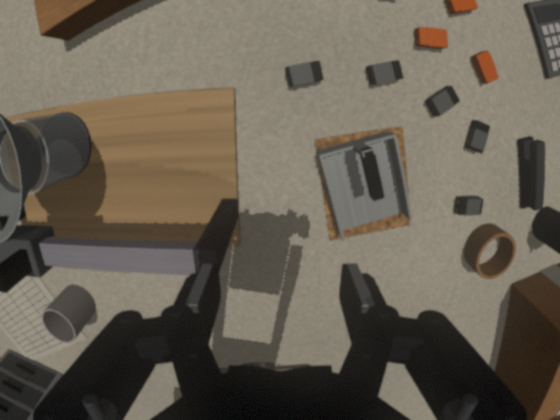

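The knob is at c16 (432,143), which matches 0 to 0.1 rad, so it's locked. The five packs and the tray haven't moved. Next I'll measure the tray precisely.

```bash
python3 - <<'E'
from h import *
w=snapshot("wrist"); crop(w,300,110,430,250,5,"w9.png"); crop(w,270,40,500,230,3.4,"w10.png")
E
```

```text
(no output)
```

View pics/w9.png

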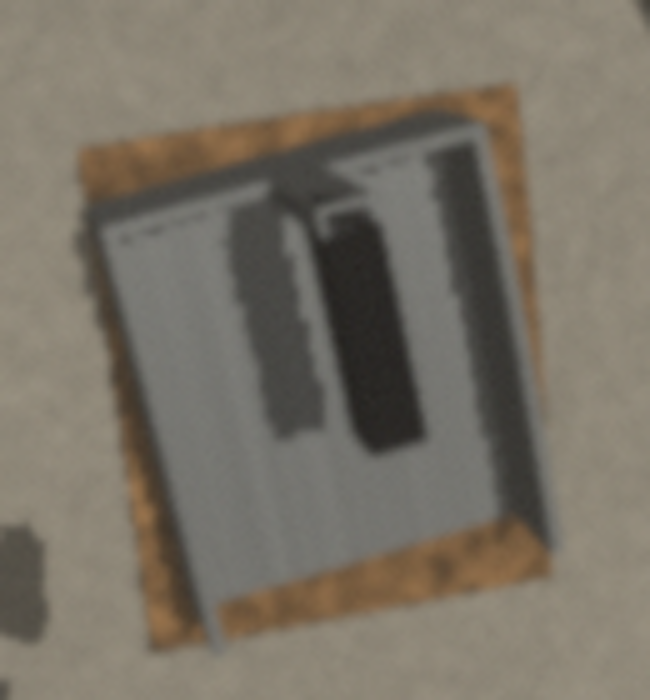

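View pics/w10.png

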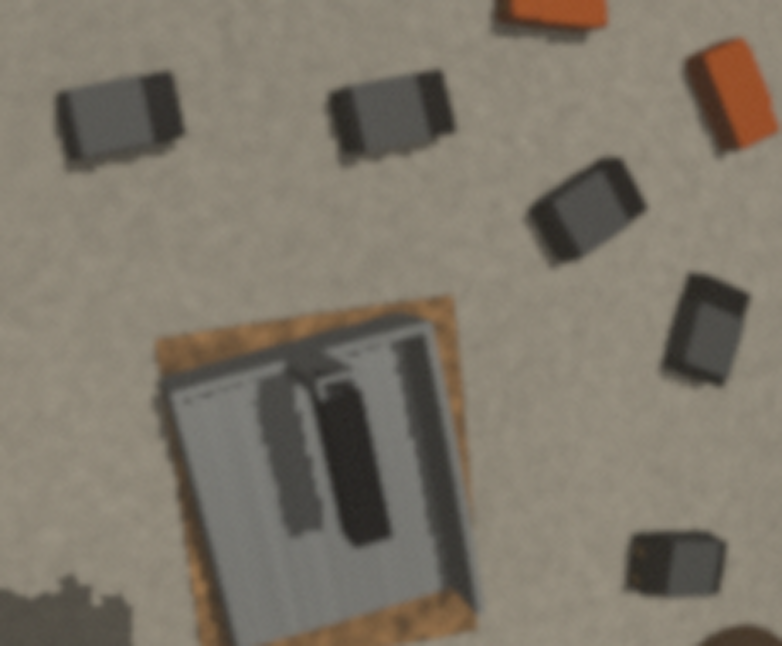

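```bash
python3 - <<'E'
from h import *
w=snapshot("wrist")
o=lambda u,v:(u/5+300-.4,v/5+110-.4)
for z in (43,):
    P=np.array([onz(w,*o(*c),z,True) for c in [(217,652),(100,225),(485,125),(553,545)]]); print(P.round(1)); print(P.mean(0),np.linalg.norm(P-np.roll(P,-1,0),axis=1).round(1))
    for a,b in((0,1),(3,2)): e=P[b]-P[a]; print(np.degrees(np.arctan2(e[1],e[0])))
M=np.array([onz(w,*o(*c),3,True) for c in [(80,148),(517,85),(550,575),(150,648)]]); print("mat",M.mean(0)); e=M[0]-M[3];print(np.degrees(np.arctan2(e[1],e[0])))
H=np.array([onz(w,*o(*c),93,True) for c in [(320,225),(378,208),(425,437),(375,452)]]); print("handle",H.round(1),H.mean(0)); e=H[0]-H[3];print(np.degrees(np.arctan2(e[1],e[0])))
o=lambda u,v:(u/3.4+270-.35,v/3.4+40-.35)
for n,c in dict(A=[(57,92),(175,71),(185,134),(68,163)],B=[(330,92),(443,70),(455,130),(342,160)],C=[(530,212),(612,160),(645,208),(556,262)],D=[(690,275),(748,297),(722,383),(664,372)],E=[(632,533),(722,535),(722,596),(628,592)]).items():
    print(n,onz(w,*o(*np.mean(c,0)),20,True).round(1))
E
```

```text
[[ 397.4 -166.    43. ]
 [ 523.8 -138.7   43. ]
 [ 544.4 -246.6   43. ]
 [ 420.4 -269.1   43. ]]
[ 471.52299508 -205.11019508   43.        ] [129.3 109.9 126.  105.6]
12.183000037658829
10.263986362013894
mat [ 466.56136928 -211.86420588    3.        ]
4.583575144143133
handle [[ 528.8 -186.    93. ]
 [ 532.  -200.6   93. ]
 [ 473.8 -212.    93. ]
 [ 471.  -198.9   93. ]] [ 501.38090466 -199.38570703   93.        ]
12.562348038857557
A [ 633.4 -130.5   20. ]
B [ 630.1 -242.3   20. ]
C [ 588.9 -330.5   20. ]
D [ 534.4 -395.8   20. ]
E [ 422.7 -386.1   20. ]
```

```bash
python3 - <<'E'
from h import *
w=snapshot("wrist")
o=lambda u,v:(u/3.4+270-.35,v/3.4+40-.35)
for n,c in dict(A=[(57,92),(175,71),(185,134),(68,163)],B=[(330,92),(443,70),(455,130),(342,160)],C=[(530,212),(612,160),(645,208),(556,262)],D=[(748,297),(722,383),(664,372),(690,275)],E=[(632,533),(722,535),(722,596),(628,592)]).items():
    P=np.array([onz(w,*o(*q),20,True) for q in c]); e=P[1]-P[0];f=P[2]-P[3]
    print(n,[round(np.degrees(np.arctan2(v[1],v[0]))%180,1) for v in (e,f)],np.linalg.norm(P-np.roll(P,-1,0),axis=1).round(0))
go(633.5,-130,60,102)
E
```

```text
A [np.float64(96.4), np.float64(100.1)] [48. 26. 48. 29.]
B [np.float64(100.6), np.float64(103.5)] [51. 26. 52. 28.]
C [np.float64(119.0), np.float64(117.4)] [48. 27. 53. 25.]
D [np.float64(160.5), np.float64(162.6)] [43. 35. 47. 36.]
E [np.float64(84.5), np.float64(82.4)] [54. 32. 58. 29.]
tcp [513.8 -83.4 324.1] [-180.     0.    -5.3] shift [123.6  35.6 264.1] t 13.3
turn z rad 1.27
```

```bash
python3 -m creep '{"translation":[[31,9,0],[31,9,0],[31,9,0],[30.5,8.5,0],[0,0,20],[0,0,20],[0,0,20],[0,0,20],[0,0,20],[0,0,20]],"rotation":[[0,0,0],[0,0,0],[0,0,0],[0,0,0],[0,0,-0.14],[0,0,-0.14],[0,0,-0.14],[0,0,-0.14],[0,0,-0.14],[0,0,-0.14]],"claw":[60,60,60,60,60,60,60,60,60,60]}'
python3 -m creep '{"translation":[[0,0,20],[0,0,20],[0,0,20],[0,0,20],[0,0,20],[0,0,20],[0,0,20],[0,0,0]],"rotation":[[0,0,-0.14],[0,0,-0.14],[0,0,-0.14],[0,0,-0.14],[0,0,-0.14],[0,0,-0.14],[0,0,-0.14],[0,0,-0.018]],"claw":[60,60,60,60,60,60,60,60]}'
python3 - <<'E'
from h import *
go(633.5,-130,4,100)
w=snapshot("wrist"); cv2.imwrite("pics/w11.png",w["frame"][:,:,::-1])
E
```

```text
time: 14.3
tool_pos: [633.6, -129.8, 203.3]
tcp_rot: [-180.0, -0.0, 43.2]
ft_force: [0.1, 0.4, -0.7]
finger_gap: 60.0
time: 15.1
tool_pos: [631.0, -129.2, 60.4]
tcp_rot: [-179.7, -0.2, 100.2]
ft_force: [-0.6, 0.1, -0.9]
finger_gap: 59.6
tcp [ 631.  -129.2   60.4] [-179.7   -0.2  100.2] shift [-1.4  2.7 56.4] t 15.1
turn z rad 0.004
```

View pics/w11.png

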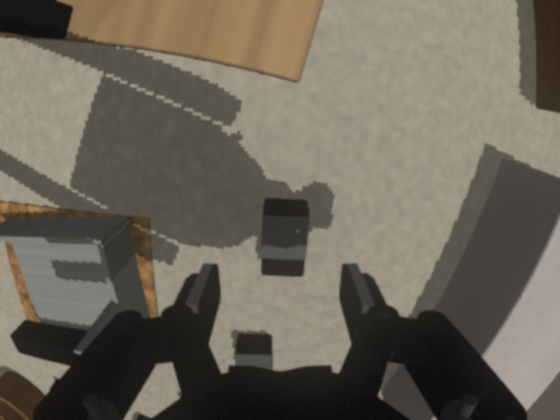

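```bash
python3 -m creep '{"translation":[[-1,2.5,25],[0,0,25],[0,0,6],[0,0,0]],"rotation":[[0,0,0],[0,0,0],[0,0,0],[0,0,0]],"claw":[60,60,60,60]}'
python3 - <<'E'
from h import *
go(633.5,-130,4,100)
w=snapshot("wrist"); cv2.imwrite("pics/w12.png",w["frame"][:,:,::-1]); print(proj(w,[633.5,-130,20],True))
E
```

```text
time: 15.55
tool_pos: [635.6, -131.4, 8.2]
tcp_rot: [-179.9, -0.0, 99.9]
ft_force: [0.1, 0.5, 0.4]
finger_gap: 59.7
tcp [ 635.6 -131.4    8.2] [-179.9   -0.    99.9] shift [ 1.8 -1.8  4.2] t 15.6
turn z rad -0.002
[274.96865766 282.34886757]
```

View pics/w12.png

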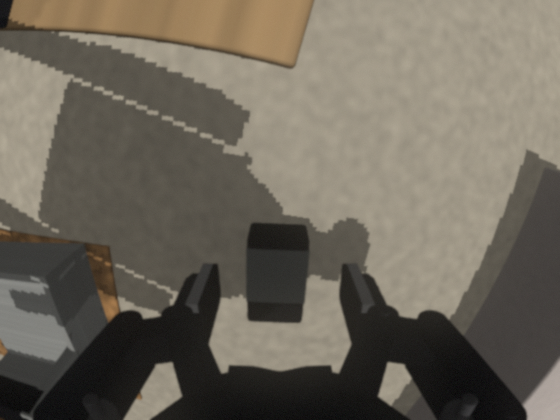

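```bash
python3 -m creep '{"translation":[[0,0,3],[0,0,0],[0,0,0],[0,0,0],[0,0,0],[0,0,-25],[0,0,-40],[0,0,-45],[0,0,-10],[0,0,0]],"rotation":[[0,0,0],[0,0,0],[0,0,0],[0,0,0],[0,0,0],[0,0,0],[0,0,0],[0,0,0],[0,0,0],[0,0,0]],"claw":[0,0,0,0,0,0,0,0,0,0]}' 30
python3 - <<'E'
from h import *
go(449.7,-184.1,26,102)
E
```

```text
time: 16.6
tool_pos: [637.9, -132.6, 128.7]
tcp_rot: [179.7, 0.1, 100.0]
ft_force: [-0.3, 0.6, -1.0]
finger_gap: 27.5
tcp [ 637.9 -132.6  128.7] [1.797e+02 1.000e-01 1.000e+02] shift [ -17.9 -194.8  101.8] t 16.6
turn z rad -0.036
```

```bash
python3 -m creep '{"translation":[[0,0,0],[-2,-39,0],[-2,-39,0],[-2,-39,0],[-2,-39,0],[-3,-39,0],[0,0,0],[0,0,0]],"rotation":[[0,0,-0.036],[0,0,0],[0,0,0],[0,0,0],[0,0,0],[0,0,0],[0,0,0],[0,0,0]],"claw":[0,0,0,0,0,0,0,0]}'
python3 - <<'E'
from h import *
go(449.7,-184.1,26,102)
w=snapshot("wrist"); cv2.imwrite("pics/w13.png",w["frame"][:,:,::-1])
s=snapshot("scene"); crop(s,150,200,290,300,5,"c18.png")
E
```

```text
time: 17.4
tool_pos: [445.9, -183.1, 123.4]
tcp_rot: [-179.9, -0.1, 101.9]
ft_force: [0.3, -0.8, -1.0]
finger_gap: 27.5
tcp [ 445.9 -183.1  123.4] [-1.799e+02 -1.000e-01  1.019e+02] shift [-1.9  3.7 97.4] t 17.4
turn z rad -0.001
```

View pics/w13.png

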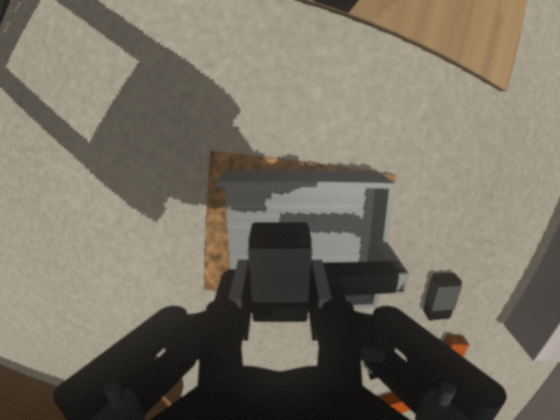

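View pics/c18.png

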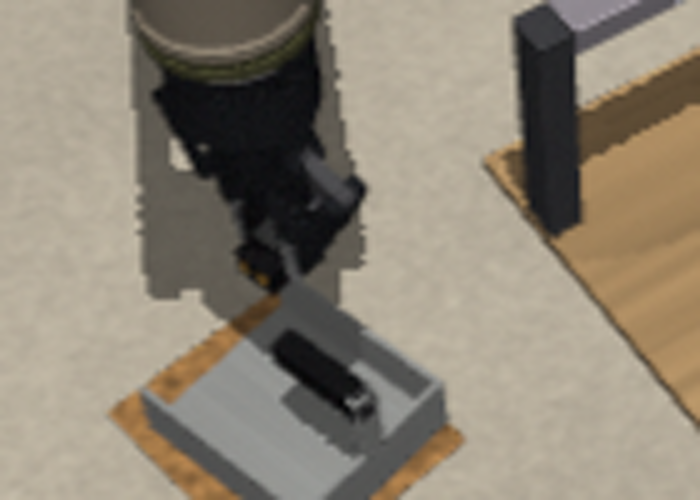

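```bash
python3 - <<'E'
from h import *
w=snapshot("wrist")
c=np.array([471.5,-205.1]);ex=np.array([.978,.208]);ey=np.array([-.208,.978])
for x,y,z in [(-17,25,93),(0,0,93),(65,0,93),(0,0,73),(-65,51,43),(65,51,43),(-65,-51,43),(65,51,43),(-17,25,7)]: print((x,y,z),proj(w,[*(c+x*ex+y*ey),z],True).round(0))
E
```

```text
(-17, 25, 93) [282. 249.]
(0, 0, 93) [309. 284.]
(65, 0, 93) [406. 281.]
(0, 0, 73) [307. 269.]
(-65, 51, 43) [215. 185.]
(65, 51, 43) [392. 186.]
(-65, -51, 43) [224. 303.]
(65, 51, 43) [392. 186.]
(-17, 25, 7) [281. 204.]
```

```bash
python3 -m creep '{"translation":[[-1,3,30],[0,0,30],[0,0,25],[0,0,10],[0,0,0]],"rotation":[[0,0,0],[0,0,0],[0,0,0],[0,0,0],[0,0,0]],"claw":[0,0,0,0,0]}'
python3 -m creep '{"translation":[[0,0,0],[0,0,0],[0,0,-15],[0,0,-35],[0,0,-45],[0,0,0]],"rotation":[[0,0,0],[0,0,0],[0,0,0],[0,0,0],[0,0,0],[0,0,0]],"claw":[40,40,40,40,40,60]}'
python3 - <<'E'
from h import *
go(631,-243,70,103)
w=snapshot("wrist"); cv2.imwrite("pics/w14.png",w["frame"][:,:,::-1])
E
```

```text
time: 18.05
tool_pos: [450.1, -182.8, 28.5]
tcp_rot: [-179.9, -0.1, 102.1]
ft_force: [0.1, 0.1, -1.9]
finger_gap: 27.2
time: 18.65
tool_pos: [455.0, -186.0, 133.3]
tcp_rot: [179.5, 0.5, 102.0]
ft_force: [1.4, -0.8, 0.5]
finger_gap: 53.2
tcp [ 455.  -186.   133.3] [179.5   0.5 102. ] shift [-91.9 159.6  65.5] t 18.6
turn z rad -0.017
```

View pics/w14.png

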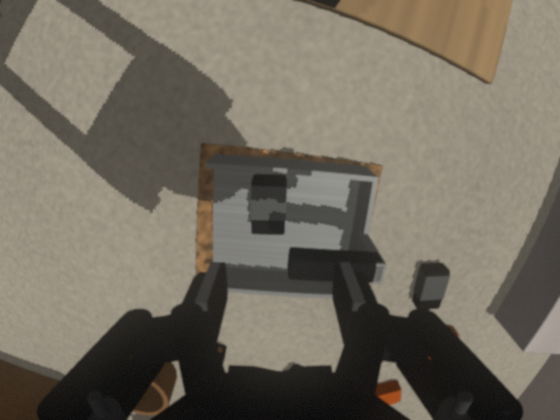

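```bash
python3 -m creep '{"translation":[[-18,32,0],[-18,32,0],[-18,32,0],[-19,32,20],[-19,32,20],[0,0,20],[0,0,0]],"rotation":[[0,0,0],[0,0,0],[0,0,0],[0,0,0],[0,0,-0.017],[0,0,0],[0,0,0]],"claw":[60,60,60,60,60,60,60]}'
python3 - <<'E'
from h import *
go(631,-243,5,103)
w=snapshot("wrist"); cv2.imwrite("pics/w15.png",w["frame"][:,:,::-1]); print(proj(w,[631,-243,20],True))
E
```

```text
time: 19.4
tool_pos: [623.6, -239.0, 59.4]
tcp_rot: [-179.6, -0.3, 103.0]
ft_force: [-1.3, 1.1, -1.1]
finger_gap: 60.0
tcp [ 623.6 -239.    59.4] [-179.6   -0.3  103. ] shift [-5.9  6.7 54.3] t 19.4
turn z rad 0.0
[289.76442888 249.32201764]
```

View pics/w15.png

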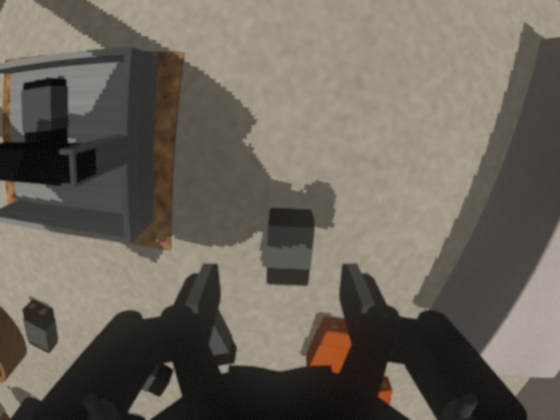

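```bash
python3 -m creep '{"translation":[[-5,6.5,25],[0,0,25],[0,0,5],[0,0,0],[0,0,0],[0,0,0],[0,0,0],[0,0,0]],"rotation":[[0,0,0],[0,0,0],[0,0,0],[0,0,0],[0,0,0],[0,0,0],[0,0,0],[0,0,0]],"claw":[60,60,60,60,0,0,0,0]}'
python3 - <<'E'
from h import *
c=np.array([471.5,-205.1]);ex=np.array([.978,.208]);ey=np.array([-.208,.978])
t=c-18*ex-26*ey; print(t); go(*t,26,102)
E
```

```text
time: 20.25
tool_pos: [635.1, -244.4, 12.7]
tcp_rot: [179.9, 0.1, 103.0]
ft_force: [-1.5, 1.6, 7.2]
finger_gap: 26.9
[ 459.304 -234.272]
tcp [ 635.1 -244.4   12.7] [1.799e+02 1.000e-01 1.030e+02] shift [  49.4 -169.   -13.8] t 20.2
turn z rad 0.018
```

```bash
python3 -m creep '{"translation":[[0,0,-30],[0,0,-45],[0,0,-45],[10,-34,0],[10,-34,0],[10,-34,0],[10,-34,0],[7,-33,0],[0,0,0],[0,0,0]],"rotation":[[0,0,0],[0,0,0],[0,0,0],[0,0,0],[0,0,0],[0,0,0],[0,0,0.018],[0,0,0],[0,0,0],[0,0,0]],"claw":[0,0,0,0,0,0,0,0,0,0]}'
python3 - <<'E'
from h import *
go(459.3,-234.3,26,102)
w=snapshot("wrist"); cv2.imwrite("pics/w16.png",w["frame"][:,:,::-1])
E
```

```text
time: 21.25
tool_pos: [458.5, -235.7, 131.1]
tcp_rot: [179.9, 0.1, 101.9]
ft_force: [1.2, 0.5, -0.5]
finger_gap: 26.8
tcp [ 458.5 -235.7  131.1] [1.799e+02 1.000e-01 1.019e+02] shift [  1.4   0.9 105.1] t 21.2
turn z rad -0.001
```

View pics/w16.png

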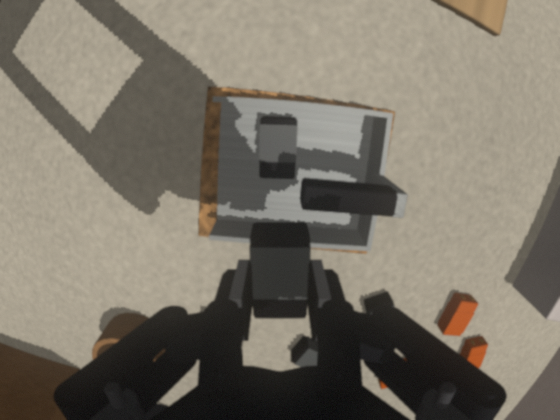

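```bash
python3 -m creep '{"translation":[[1,1,30],[0,0,35],[0,0,27],[0,0,10],[0,0,0],[0,0,0],[0,0,0],[0,0,-20],[0,0,-40],[0,0,-45]],"rotation":[[0,0,0],[0,0,0],[0,0,0],[0,0,0],[0,0,0],[0,0,0],[0,0,0],[0,0,0],[0,0,0],[0,0,0]],"claw":[0,0,0,0,0,40,40,40,40,60]}'
python3 - <<'E'
from h import *
go(589.5,-333,60,120)
w=snapshot("wrist"); cv2.imwrite("pics/w17.png",w["frame"][:,:,::-1])
E
```

```text
time: 22.3
tool_pos: [458.7, -233.9, 134.5]
tcp_rot: [-180.0, -0.0, 102.0]
ft_force: [2.0, -0.4, 0.2]
finger_gap: 52.9
tcp [ 458.7 -233.9  134.5] [-180.   -0.  102.] shift [-124.1  107.4   74.3] t 22.3
turn z rad -0.315
```

View pics/w17.png

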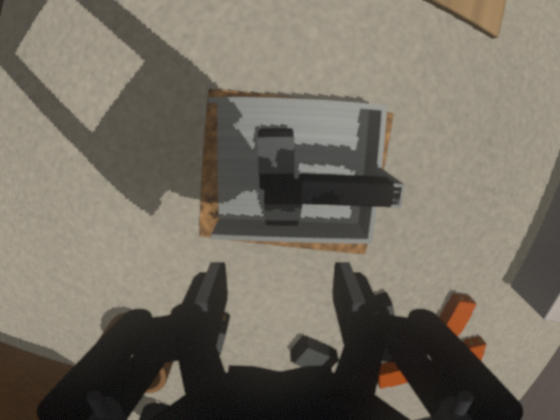

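```bash
python3 -m creep '{"translation":[[-25,22,0],[-25,22,0],[-25,22,0],[-25,22,0],[-24,21,0],[0,0,25],[0,0,25],[0,0,25],[0,0,0]],"rotation":[[0,0,0],[0,0,0],[0,0,0],[0,0,0],[0,0,0],[0,0,-0.105],[0,0,-0.105],[0,0,-0.105],[0,0,0]],"claw":[60,60,60,60,60,60,60,60,60]}'
python3 - <<'E'
from h import *
go(589.5,-333,6,120)
w=snapshot("wrist"); cv2.imwrite("pics/w18.png",w["frame"][:,:,::-1]); print(proj(w,[589.5,-333,20],True))
E
```

```text
time: 23.25
tool_pos: [589.6, -331.6, 54.6]
tcp_rot: [-179.8, -0.3, 120.1]
ft_force: [-1.3, 0.9, -0.4]
finger_gap: 60.2
tcp [ 589.6 -331.6   54.6] [-179.8   -0.3  120.1] shift [-1.4 -0.6 48.6] t 23.2
turn z rad 0.002
[278.51577579 246.09977136]
```

View pics/w18.png

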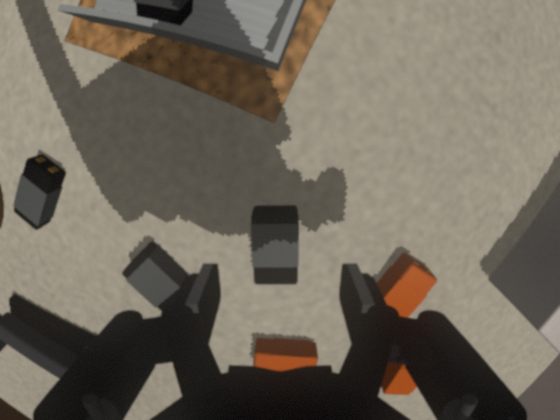

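```bash
python3 -m creep '{"translation":[[-1,-1,0],[0,0,25],[0,0,22],[0,0,0],[0,0,0],[0,0,0],[0,0,0],[0,0,-30],[0,0,-45],[0,0,-45]],"rotation":[[0,0,0],[0,0,0],[0,0,0],[0,0,0],[0,0,0],[0,0,0],[0,0,0],[0,0,0],[0,0,0],[0,0,0]],"claw":[48,48,48,0,0,0,0,0,0,0]}'
python3 - <<'E'
from h import *
c=np.array([471.5,-205.1]);ex=np.array([.978,.208]);ey=np.array([-.208,.978])
t=c-49*ex+24*ey; print(t); go(*t,34,102)
E
```

```text
time: 24.3
tool_pos: [590.9, -334.0, 132.8]
tcp_rot: [-180.0, -0.0, 120.0]
ft_force: [0.8, -0.9, -1.1]
finger_gap: 26.8
[ 418.586 -191.82 ]
tcp [ 590.9 -334.   132.8] [-180.   -0.  120.] shift [209.3 -78.1  99. ] t 24.3
turn z rad 0.314
```

```bash
python3 -m creep '{"translation":[[35,-13,0],[35,-13,0],[35,-13,0],[35,-13,0],[35,-13,0],[34,-13,0],[0,0,10],[0,0,10],[0,0,10],[0,0,0]],"rotation":[[0,0,0],[0,0,0],[0,0,0],[0,0,0],[0,0,0],[0,0,0],[0,0,0.105],[0,0,0.105],[0,0,0.104],[0,0,0]],"claw":[0,0,0,0,0,0,0,0,0,0]}'
python3 - <<'E'
from h import *
go(418.6,-191.8,36,102)
w=snapshot("wrist"); cv2.imwrite("pics/w19.png",w["frame"][:,:,::-1])
c=np.array([471.5,-205.1]);ex=np.array([.978,.208]);ey=np.array([-.208,.978])
for px in [(240,200),(275,185)]: pass
print(proj(w,[*(c-32*ex+24*ey),27],True),proj(w,[*(c-65*ex+51*ey),43],True),proj(w,[*(c-65*ex-51*ey),43],True))
E
```

```text
time: 25.3
tool_pos: [418.8, -192.1, 101.1]
tcp_rot: [-180.0, -0.0, 101.9]
ft_force: [-0.5, 0.2, -0.9]
finger_gap: 26.8
tcp [ 418.8 -192.1  101.1] [-180.    -0.   101.9] shift [ 0.3 -0.1 65.1] t 25.3
turn z rad -0.001
[302.92003595 220.25982822] [254.05610816 189.81616936] [258.5102552  318.20174617]
```

View pics/w19.png

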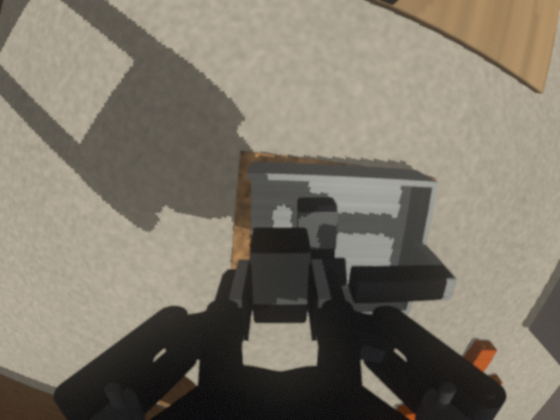

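```bash
python3 -m creep '{"translation":[[0,-1,30],[0,0,25],[0,0,9],[0,0,0],[0,0,0],[0,0,0],[0,0,0],[0,0,-20],[0,0,-40],[0,0,-40]],"rotation":[[0,0,0],[0,0,0],[0,0,0],[0,0,0],[0,0,0],[0,0,0],[0,0,0],[0,0,0],[0,0,0],[0,0,0]],"claw":[0,0,0,0,36,36,36,36,36,50]}'
python3 - <<'E'
from h import *
go(534.4,-398,60,161)
w=snapshot("wrist"); cv2.imwrite("pics/w20.png",w["frame"][:,:,::-1])
s=snapshot("scene"); crop(s,100,220,290,380,4,"c19.png")
for p in packs(s): print(*p)
E
```

```text
time: 26.35
tool_pos: [417.9, -192.2, 138.4]
tcp_rot: [-180.0, -0.0, 102.1]
ft_force: [1.4, -1.4, -0.7]
finger_gap: 49.0
tcp [ 417.9 -192.2  138.4] [-180.    -0.   102.1] shift [-225.7   71.    78.2] t 26.4
turn z rad -1.029
[103.4 287.4] 296 [ 293.4 -441.5] [78.5 53.8] 88.0 [ 291.2 -442.1] 89.6
[113.5 303.9] 323 [ 352.3 -441.8] [59.4 89.9] 0.0 [ 358.3 -443. ] 90.5
[141.2 308.2] 227 [ 418.8 -390.7] [48.4 39.2] 86.1 [ 419.1 -391. ] 84.1
[ 65.3 335. ] 357 [ 358.7 -575.1] [ 32.3 100.5] 69.2 [ 362.4 -579.8] 160.6
[158.9 341.4] 235 [ 534.3 -400.8] [29.  56.3] 71.4 [ 534.4 -401. ] 162.4
[255.7 387.3] 105 [ 783.4 -280.2] [ 8.4 74.6] 84.1 [ 785.5 -280.1] 173.9
```

View pics/w20.png

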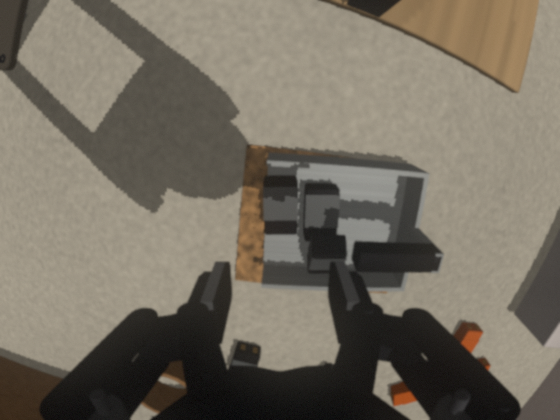

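View pics/c19.png

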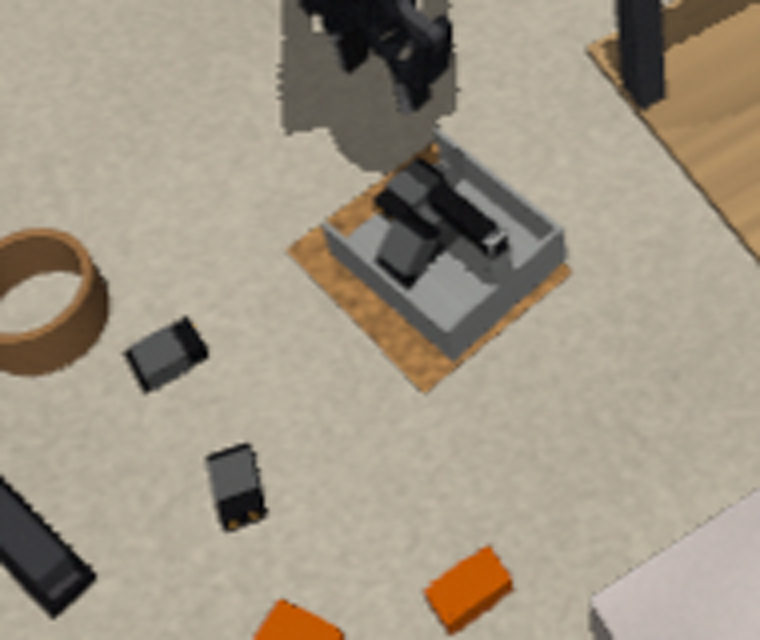

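```bash
python3 -m creep '{"translation":[[0,-22,0],[0,-22,0],[0,0,40],[0,0,40],[0,0,38],[0,0,0],[0,10,0],[0,10,0],[0,8,0],[0,0,0]],"rotation":[[0,0,0],[0,0,0],[0,0,0],[0,0,0],[0,0,0],[0,0,0],[0,0,0],[0,0,0],[0,0,0],[0,0,0]],"claw":[0,0,0,0,0,0,0,0,0,0]}'
python3 - <<'E'
from h import *
go(418.6,-191.8,36,102)
w=snapshot("wrist"); cv2.imwrite("pics/w21.png",w["frame"][:,:,::-1])
s=snapshot("scene"); crop(s,150,220,270,310,6,"c20.png")
E
```

```text
time: 27.45
tool_pos: [405.4, -196.6, 21.4]
tcp_rot: [179.8, 0.2, 102.1]
ft_force: [-0.1, -0.6, -0.4]
finger_gap: -0.0
tcp [ 405.4 -196.6   21.4] [179.8   0.2 102.1] shift [  1.8  14.  -14.6] t 27.4
turn z rad 0.002
```

View pics/w21.png

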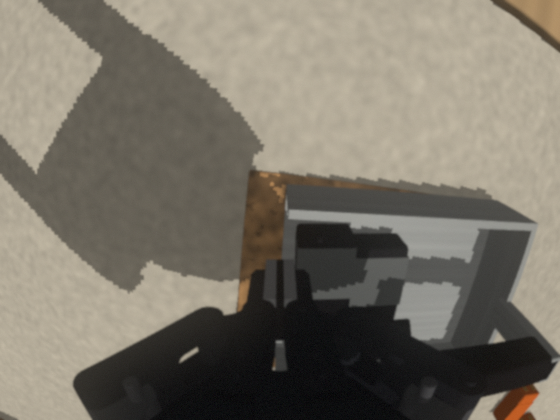

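View pics/c20.png

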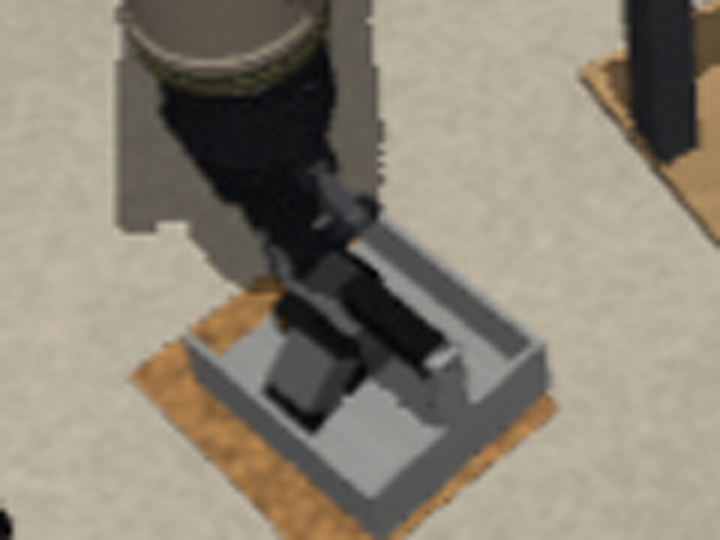

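```bash
python3 -m creep '{"translation":[[0,4,3],[0,4,0],[0,5,0],[0,0,0]],"rotation":[[0,0,0],[0,0,0],[0,0,0],[0,0,0]],"claw":[0,0,0,0]}'
python3 -m creep '{"translation":[[0,-8,0],[0,0,-30],[0,0,-45],[0,0,-45],[0,0,0]],"rotation":[[0,0,0],[0,0,0],[0,0,0],[0,0,0],[0,0,0]],"claw":[0,0,0,50,50]}'
python3 - <<'E'
from h import *
go(534.4,-398,60,161)
w=snapshot("wrist"); cv2.imwrite("pics/w22.png",w["frame"][:,:,::-1])
E
```

```text
time: 27.95
tool_pos: [418.1, -195.4, 20.0]
tcp_rot: [179.8, 0.3, 102.0]
ft_force: [-4.4, -0.7, 22.8]
finger_gap: -0.1
time: 28.45
tool_pos: [411.1, -197.3, 143.7]
tcp_rot: [179.5, 0.5, 102.0]
ft_force: [0.6, -0.8, -0.5]
finger_gap: 28.1
tcp [ 411.1 -197.3  143.7] [179.5   0.5 102. ] shift [-221.3   78.    86.2] t 28.4
turn z rad -1.029
```

View pics/w22.png

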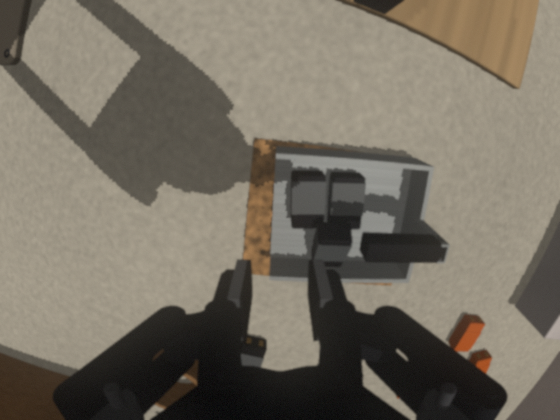

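```bash
python3 -m creep '{"translation":[[-32,11,0],[-32,11,0],[-32,11,0],[-32,11,0],[-32,11,0],[-31,11,0],[-30,12,0],[0,0,25],[0,0,25],[0,0,25]],"rotation":[[0,0,0],[0,0,0],[0,0,0],[0,0,0],[0,0,0],[0,0,0],[0,0,0],[0,0,-0.13],[0,0,-0.13],[0,0,-0.13]],"claw":[50,50,50,50,50,50,50,50,50,50]}'
python3 -m creep '{"translation":[[0,0,10],[0,0,0],[0,0,0],[0,0,0],[0,0,0],[0,0,0]],"rotation":[[0,0,-0.13],[0,0,-0.13],[0,0,-0.13],[0,0,-0.13],[0,0,-0.12],[0,0,0]],"claw":[50,50,50,50,50,50]}'
python3 - <<'E'
from h import *
go(534.4,-398,13,161)
w=snapshot("wrist"); cv2.imwrite("pics/w23.png",w["frame"][:,:,::-1]); print(proj(w,[534.4,-398,20],True))
E
```

```text
time: 29.5
tool_pos: [528.8, -394.3, 58.4]
tcp_rot: [-180.0, -0.1, 124.7]
ft_force: [-0.8, 0.8, 0.0]
finger_gap: 50.0
time: 30.1
tool_pos: [528.8, -394.0, 49.5]
tcp_rot: [179.9, -0.1, 161.2]
ft_force: [0.2, -1.0, -1.0]
finger_gap: 50.0
tcp [ 528.8 -394.    49.5] [ 1.799e+02 -1.000e-01  1.612e+02] shift [-6.7 -2.  36.5] t 30.1
turn z rad 0.003
[277.33437716 258.25768035]
```

View pics/w23.png

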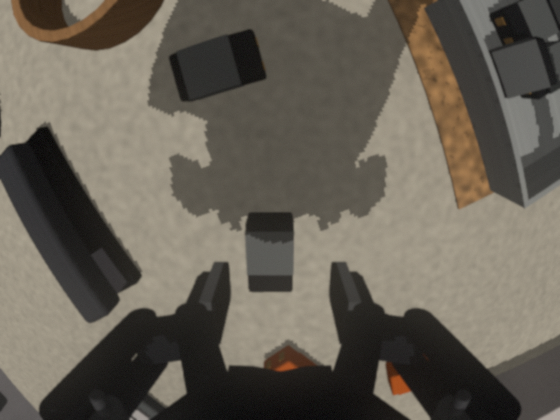

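```bash
python3 -m creep '{"translation":[[-2,-5,0],[0,0,20],[0,0,16],[0,0,0],[0,0,0],[0,0,0],[0,0,0],[0,0,-30],[0,0,-45],[0,0,-45]],"rotation":[[0,0,0],[0,0,0],[0,0,0],[0,0,0],[0,0,0],[0,0,0],[0,0,0],[0,0,0],[0,0,0],[0,0,0]],"claw":[50,50,50,50,0,0,0,0,0,0]}'
python3 - <<'E'
from h import *
c=np.array([471.5,-205.1]);ex=np.array([.978,.208]);ey=np.array([-.208,.978])
t=c-50*ex-25*ey; print(t); go(*t,38,102)
E
```

```text
time: 31.15
tool_pos: [529.6, -399.7, 136.4]
tcp_rot: [180.0, -0.1, 161.0]
ft_force: [1.8, -0.3, -0.9]
finger_gap: 26.9
[ 427.8  -239.95]
tcp [ 529.6 -399.7  136.4] [ 1.80e+02 -1.00e-01  1.61e+02] shift [148.1 117.9  98.6] t 31.1
turn z rad 1.03
```

```bash
python3 -m creep '{"translation":[[30,24,0],[30,24,0],[30,24,0],[29,23,0],[29,23,0],[0,0,0],[0,0,0],[0,0,0],[0,0,0],[0,0,0]],"rotation":[[0,0,0],[0,0,0],[0,0,0],[0,0,0],[0,0,0],[0,0,0.14],[0,0,0.14],[0,0,0.14],[0,0,0.14],[0,0,0.14]],"claw":[0,0,0,0,0,0,0,0,0,0]}'
python3 -m creep '{"translation":[[0,0,0],[0,0,0],[0,0,0],[0,0,0]],"rotation":[[0,0,0.14],[0,0,0.14],[0,0,0.05],[0,0,0]],"claw":[0,0,0,0]}'
python3 - <<'E'
from h import *
go(427.8,-240,38,102)
w=snapshot("wrist"); cv2.imwrite("pics/w24.png",w["frame"][:,:,::-1])
E
```

```text
time: 32.15
tool_pos: [428.8, -240.6, 136.2]
tcp_rot: [180.0, 0.1, 120.6]
ft_force: [0.0, 0.9, -0.2]
finger_gap: 26.8
time: 32.55
tool_pos: [428.8, -240.7, 136.1]
tcp_rot: [179.9, 0.1, 102.0]
ft_force: [-0.1, -0.0, -0.3]
finger_gap: 26.7
tcp [ 428.8 -240.7  136.1] [1.799e+02 1.000e-01 1.020e+02] shift [ 0.9 -0.9 98.1] t 32.5
turn z rad -0.0
```

View pics/w24.png

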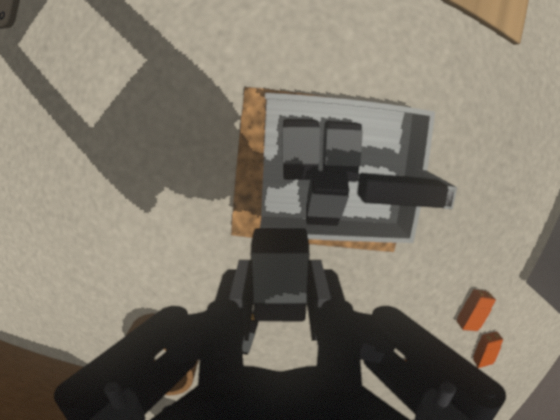

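```bash
python3 - <<'E'
from h import *
w=snapshot("wrist")
A=onz(w,266,96,43,True);B=onz(w,432,112,43,True);C=onz(w,412,239,43,True)
print(A,B,C,(A+C)/2, np.degrees(np.arctan2((B-A)[1],(B-A)[0])),np.linalg.norm(B-A),np.linalg.norm(C-B))
print("packs", [onz(w,*p,27,True).round(0) for p in [(300,148),(343,147),(329,195)]])
E
```

```text
[ 401.28797926 -157.44293358   43.        ] [ 526.40607372 -136.80338346   43.        ] [ 543.12749124 -241.0577846    43.        ] [ 472.20773525 -199.25035909   43.        ] 9.367184868854585 126.80902408645865 105.58686452868844
packs [array([ 435., -191.,   27.]), array([ 468., -183.,   27.]), array([ 466., -224.,   27.])]
```

```bash
python3 -m creep '{"translation":[[3,-20,0],[3,-21,0],[0,0,40],[0,0,40],[0,0,30],[0,0,5],[0,0,0]],"rotation":[[0,0,0.035],[0,0,0],[0,0,0],[0,0,0],[0,0,0],[0,0,0],[0,0,0]],"claw":[0,0,0,0,0,0,0]}'
python3 - <<'E'
from h import *
go(472.2-47.3+4.5,-200-8.3-25.6,20,100)
w=snapshot("wrist"); cv2.imwrite("pics/w25.png",w["frame"][:,:,::-1])
E
```

```text
time: 33.35
tool_pos: [386.5, -242.0, 19.9]
tcp_rot: [-179.9, -0.1, 100.1]
ft_force: [1.1, -0.0, -0.1]
finger_gap: 26.6
tcp [ 386.5 -242.    19.9] [-1.799e+02 -1.000e-01  1.001e+02] shift [ 0.5 43.6 -0.1] t 33.4
turn z rad 0.002
```

View pics/w25.png

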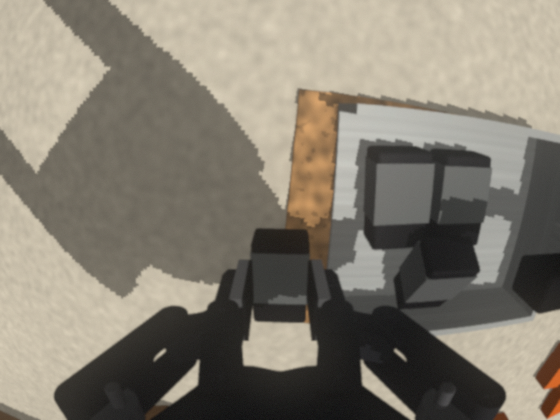

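```bash
python3 - <<'E'
from h import *
w=snapshot("wrist")
for yaw in (10,12):
  c=np.array([472.2,-200]);a=np.radians(yaw);ex=np.array([np.cos(a),np.sin(a)]);ey=np.array([-ex[1],ex[0]])
  for x,y,z in [(-65,-51,43),(-65,51,43),(65,-51,43),(-65,-51,27),(-65,51,7),(-65,-51,7)]: print(yaw,(x,y,z),proj(w,[*(c+x*ex+y*ey),z],True).round(0))
# measured features
print("floor front-left corner", onz(w,340,108,43,True), "right wall back", onz(w,530,315,43,True), onz(w,330,215,7,True), onz(w,340,112,7,True))
# held pack ends (top z~31): rows
print(onz(w,280,230,8,True))
E
```

```text
10 (-65, -51, 43) [333. 337.]
10 (-65, 51, 43) [349. 116.]
10 (65, -51, 43) [535. 311.]
10 (-65, -51, 27) [328. 317.]
10 (-65, 51, 7) [334. 113.]
10 (-65, -51, 7) [324. 296.]
12 (-65, -51, 43) [336. 340.]
12 (-65, 51, 43) [345. 122.]
12 (65, -51, 43) [538. 308.]
12 (-65, -51, 27) [331. 320.]
12 (-65, 51, 7) [330. 117.]
12 (-65, -51, 7) [327. 299.]
floor front-left corner [ 395.2161181  -158.75441046   43.        ] right wall back [ 541.79444478 -241.57503429   43.        ] [ 408.49865939 -212.14182859    7.        ] [ 402.2235322  -160.03707421    7.        ]
[ 384.49479429 -224.41153923    8.        ]
```

```bash
python3 - <<'E'
from h import *
w=snapshot("wrist")
c=np.array([472.2,-199.5]);a=np.radians(10);ex=np.array([np.cos(a),np.sin(a)]);ey=np.array([-ex[1],ex[0]])
for p,z in [((280,320),30),((280,230),10),((280,250),30)]:
  q=onz(w,*p,z,True)[:2]-c; print(q@ex,q@ey)
E
```

```text
-90.26795491370872 -51.321649346926186
-90.32728524615648 -9.055267182857857
-90.35030144836436 -10.648859199065532
```

```bash
python3 -m creep '{"translation":[[8,0,0],[0,8,0],[0,8,0],[0,8,0],[0,6,0],[0,6,0],[0,6,0],[0,0,0]],"rotation":[[0,0,0],[0,0,0],[0,0,0],[0,0,0],[0,0,0],[0,0,0],[0,0,0],[0,0,0]],"claw":[0,0,0,0,0,0,0,0]}'
python3 - <<'E'
from h import *
w=snapshot("wrist"); cv2.imwrite("pics/w26.png",w["frame"][:,:,::-1])
s=snapshot("scene"); crop(s,150,220,270,310,6,"c21.png")
E
```

```text
time: 34.3
tool_pos: [427.9, -227.1, 20.3]
tcp_rot: [180.0, 0.0, 100.0]
ft_force: [0.4, -0.2, 0.4]
finger_gap: 26.6
```

View pics/w26.png

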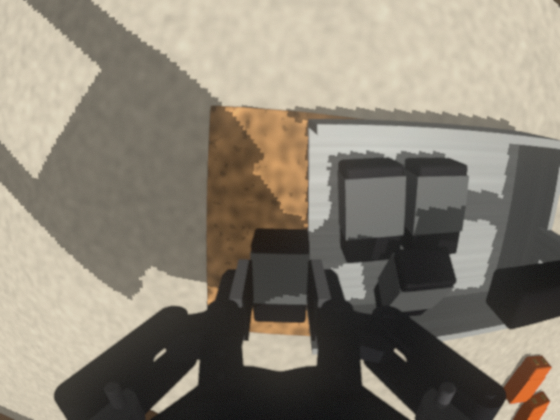

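View pics/c21.png

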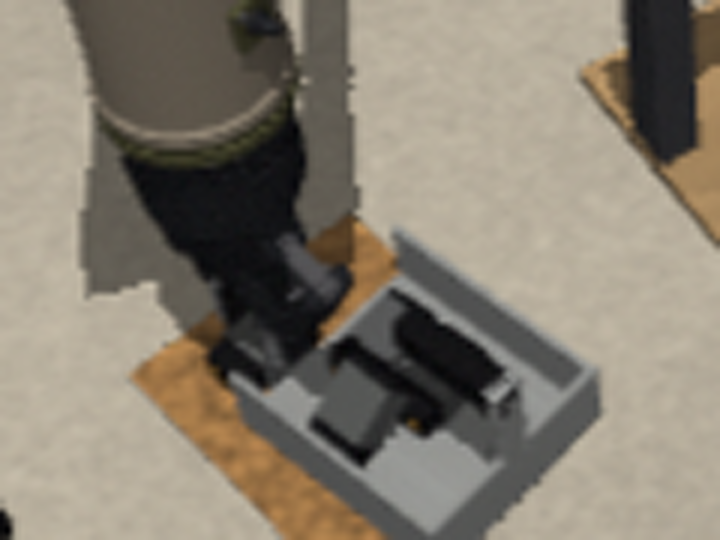

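```bash
python3 -m creep '{"translation":[[0,-4,0],[0,0,-14],[0,0,0]],"rotation":[[0,0,0],[0,0,0],[0,0,0]],"claw":[0,0,0]}'
python3 - <<'E'
from h import *
w=snapshot("wrist"); cv2.imwrite("pics/w27.png",w["frame"][:,:,::-1])
E
```

```text
time: 34.7
tool_pos: [424.1, -228.9, 36.6]
tcp_rot: [179.9, 0.1, 100.0]
ft_force: [0.8, 0.2, 0.0]
finger_gap: 26.4
```

View pics/w27.png

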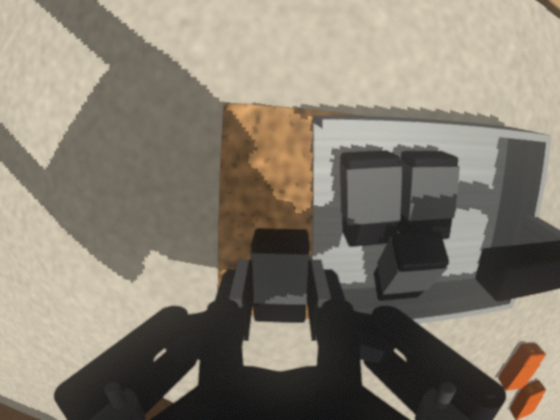

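```bash
python3 - <<'E'
from h import *
w=snapshot("wrist")
A=onz(w,314,119,43,True)[:2];B=onz(w,549,134,43,True)[:2];C=onz(w,512,303,43,True)[:2]
print(A,B,C,np.linalg.norm(B-A),np.linalg.norm(C-B),np.degrees(np.arctan2((B-A)[1],(B-A)[0])),np.degrees(np.arctan2((B-C)[1],(B-C)[0]))-90)
c=(A+C)/2; a=np.radians(8); ex=np.array([np.cos(a),np.sin(a)]);ey=np.array([-ex[1],ex[0]])
print("c",c)
for n,p in dict(C=(373,192),A=(430,190),B=(414,268)).items():
  q=onz(w,*p,27,True)[:2]-c; print(n,(q@ex).round(1),(q@ey).round(1))
q=sense()["tool_pos"][:2]-c; print("tcp",q@ex,q@ey)
E
```

```text
[ 425.23711839 -151.56293715] [ 553.49976985 -125.5222303 ] [ 574.700334   -229.39373026] 130.8794337272805 106.01298234309232 11.47656680178197 11.535838001242709
c [ 499.96872619 -190.4783337 ]
C -35.0 14.2
A -3.3 16.8
B -3.7 -29.2
tcp -80.74053745510864 -27.12129850839459
```

```bash
python3 -m creep '{"translation":[[8,0,-2],[0,11,0],[0,11,0],[0,10,0],[0,0,0],[0,0,0],[0,0,0],[0,0,-20],[0,0,-40],[0,0,-40]],"rotation":[[0,0,0],[0,0,-0.02],[0,0,0],[0,0,0],[0,0,0],[0,0,0],[0,0,0],[0,0,0],[0,0,0],[0,0,0]],"claw":[0,0,0,0,0,40,40,40,40,50]}'
python3 - <<'E'
from h import *
w=snapshot("wrist"); cv2.imwrite("pics/w28.png",w["frame"][:,:,::-1])
s=snapshot("scene"); crop(s,100,220,290,380,4,"c22.png")
go(421,-388,60,85)
E
```

```text
time: 35.8
tool_pos: [451.9, -213.6, 136.5]
tcp_rot: [-179.9, -0.1, 101.1]
ft_force: [1.1, -0.5, -0.2]
finger_gap: 49.7
tcp [ 456.4 -216.3  143. ] [179.5   0.4 101.1] shift [-161.   -68.6   83.6] t 35.9
turn z rad 0.282
```

View pics/w28.png

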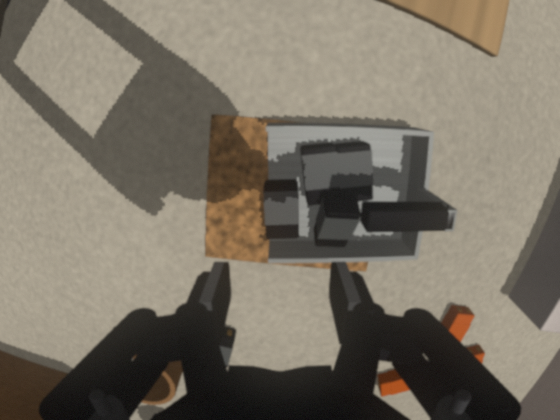

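View pics/c22.png

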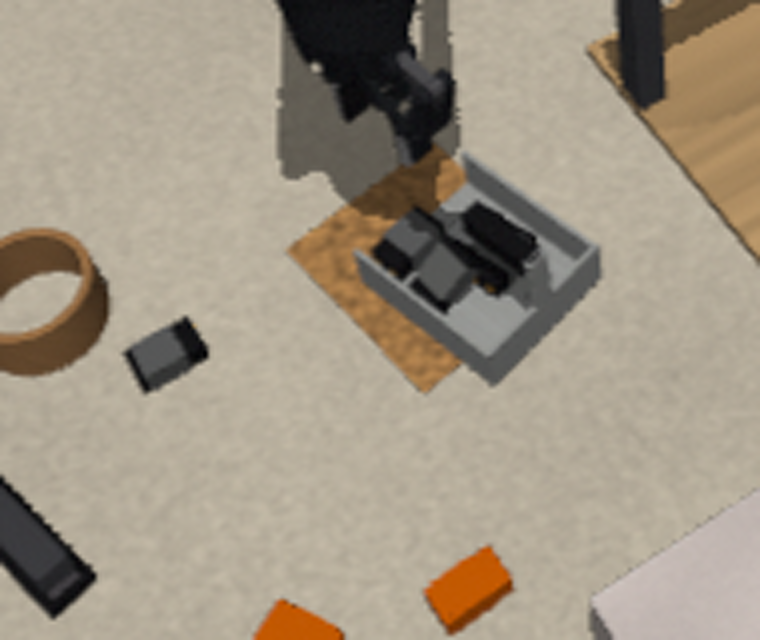

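```bash
python3 -m creep '{"translation":[[-32,-14,0],[-32,-14,0],[-32,-14,0],[-32,-14,0],[-33,-13,0],[0,0,20],[0,0,20],[0,0,0]],"rotation":[[0,0,0],[0,0,0],[0,0,0],[0,0,0],[0,0,0],[0,0,0.14],[0,0,0.14],[0,0,0]],"claw":[50,50,50,50,50,50,50,50]}'
python3 - <<'E'
from h import *
go(421,-388,13,85)
w=snapshot("wrist"); cv2.imwrite("pics/w29.png",w["frame"][:,:,::-1]); print(proj(w,[421,-388,20],True))
E
```

```text
time: 36.7
tool_pos: [414.4, -383.9, 92.6]
tcp_rot: [-179.7, -0.2, 84.9]
ft_force: [-0.0, 1.4, -0.8]
finger_gap: 50.3
tcp [ 414.4 -383.9   92.6] [-179.7   -0.2   84.9] shift [-3.9  7.3 79.6] t 36.7
turn z rad -0.001
[289.07944485 226.54221296]
```

View pics/w29.png

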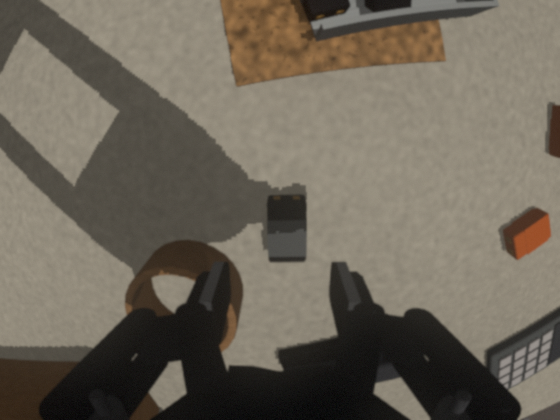

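```bash
python3 - <<'E'
from h import *
w=snapshot("wrist")
for p in [(243,285),(236,260),(205,243)]: print(onz(w,*p,48,True).round(1))
print(onz(w,287,225,20,True))
E
```

```text
[ 387.6 -418.7   48. ]
[ 385.5 -399.    48. ]
[ 366.7 -385.4   48. ]
[ 420.54930645 -387.96471394   20.        ]
```

```bash
python3 -m creep '{"translation":[[1,8,0],[0,0,25],[0,0,25],[0,0,0]],"rotation":[[0,0,0],[0,0,0],[0,0,0],[0,0,0]],"claw":[38,38,38,38]}'
python3 - <<'E'
from h import *
go(422,-383,13,85)
w=snapshot("wrist"); cv2.imwrite("pics/w30.png",w["frame"][:,:,::-1]); print(proj(w,[420.5,-388,20],True))
E
```

```text
time: 37.2
tool_pos: [423.9, -383.2, 43.9]
tcp_rot: [-179.8, -0.2, 85.3]
ft_force: [-0.2, 0.4, -0.8]
finger_gap: 37.6
tcp [ 423.9 -383.2   43.9] [-179.8   -0.2   85.3] shift [-0.  -1.8 30.9] t 37.2
turn z rad 0.005
[273.62604549 260.04547805]
```

View pics/w30.png

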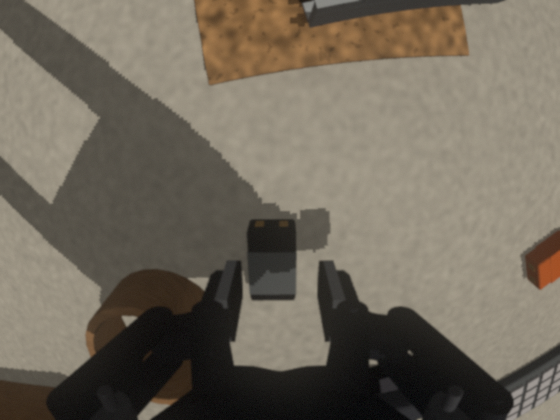

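```bash
python3 -m creep '{"translation":[[0,-3,10],[0,0,18],[0,0,0],[0,0,0],[0,0,0],[0,0,0],[0,0,0],[0,0,-30],[0,0,-45],[0,0,-45]],"rotation":[[0,0,0],[0,0,0],[0,0,0],[0,0,0],[0,0,0],[0,0,0],[0,0,0],[0,0,0],[0,0,0],[0,0,0]],"claw":[38,38,38,0,0,0,0,0,0,0]}'
python3 - <<'E'
from h import *
c=np.array([500.,-190.5]);a=np.radians(11.5);ex=np.array([np.cos(a),np.sin(a)]);ey=np.array([-ex[1],ex[0]])
t=c-32*ex+18*ey; print(t); go(*t,60,101.5)
s=snapshot("scene"); crop(s,80,220,290,380,3.5,"c23.png")
E
```

```text
time: 38.25
tool_pos: [421.1, -384.2, 139.1]
tcp_rot: [-179.9, -0.1, 85.1]
ft_force: [0.8, -0.9, -0.3]
finger_gap: 25.0
[ 465.05378663 -179.24112922]
tcp [ 421.1 -384.2  139.1] [-1.799e+02 -1.000e-01  8.510e+01] shift [207.8  26.5  79.3] t 38.2
turn z rad -0.286
```

View pics/c23.png

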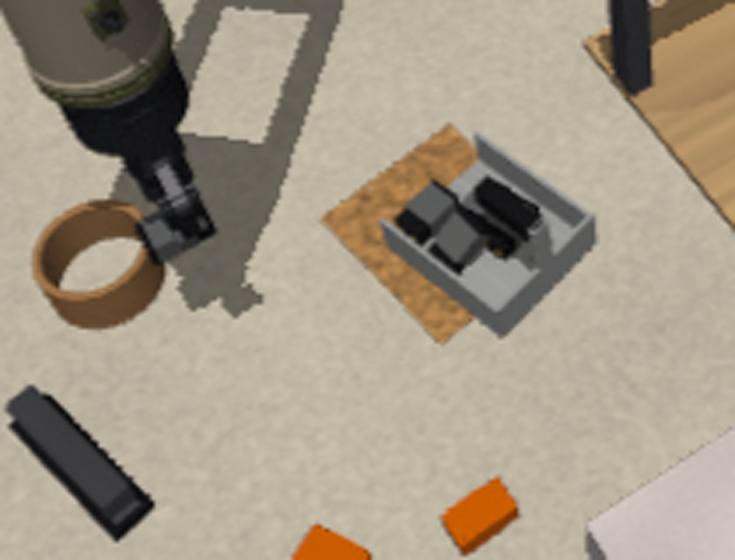

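```bash
python3 -m creep '{"translation":[[35,4,0],[35,4,0],[35,4,0],[35,5,0],[34,5,0],[34,5,0],[0,0,0],[0,0,0],[0,0,0]],"rotation":[[0,0,0],[0,0,0],[0,0,0],[0,0,0],[0,0,0],[0,0,0],[0,0,-0.143],[0,0,-0.143],[0,0,0]],"claw":[0,0,0,0,0,0,0,0,0]}'
python3 - <<'E'
from h import *
go(465,-179.2,60,101.5)
w=snapshot("wrist"); cv2.imwrite("pics/w31.png",w["frame"][:,:,::-1])
E
```

```text
time: 39.2
tool_pos: [466.5, -179.5, 138.5]
tcp_rot: [180.0, 0.0, 101.7]
ft_force: [0.3, -0.2, -1.2]
finger_gap: 25.2
tcp [ 466.5 -179.5  138.5] [180.    0.  101.7] shift [ 0.6 -1.4 78.5] t 39.2
turn z rad 0.004
```

View pics/w31.png

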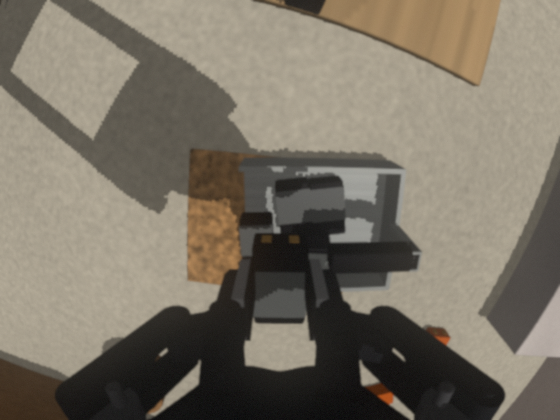

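```bash
python3 -m creep '{"translation":[[4,-6,0],[0,0,35],[0,0,35],[0,0,20],[0,0,0]],"rotation":[[0,0,0],[0,0,0],[0,0,0],[0,0,0],[0,0,0]],"claw":[0,0,0,0,0]}'
python3 - <<'E'
from h import *
go(465,-179.2,60,101.5)
w=snapshot("wrist"); cv2.imwrite("pics/w32.png",w["frame"][:,:,::-1])
E
```

```text
time: 39.75
tool_pos: [456.7, -176.1, 45.2]
tcp_rot: [-179.7, -0.2, 101.3]
ft_force: [0.3, -0.4, -0.8]
finger_gap: 25.1
tcp [ 456.7 -176.1   45.2] [-179.7   -0.2  101.3] shift [ -4.6   7.4 -14.8] t 39.8
turn z rad -0.003
```

View pics/w32.png

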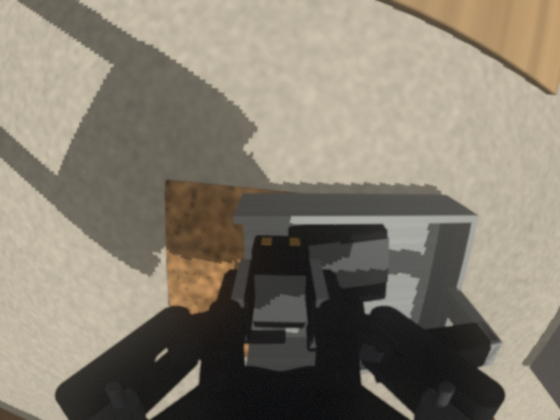

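```bash
python3 -m creep '{"translation":[[7,1,0],[0,0,6],[0,0,0],[0,0,0],[0,0,0],[0,0,-20],[0,0,-40],[0,0,-40]],"rotation":[[0,0,0],[0,0,0],[0,0,0],[0,0,0],[0,0,0],[0,0,0],[0,0,0],[0,0,0]],"claw":[0,0,0,36,36,36,36,50]}'
python3 - <<'E'
from h import *
w=snapshot("wrist"); crop(w,140,100,460,340,2.4,"w33.png")
s=snapshot("scene"); crop(s,150,220,270,310,6,"c24.png")
E
```

```text
time: 40.6
tool_pos: [458.4, -169.8, 142.9]
tcp_rot: [-179.9, -0.1, 101.5]
ft_force: [1.2, -0.7, -0.2]
finger_gap: 49.0
```

View pics/w33.png

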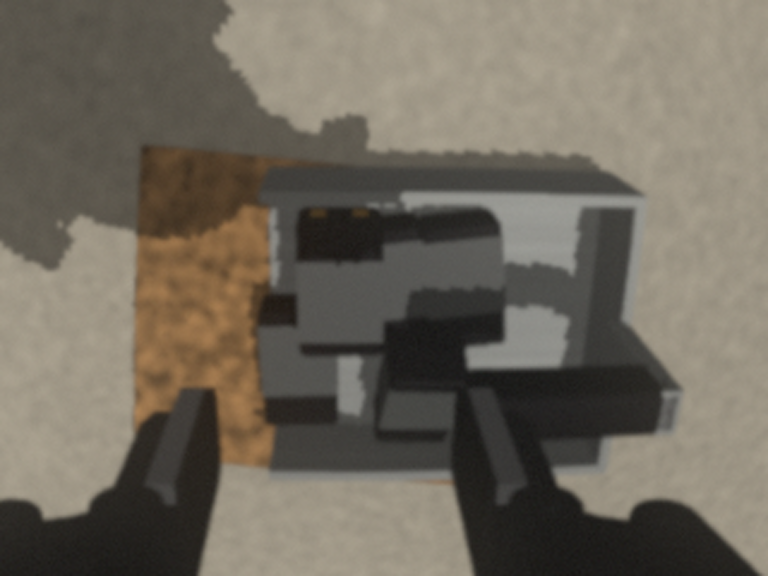

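View pics/c24.png

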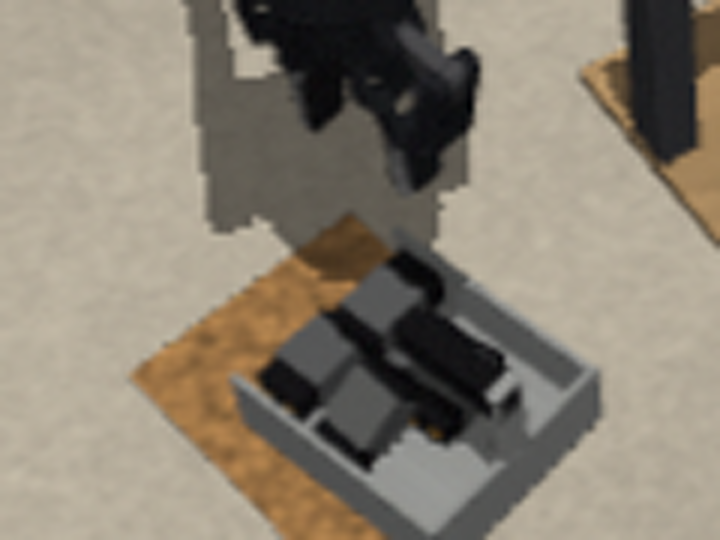

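```bash
python3 - <<'E'
from h import *
w=snapshot("wrist"); o=lambda u,v:(u/2.4+140-.3,v/2.4+100-.3)
A=onz(w,*o(640,200),43,True)[:2];B=onz(w,*o(603,468),43,True)[:2];C=onz(w,*o(270,475),43,True)[:2];D=onz(w,*o(262,190),43,True)[:2]
print(A,B,C,D,(A+C)/2,np.linalg.norm(B-C),np.linalg.norm(A-B),[np.degrees(np.arctan2(*(v[::-1]))) for v in (B-C,A-D)])
c=(A+C)/2;a=np.radians(11.5);ex=np.array([np.cos(a),np.sin(a)]);ey=np.array([-ex[1],ex[0]])
for n,p,z in [("D",(300,358),27),("Dleft",(262,360),27),("B",(425,385),27),("E",(340,285),47),("A",(460,275),27),("tcp",None,0)]:
  q=(onz(w,*o(*p),z,True)[:2] if p else sense()["tool_pos"][:2])-c; print(n,(q@ex).round(1),(q@ey).round(1))
E
```

```text
[ 563.67896079 -131.39437292] [ 587.07237626 -239.04166034] [ 457.25525513 -264.36530751] [ 435.98548498 -154.79842559] [ 510.46710796 -197.87984022] 132.26402400054738 110.15984012330793 [np.float64(11.038166852672267), np.float64(10.386071736180366)]
D -53.5 -11.9
Dleft -67.9 -12.8
B -5.7 -23.9
E -38.8 25.2
A 5.2 21.3
tcp -42.5 35.7
```

```bash
python3 -m creep '{"translation":[[-17,-22,0],[-17,-22,0],[-16,-20,0],[0,0,40],[0,0,40],[0,0,36],[0,0,0],[0,0,0]],"rotation":[[0,0,0],[0,0,0],[0,0,0],[0,0,0],[0,0,0],[0,0,0],[0,0,0],[0,0,0]],"claw":[0,0,0,0,0,0,0,0]}'
python3 - <<'E'
from h import *
w=snapshot("wrist"); cv2.imwrite("pics/w34.png",w["frame"][:,:,::-1])
A=None
E
```

```text
time: 41.55
tool_pos: [405.5, -231.2, 25.8]
tcp_rot: [-179.9, -0.1, 101.5]
ft_force: [0.3, -0.6, 0.0]
finger_gap: -0.2
```

View pics/w34.png

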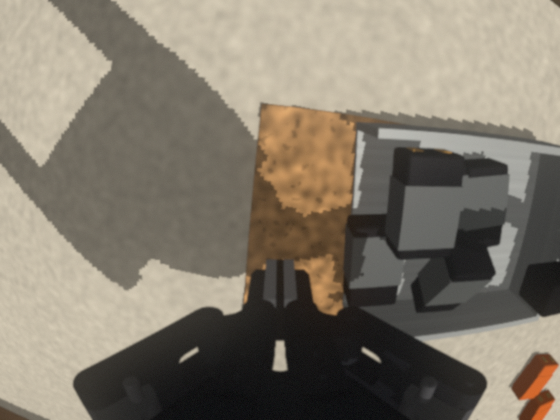

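```bash
python3 -m creep '{"translation":[[0,8,0],[0,8,0],[0,6,0],[0,4,0],[0,4,0],[0,0,0]],"rotation":[[0,0,0],[0,0,0],[0,0,0],[0,0,0],[0,0,0],[0,0,0]],"claw":[0,0,0,0,0,0]}'
python3 - <<'E'
from h import *
w=snapshot("wrist"); cv2.imwrite("pics/w35.png",w["frame"][:,:,::-1])
E
```

```text
time: 42.2
tool_pos: [436.3, -225.7, 26.4]
tcp_rot: [180.0, 0.0, 101.5]
ft_force: [-0.1, -0.1, -0.1]
finger_gap: 0.2
```

View pics/w35.png

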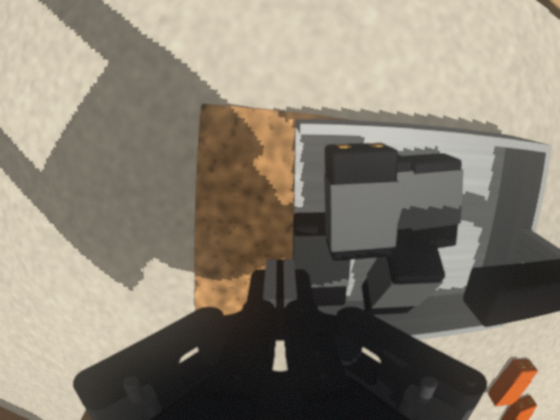

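```bash
python3 -m creep '{"translation":[[0,4,0],[0,4,0],[0,4,0],[0,0,0],[0,-10,0],[0,0,-40],[0,0,-45],[0,0,-45],[0,0,0],[0,0,0]],"rotation":[[0,0,0],[0,0,0],[0,0,0],[0,0,0],[0,0,0],[0,0,0],[0,0,0],[0,0,0],[0,0,0],[0,0,0]],"claw":[0,0,0,0,0,0,0,40,40,40]}'
python3 - <<'E'
from h import *
w=snapshot("wrist"); crop(w,200,60,460,270,2.9,"w36.png")
s=snapshot("scene"); crop(s,150,220,270,310,6,"c25.png")
E
```

```text
time: 43.25
tool_pos: [438.2, -226.2, 157.8]
tcp_rot: [179.9, 0.1, 101.5]
ft_force: [-0.7, -0.1, -1.3]
finger_gap: 39.8
```

View pics/w36.png

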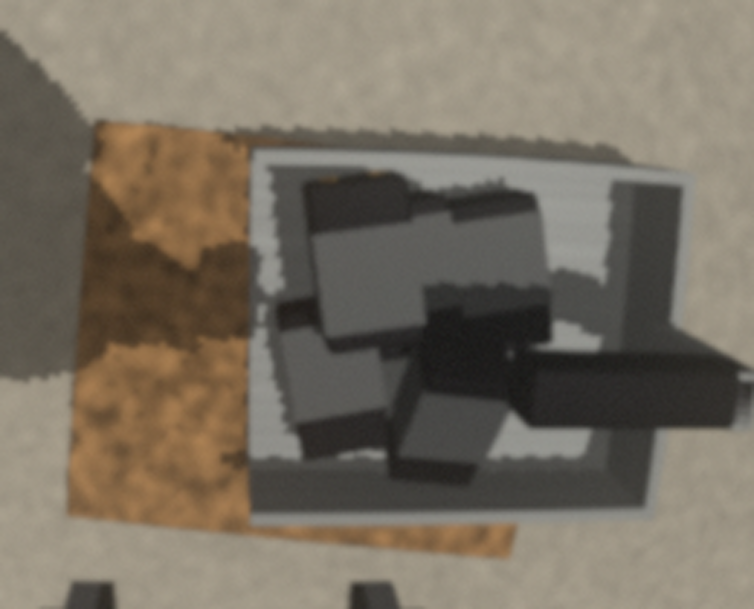

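View pics/c25.png

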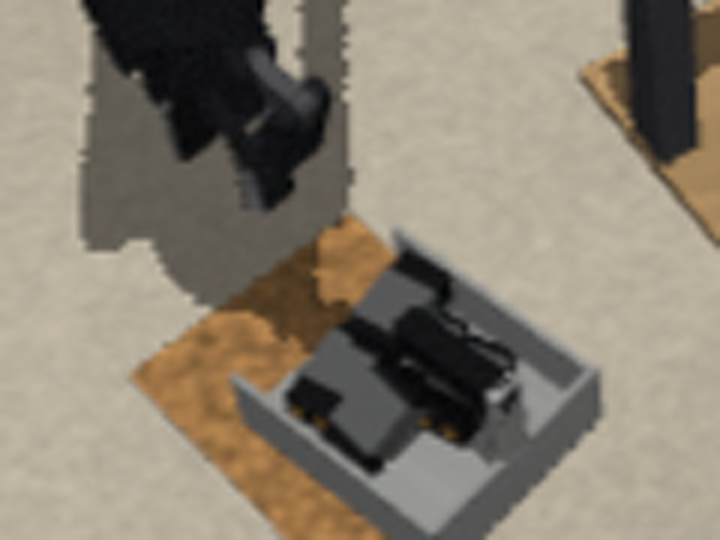

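```bash
python3 - <<'E'
from h import *
w=snapshot("wrist"); o=lambda u,v:(u/2.9+200-.3,v/2.9+60-.3)
D,A,B,C=[onz(w,*o(*p),43,True)[:2] for p in [(252,150),(690,178),(652,513),(250,520)]]
print(A,B,C,D,"c",(A+B+C+D)/4,np.linalg.norm(B-C),np.linalg.norm(A-B),[np.degrees(np.arctan2(*(v[::-1]))) for v in (B-C,A-D,)])
H=[onz(w,*o(*p),93,True)[:2].round(1) for p in [(530,358),(528,425),(725,428),(735,370)]]; print(H,np.mean(H,0))
s=snapshot("scene"); o2=lambda u,v:(u/6+150-.4,v/6+220-.4)
c=(A+B+C+D)/4;a=np.radians(10.5);ex=np.array([np.cos(a),np.sin(a)]);ey=np.array([-ex[1],ex[0]])
print("pred px of bar top ends", [ (proj(s,[*(c+x*ex),93])-[150,220])*6 for x in (0,65)])
go(*(c+22*ex),85,10.5)
print(c+22*ex)
E
```

```text
[ 551.69570847 -126.23332595] [ 573.0669322  -228.54063807] [ 448.28161974 -254.53179554] [ 426.97450839 -149.95282968] c [ 500.0046922  -189.81464731] 127.46338482630316 104.51562236151747 [np.float64(11.765744232995116), np.float64(10.767932144632205)]
[array([ 498.2, -180.5]), array([ 502.5, -196.3]), array([ 555.8, -186.1]), array([ 553.1, -171.1])] [ 527.4 -183.5]
pred px of bar top ends [array([395.03227149, 302.48485099]), array([500.22782344, 382.32360217])]
tcp [ 436.5 -224.8  154.3] [-1.799e+02 -1.000e-01  1.015e+02] shift [21.1 91.4 69.1] t 43.5
turn z rad -1.553
[ 521.63630017 -185.80546575]
```

```bash
python3 -m creep '{"translation":[[11,46,0],[11,47,0],[0,0,0],[0,0,0],[0,0,0],[0,0,0],[0,0,0],[0,0,0],[0,0,0],[0,0,0]],"rotation":[[0,0,0],[0,0,0],[0,0,0.14],[0,0,0.14],[0,0,0.14],[0,0,0.14],[0,0,0.14],[0,0,0.14],[0,0,0.14],[0,0,0.14]],"claw":[45,45,45,45,45,45,45,45,45,45]}'
python3 -m creep '{"translation":[[0,0,0],[0,0,0],[0,0,0],[0,0,0],[0,0,0]],"rotation":[[0,0,0.14],[0,0,0.14],[0,0,0.14],[0,0,0.04],[0,0,0]],"claw":[45,45,45,45,45]}'
python3 - <<'E'
from h import *
w=snapshot("wrist"); cv2.imwrite("pics/w37.png",w["frame"][:,:,::-1])
go(523,-185,68,11)
c=np.array([500,-189.8]);a=np.radians(11);ex=np.array([np.cos(a),np.sin(a)]);print([proj(w,[*(c+x*ex),93],True) for x in (0,22,65)])
E
```

```text
time: 44.45
tool_pos: [523.5, -184.9, 154.4]
tcp_rot: [-179.8, 0.1, 37.0]
ft_force: [-0.0, 0.6, 0.3]
finger_gap: 44.8
time: 44.95
tool_pos: [523.6, -184.9, 154.5]
tcp_rot: [-179.9, 0.1, 11.0]
ft_force: [-0.3, -0.1, 0.4]
finger_gap: 44.7
tcp [ 523.7 -185.   154.8] [-1.799e+02  1.000e-01  1.110e+01] shift [-0.5 -0.  86.8] t 45.0
turn z rad 0.001
[array([278.81012211, 259.9708953 ]), array([278.76417053, 231.42506568]), array([278.67904612, 169.32506087])]
```

View pics/w37.png

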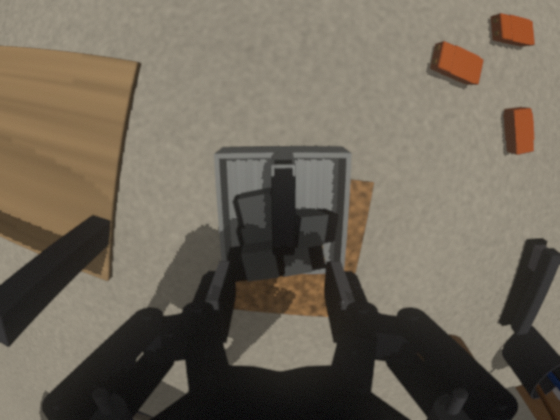

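```bash
python3 -m creep '{"translation":[[0,2,30],[0,0,35],[0,0,20],[0,0,0],[0,0,0],[0,0,0],[0,0,0],[0,0,0]],"rotation":[[0,0,0],[0,0,0],[0,0,0],[0,0,0],[0,0,0],[0,0,0],[0,0,0],[0,0,0]],"claw":[45,45,45,45,0,0,0,0]}' 100
python3 - <<'E'
from h import *
w=snapshot("wrist"); cv2.imwrite("pics/w38.png",w["frame"][:,:,::-1])
s=snapshot("scene"); crop(s,150,200,290,310,5,"c26.png")
go(523,-185,68,11)
E
```

```text
time: 45.8
tool_pos: [526.2, -187.8, 73.3]
tcp_rot: [179.9, -0.2, 11.0]
ft_force: [0.3, 0.6, 6.5]
finger_gap: 13.9
tcp [ 526.2 -187.8   73.3] [179.9  -0.2  11. ] shift [-2.6 -3.4  5.3] t 45.9
turn z rad 0.0
```

View pics/w38.png

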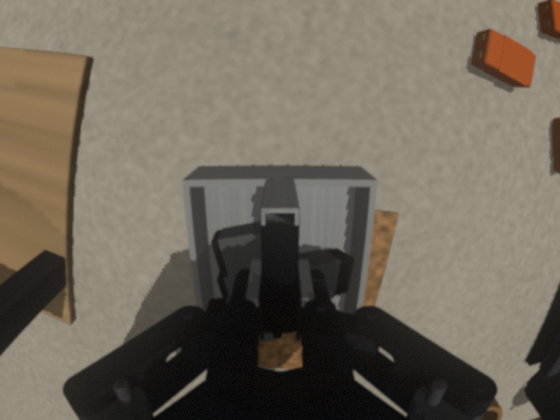

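View pics/c26.png

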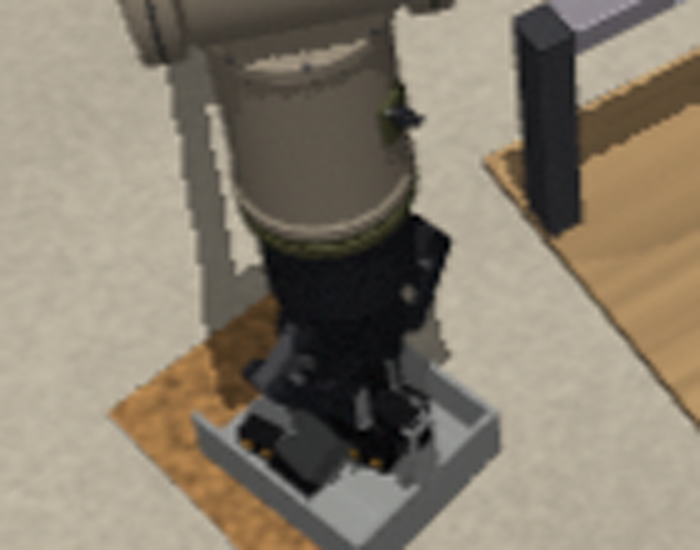

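```bash
python3 -m creep '{"translation":[[0,0,-5],[0,0,-8],[0,0,-12],[0,0,-15],[0,0,-15],[0,0,-15],[0,0,-15],[0,0,-15],[0,0,-10],[0,0,0]],"rotation":[[0,0,0],[0,0,0],[0,-0.02,0],[0,-0.03,0],[0,-0.04,0],[0,-0.04,0],[0,-0.03,0],[0,0,0],[0,0,0],[0,0,0]],"claw":[0,0,0,0,0,0,0,0,0,0]}'
python3 - <<'E'
from h import *
w=snapshot("wrist"); cv2.imwrite("pics/w39.png",w["frame"][:,:,::-1])
s=snapshot("scene"); crop(s,150,160,330,310,4,"c27.png")
s=sense();print(s["joint_pos"].round(1),s["tool_pos"])
E
```

```text
time: 46.9
tool_pos: [534.1, -186.1, 182.7]
tcp_rot: [179.9, 9.0, 11.0]
ft_force: [0.3, 0.4, -5.3]
finger_gap: 13.7
[-21.3  11.5  86.6  -4.9  89.6  58.1] [ 532.81408298 -185.75379755  180.58125043]
```

View pics/w39.png

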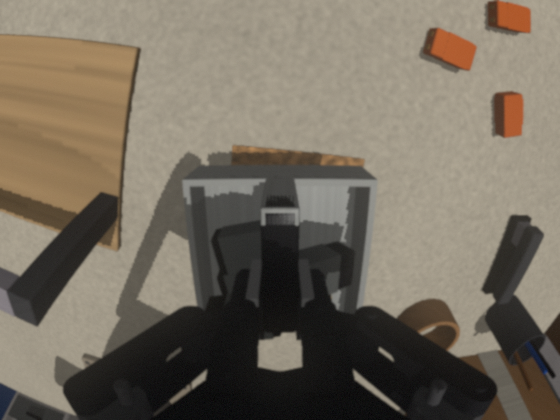

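View pics/c27.png

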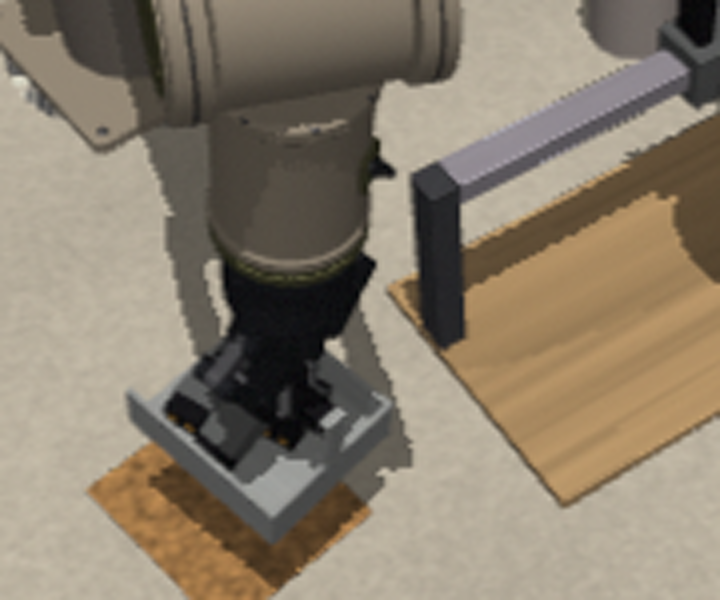

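```bash
cat >> h.py <<'E'
def Rt(yaw,tilt): return R.from_euler('z',yaw,degrees=True)*R.from_euler('x',180,degrees=True)*R.from_euler('y',tilt,degrees=True)
def plan(wps, start=None):
    """wps: list of (x,y,z,yaw,tilt); prints rows between successive poses from measured pose"""
    s=sense(); p=s["tool_pos"]; Rm=R.from_euler('xyz',s["tcp_rot"],degrees=True)
    if start is not None: p=np.array(start[:3],float); Rm=Rt(*start[3:])
    for x,y,z,yaw,t in wps:
        q=np.array([x,y,z]); Rn=Rt(yaw,t)
        print(Rm.inv().apply(q-p).round(1).tolist(), (Rm.inv()*Rn).as_rotvec().round(3).tolist()); p=q; Rm=Rn
E
python3 - <<'E'
from h import *
print(sense()["tool_pos"],sense()["tcp_rot"])
plan([(533,-186,370,11,-9),(696,300,370,11,-9),(696,300,370,20,-9)])
E
```

```text
[ 532.81408298 -185.75379755  180.58125043] [-179.99536913    9.14375933   10.97654773]
[-30.0, 0.3, -187.0] [-0.0, 0.003, -0.0]
[249.6, -446.0, -39.5] [0.0, 0.0, 0.0]
[0.0, 0.0, 0.0] [-0.025, 0.0, -0.155]
```

```bash
python3 -m creep '{"translation":[[-2,0,-12],[-3,0,-20],[-4.5,0,-28],[-5,0,-32],[-5,0,-32],[-4.5,0,-28],[-3,0,-20],[-2,0,-12],[-1,0,-3],[0,0,0]],"rotation":[[0,0,0],[0,0,0],[0,0,0],[0,0,0],[0,0,0],[0,0,0],[0,0,0],[0,0,0],[0,0,0],[0,0,0]],"claw":[0,0,0,0,0,0,0,0,0,0]}'
python3 -m creep '{"translation":[[4,-7,-0.6],[8,-14,-1.2],[11,-20,-1.8],[13.5,-24,-2.1],[15,-27,-2.4],[16,-28,-2.5],[16,-28,-2.5],[16,-28,-2.5],[16,-28,-2.5],[16,-28,-2.5]],"rotation":[[0,0,0],[0,0,0],[0,0,0],[0,0,0],[0,0,0],[0,0,0],[0,0,0],[0,0,0],[0,0,0],[0,0,0]],"claw":[0,0,0,0,0,0,0,0,0,0]}'
python3 -m creep '{"translation":[[16,-28,-2.5],[16,-28,-2.5],[16,-28,-2.5],[15,-27,-2.4],[13,-24,-2.1],[11,-20,-1.8],[8,-14,-1.2],[4,-7,-0.6],[0,0,0],[0,0,0]],"rotation":[[0,0,0],[0,0,0],[0,0,0],[0,0,0],[0,0,0],[0,0,0],[0,0,0],[0,0,0],[0,0,0],[0,0,0]],"claw":[0,0,0,0,0,0,0,0,0,0]}'
python3 - <<'E'
from h import *
w=snapshot("wrist"); cv2.imwrite("pics/w40.png",w["frame"][:,:,::-1])
s=snapshot("scene"); cv2.imwrite("pics/s40.png",s["frame"][:,:,::-1])
s=sense();print(s["joint_pos"].round(1),s["tool_pos"],s["tcp_rot"])
E
```

```text
time: 48.0
tool_pos: [533.1, -185.7, 369.7]
tcp_rot: [-180.0, 9.2, 11.0]
ft_force: [0.0, 0.0, -6.5]
finger_gap: 13.7
time: 49.0
tool_pos: [619.6, 70.3, 368.4]
tcp_rot: [-180.0, 9.3, 11.0]
ft_force: [0.0, 0.3, -5.1]
finger_gap: 13.9
time: 50.0
tool_pos: [684.1, 260.2, 367.9]
tcp_rot: [180.0, 9.3, 11.0]
ft_force: [0.8, -0.9, -4.7]
finger_gap: 14.0
[ 16.3  42.2  27.1   1.  119.8  95.8] [684.23595533 259.21345949 368.88085502] [179.98438101   9.20721484  10.973276  ]
```

View pics/w40.png

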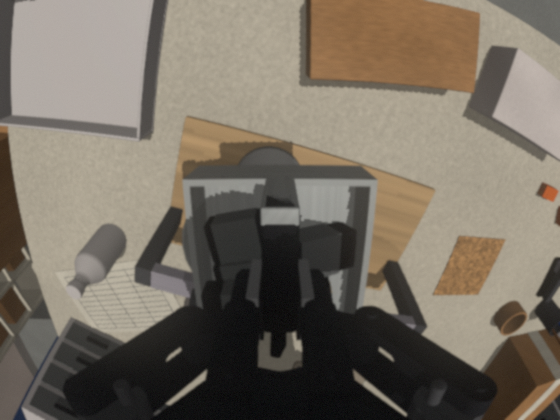

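View pics/s40.png

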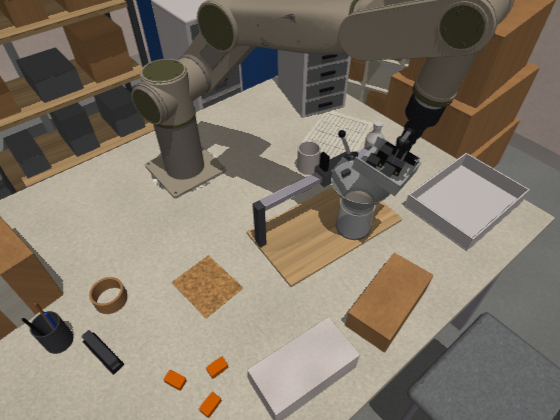

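```bash
cat >> h.py <<'E'
def pourpose(th,zl,off=25,yaw=11,F=(587.3,260.4)):
    a=np.radians(yaw);ex=np.array([np.cos(a),np.sin(a),0]);t=np.radians(th);z=np.array([0,0,1])
    L=np.array([*F,zl])+off*ex
    p=L+91*(np.cos(t)*ex+np.sin(t)*z)+66*(-np.sin(t)*ex+np.cos(t)*z)
    return (*p,yaw,th)
E
python3 - <<'E'
from h import *
plan([pourpose(-9,318),pourpose(-9,285),pourpose(-5,270),pourpose(0,255),pourpose(4,245),pourpose(8,240),pourpose(12,236)]+[pourpose(t,234) for t in (15,18,21,24,27,30,33,36,39,42,46,50,54)])
for t in (0,12,30,54): print(t,np.round(pourpose(t,234),1))
E
```

```text
[29.9, -19.7, -4.9] [0.0, 0.004, -0.0]
[5.2, -0.0, 32.6] [0.0, 0.0, 0.0]
[-2.5, -0.0, 8.6] [0.0, 0.07, 0.0]
[-4.8, 0.0, 7.3] [-0.0, 0.087, 0.0]
[-4.8, -0.0, 3.8] [-0.0, 0.07, 0.0]
[-5.2, 0.0, -1.2] [0.0, 0.07, -0.0]
[-5.4, -0.0, -2.2] [-0.0, 0.07, 0.0]
[-4.0, -0.0, -2.7] [0.0, 0.052, -0.0]
[-3.6, 0.0, -4.7] [0.0, 0.052, 0.0]
[-3.6, 0.0, -4.7] [0.0, 0.052, 0.0]
[-3.6, -0.0, -4.7] [-0.0, 0.052, 0.0]
[-3.6, 0.0, -4.7] [0.0, 0.052, -0.0]
[-3.6, -0.0, -4.7] [0.0, 0.052, 0.0]
[-3.6, -0.0, -4.7] [-0.0, 0.052, 0.0]
[-3.6, -0.0, -4.7] [-0.0, 0.052, 0.0]
[-3.6, 0.0, -4.7] [0.0, 0.052, 0.0]
[-3.6, 0.0, -4.7] [-0.0, 0.052, -0.0]
[-4.8, 0.0, -6.2] [0.0, 0.07, 0.0]
[-4.8, -0.0, -6.2] [-0.0, 0.07, -0.0]
[-4.8, -0.0, -6.2] [0.0, 0.07, -0.0]
0 [701.2 282.5 300.   11.    0. ]
12 [685.7 279.5 317.5  11.   12. ]
30 [656.8 273.9 336.7  11.   30. ]
54 [611.9 265.2 346.4  11.   54. ]
```

Approach with the tray still level, then check before tipping.

```bash
python3 -m creep '{"translation":[[6,-4,-1],[9,-6,-2],[9,-6,-1],[6,-4,-1],[1,0,8],[2,0,13],[2,0,12],[-2.5,0,8.6],[-4.8,0,7.3],[0,0,0]],"rotation":[[0,0,0],[0,0,0],[0,0,0],[0,0,0],[0,0,0],[0,0,0],[0,0,0],[0,0.07,0],[0,0.087,0],[0,0,0]],"claw":[0,0,0,0,0,0,0,0,0,0]}'
python3 - <<'E'
from h import *
s=snapshot("scene"); crop(s,290,90,440,250,4,"c28.png")
w=snapshot("side"); crop(w,120,120,320,320,3,"c29.png")
plan([pourpose(0,255)])
print(sense()["joint_pos"].round(1))
E
```

```text
time: 51.1
tool_pos: [697.5, 281.7, 317.0]
tcp_rot: [179.9, 1.9, 11.0]
ft_force: [-1.4, 0.2, -7.1]
finger_gap: 13.6
[-0.8, 0.1, 3.5] [0.0, 0.023, -0.001]
[ 18.   34.8  41.8   0.2 104.7  97.1]
```

View pics/c28.png

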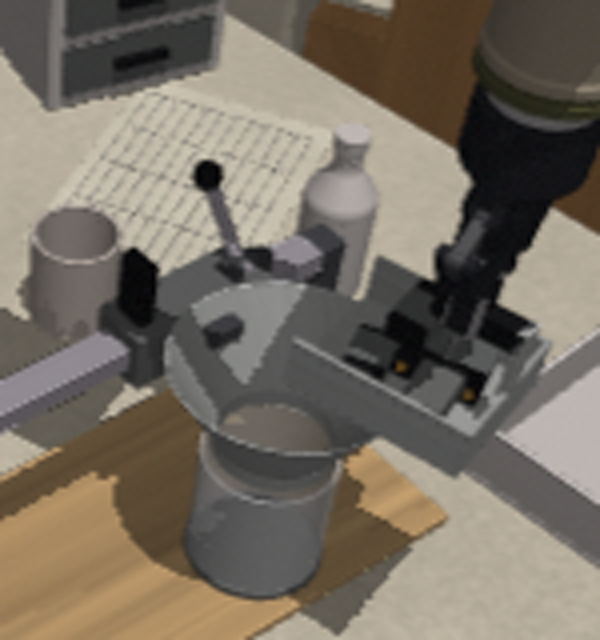

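View pics/c29.png

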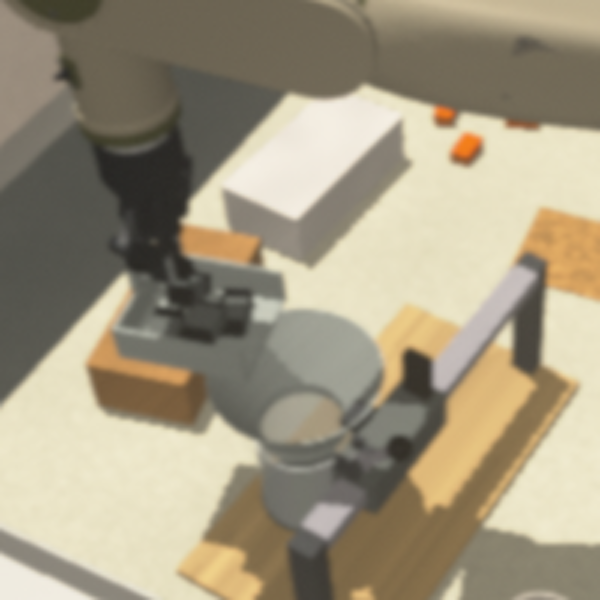

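```bash
python3 - <<'E'
from h import *
s=snapshot("scene"); st=sense(); Rm=R.from_euler('xyz',st["tcp_rot"],degrees=True); 
f=lambda v:(proj(s,st["tool_pos"]+Rm.apply(v))-[290,90])*4
# tray (x,y,z) rel tcp -> tool: x, -y, -z
for x,y,z in [(-91,-55,-66),(-91,-55,-30),(-91,55,-30),(-91,0,-66),(39,-55,-30),(39,55,-30)]: print((x,y,z),f(np.array([x,-y,-z])).round(0))
print((proj(s,[587.3,260.4,212])-[290,90])*4)
E
```

```text
(-91, -55, -66) [287. 370.]
(-91, -55, -30) [295. 330.]
(-91, 55, -30) [382. 243.]
(-91, 0, -66) [330. 325.]
(39, -55, -30) [478. 425.]
(39, 55, -30) [559. 329.]
[286.11903415 361.95367578]
```

```bash
python3 -m creep '{"translation":[[-5,0,6],[-5,0,0],[-5.4,0,-2],[-4,0,-2.7],[-3.6,0,-4.7],[-3.6,0,-4.7],[0,0,0],[0,0,0]],"rotation":[[0,0.09,0],[0,0.07,0],[0,0.07,0],[0,0.052,0],[0,0.052,0],[0,0.052,0],[0,0,0],[0,0,0]],"claw":[0,0,0,0,0,0,0,0]}'
python3 - <<'E'
from h import *
s=snapshot("scene"); crop(s,290,90,440,250,4,"c30.png")
plan([pourpose(21,234)])
E
```

```text
time: 52.05
tool_pos: [675.5, 278.2, 330.7]
tcp_rot: [-180.0, -21.0, 10.9]
ft_force: [1.3, 0.2, -4.2]
finger_gap: 13.7
[-4.0, 0.6, 0.2] [-0.0, 0.0, -0.001]
```

View pics/c30.png

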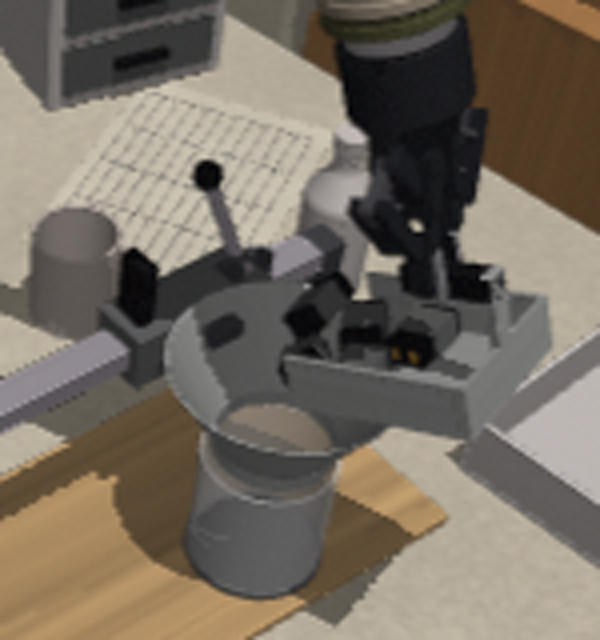

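```bash
python3 -m creep '{"translation":[[-3,0,0],[0,0,0],[0,0,0],[0,0,0],[0,0,0]],"rotation":[[0,0,0],[0,0,0],[0,0,0],[0,0,0],[0,0,0]],"claw":[0,0,0,0,0]}'
python3 - <<'E'
from h import *
s=snapshot("scene"); crop(s,290,90,440,250,4,"c31.png")
E
```

```text
time: 52.6
tool_pos: [671.1, 277.3, 326.3]
tcp_rot: [-180.0, -20.9, 11.0]
ft_force: [-0.7, 0.1, -2.7]
finger_gap: 13.7
```

View pics/c31.png

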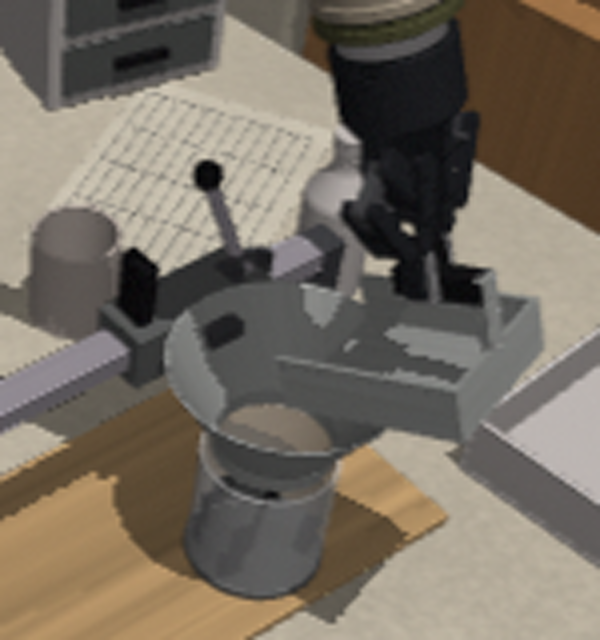

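```bash
python3 -m creep '{"translation":[[0,0,0],[0,0,0],[5,0,-15],[8,0,-22],[10,0,-28],[10,0,-28],[8,0,-20],[0,0,0]],"rotation":[[0,0,0],[0,0,0],[0,0,0],[0,0,0],[0,0,0],[0,0,0],[0,0,0],[0,0,0]],"claw":[0,0,0,0,0,0,0,0]}'
python3 - <<'E'
from h import *
s=snapshot("scene"); crop(s,310,140,410,250,6,"c32.png")
s=snapshot("side"); crop(s,180,180,310,330,4.5,"c33.png")
E
```

```text
time: 53.45
tool_pos: [670.0, 277.2, 453.7]
tcp_rot: [-179.9, -21.4, 10.9]
ft_force: [0.2, -0.1, -2.3]
finger_gap: 13.7
```

View pics/c32.png

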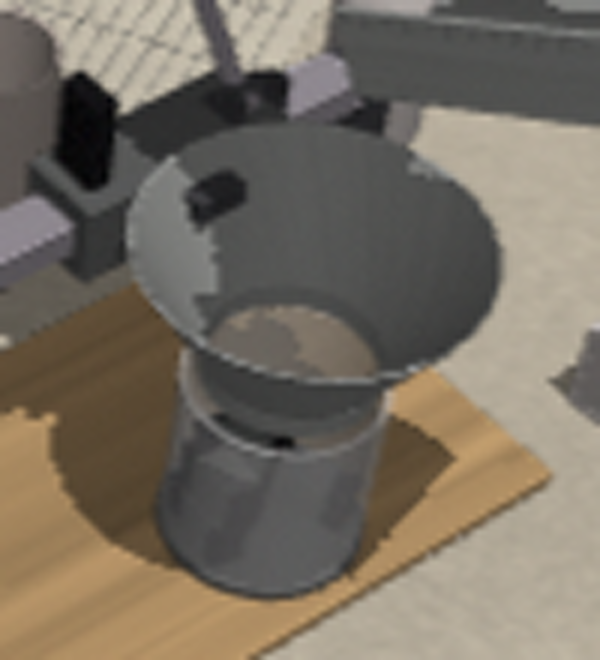

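View pics/c33.png

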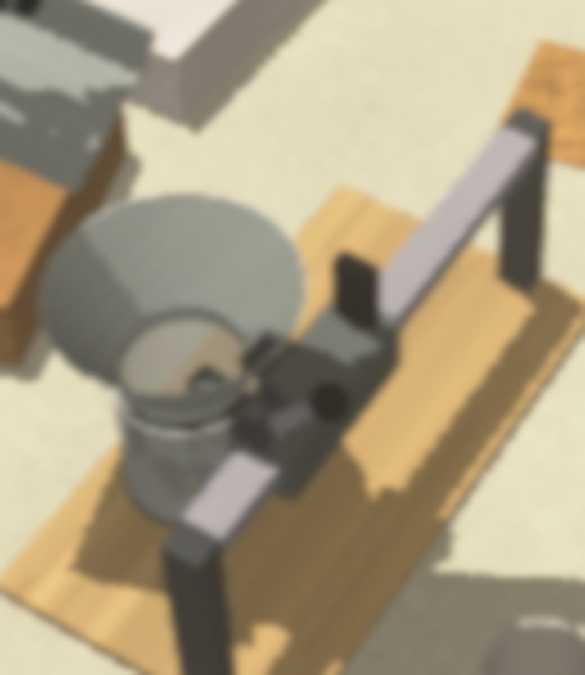

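```bash
python3 - <<'E'
from h import *
s=sense();print(s["joint_pos"].round(1))
plan([(530,-207,430,11,21)])
plan([(492,-207,300,11,0)],start=(530,-207,430,11,21))
E
```

```text
[20.1  7.4 65.5 -3.2 86.4 98.7]
[-219.7, 448.6, -65.9] [-0.0, 0.001, -0.0]
[-81.4, -7.3, 108.0] [0.0, -0.367, -0.0]
```

```bash
python3 -m creep '{"translation":[[-8,16,-2.4],[-14,29,-4.3],[-16,33,-5],[-18,37,-5.4],[-18,37,-5.4],[-18,37,-5.4],[-18,37,-5.4],[-18,37,-5.4],[-18,37,-5.4],[-18,37,-5.4]],"rotation":[[0,0,0],[0,0,0],[0,0,0],[0,0,0],[0,0,0],[0,0,0],[0,0,0],[0,0,0],[0,0,0],[0,0,0]],"claw":[0,0,0,0,0,0,0,0,0,0]}'
python3 -m creep '{"translation":[[-18,37,-5.4],[-18,37,-5.4],[-12,25,-3.6],[-7,12,-1],[0,0,0],[0,0,0],[0,0,0],[0,0,0],[0,0,0]],"rotation":[[0,0,0],[0,0,0],[0,0,0],[0,0,0],[0,-0.1,0],[0,-0.1,0],[0,-0.1,0],[0,-0.07,0],[0,0,0]],"claw":[0,0,0,0,0,0,0,0,0]}'
python3 - <<'E'
from h import *
s=snapshot("scene"); cv2.imwrite("pics/s41.png",s["frame"][:,:,::-1])
plan([(492,-207,150,11,0)])
E
```

```text
time: 54.55
tool_pos: [564.2, -87.8, 431.5]
tcp_rot: [-179.9, -20.7, 10.9]
ft_force: [1.6, -0.7, -2.5]
finger_gap: 13.7
time: 55.45
tool_pos: [531.9, -204.9, 426.0]
tcp_rot: [-179.8, 0.6, 11.1]
ft_force: [-0.0, 0.6, -4.4]
finger_gap: 13.5
[-37.3, -5.2, 276.9] [-0.002, 0.007, 0.002]
```

View pics/s41.png

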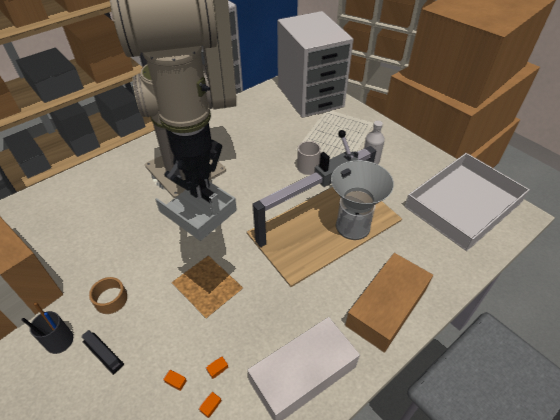

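```bash
python3 -m creep '{"translation":[[-10,-2,15],[-14,-2,25],[-13,-1,35],[0,0,40],[0,0,40],[0,0,40],[0,0,35],[0,0,25],[0,0,15],[0,0,0]],"rotation":[[0,0,0],[0,0,0],[0,0,0],[0,0,0],[0,0,0],[0,0,0],[0,0,0],[0,0,0],[0,0,0],[0,0,0]],"claw":[0,0,0,0,0,0,0,0,0,0]}'
python3 - <<'E'
from h import *
s=snapshot("scene"); crop(s,130,180,290,310,5,"c34.png")
plan([(492,-207,75,11,0)])
E
```

```text
time: 56.5
tool_pos: [490.3, -207.9, 156.8]
tcp_rot: [-179.8, 0.4, 10.9]
ft_force: [-0.3, 0.5, -2.0]
finger_gap: 13.7
[1.3, -1.3, 83.8] [-0.001, 0.006, -0.001]
```

View pics/c34.png

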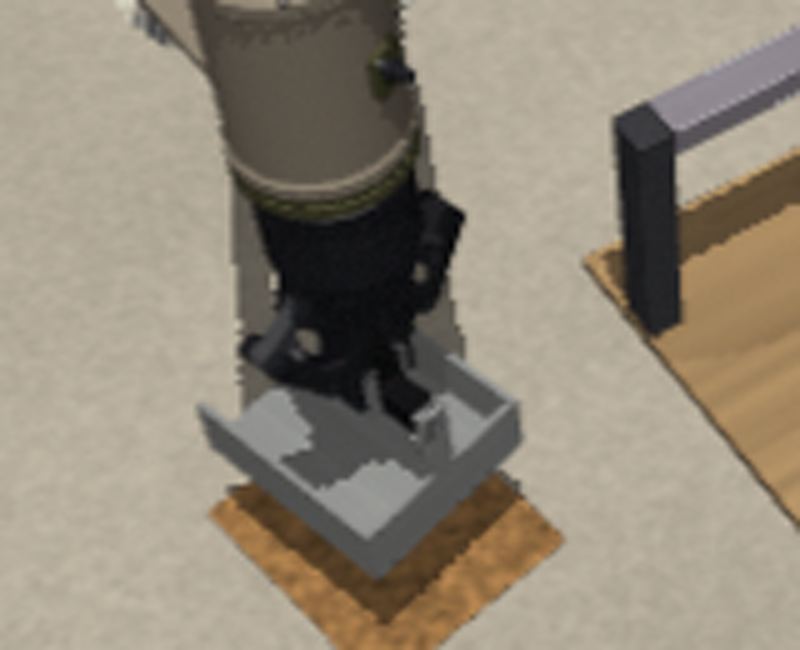

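Tray is empty and above the mat. Lower it, watch the force, then release.

```bash
python3 -m creep '{"translation":[[0,0,25],[0,0,25],[0,0,15],[0,0,8],[0,0,4],[0,0,0]],"rotation":[[0,0,0],[0,0,0],[0,0,0],[0,0,0],[0,0,0],[0,0,0]],"claw":[0,0,0,0,0,0]}'
```

```text
time: 57.15
tool_pos: [492.0, -209.0, 82.7]
tcp_rot: [180.0, 0.3, 11.0]
ft_force: [-0.8, 0.5, -2.8]
finger_gap: 13.7
```

```bash
python3 -m creep '{"translation":[[0,0,4],[0,0,3],[0,0,0],[0,0,0]],"rotation":[[0,0,0],[0,0,0],[0,0,0],[0,0,0]],"claw":[0,0,0,0]}'
python3 - <<'E'
from h import *
s=snapshot("scene"); crop(s,130,180,290,310,5,"c35.png")
E
```

```text
time: 57.55
tool_pos: [491.6, -208.8, 75.2]
tcp_rot: [180.0, 0.3, 11.0]
ft_force: [0.7, 1.2, -2.1]
finger_gap: 13.5
```

View pics/c35.png

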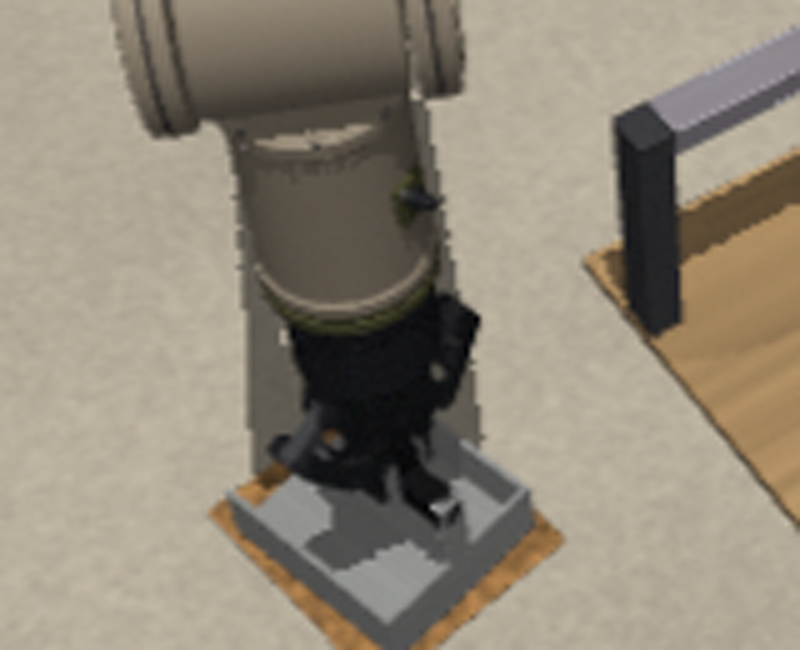

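```bash
python3 -m creep '{"translation":[[0,0,2],[0,0,0.5],[0,0,0]],"rotation":[[0,0,0],[0,0,0],[0,0,0]],"claw":[0,0,0]}'
python3 -m creep '{"translation":[[0,0,0],[0,0,0],[0,0,0],[0,0,0],[0,0,-10],[0,0,-20],[0,0,-40],[0,0,-40],[0,0,-40],[0,0,0]],"rotation":[[0,0,0],[0,0,0],[0,0,0],[0,0,0],[0,0,0],[0,0,0],[0,0,0],[0,0,0],[0,0,0],[0,0,0]],"claw":[30,45,45,45,45,45,45,45,45,45]}'
python3 - <<'E'
from h import *
s=snapshot("scene"); crop(s,130,180,290,310,5,"c36.png")
plan([(500,190,330,11,0)])
E
```

```text
time: 57.9
tool_pos: [491.9, -209.0, 73.5]
tcp_rot: [180.0, 0.3, 11.0]
ft_force: [-2.9, 0.8, 4.5]
finger_gap: 13.8
time: 58.9
tool_pos: [495.6, -210.3, 230.9]
tcp_rot: [179.6, -0.2, 11.0]
ft_force: [0.3, -0.5, 0.1]
finger_gap: 44.8
[81.6, -390.9, -104.4] [0.005, -0.001, -0.0]
```

View pics/c36.png

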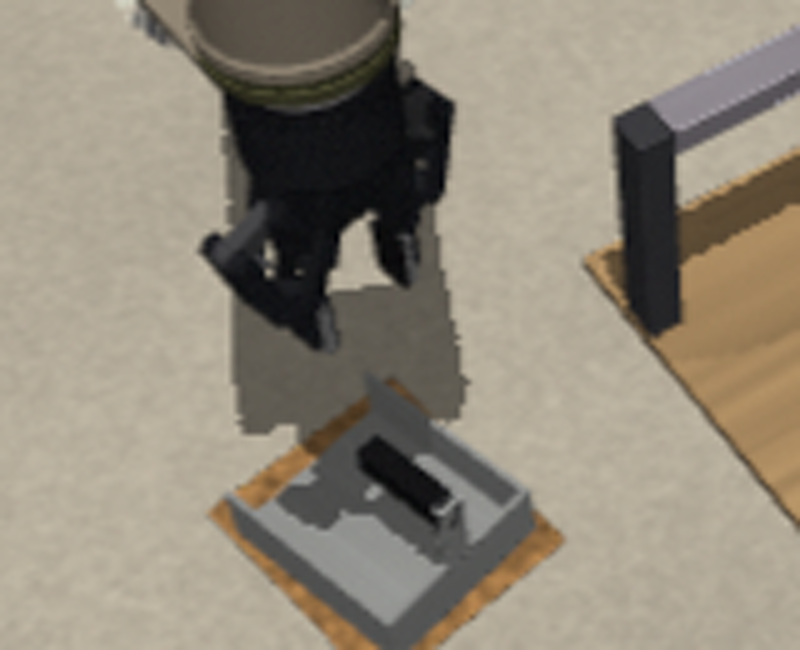

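```bash
python3 -m creep '{"translation":[[0,0,-40],[0,0,-40],[0,0,-30],[10,-44,0],[10,-44,0],[10,-44,0],[10,-44,0],[10,-44,0],[10,-44,0],[10,-44,0]],"rotation":[[0,0,0],[0,0,0],[0,0,0],[0,0,0],[0,0,0],[0,0,0],[0,0,0],[0,0,0],[0,0,0],[0,0,0]],"claw":[45,45,45,45,45,45,45,45,45,45]}'
python3 -m creep '{"translation":[[10,-44,0],[10,-44,0],[5,-44,0],[0,0,0],[0,0,0]],"rotation":[[0,0,0],[0,0,0],[0,0,0],[0,0,0],[0,0,0]],"claw":[45,45,45,45,45]}'
python3 - <<'E'
from h import *
w=snapshot("wrist"); cv2.imwrite("pics/w41.png",w["frame"][:,:,::-1]); print(proj(w,[587,260,122],True))
crop(w,200,40,360,180,5,"w42.png")
print(w["extrinsics"][:3,3],sense()["tool_pos"])
E
```

```text
time: 59.95
tool_pos: [502.3, 108.9, 331.3]
tcp_rot: [-180.0, 0.4, 11.0]
ft_force: [2.2, -0.8, -0.0]
finger_gap: 45.2
time: 60.45
tool_pos: [501.7, 242.3, 330.9]
tcp_rot: [180.0, 0.4, 11.1]
ft_force: [-0.4, -0.8, 0.0]
finger_gap: 45.4
[277.5824622   97.52605928]
[585.4243578  257.97841309 472.8896832 ] [502.09188592 241.2650967  331.19910803]
```

View pics/w41.png

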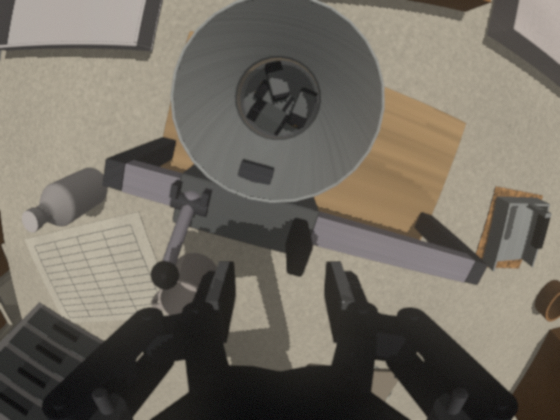

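View pics/w42.png

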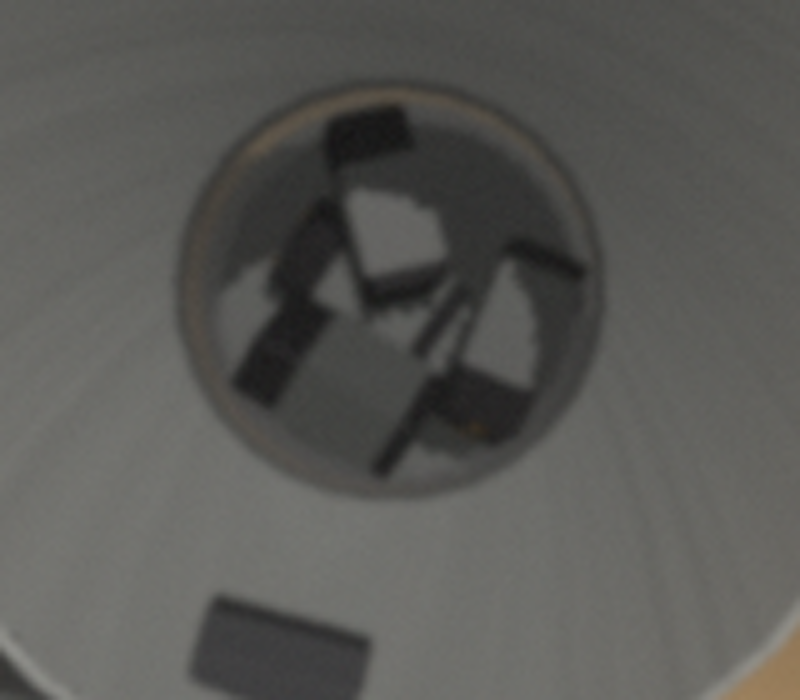

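```bash
python3 - <<'E'
from h import *
s=snapshot("scene"); cv2.imwrite("pics/s42.png",s["frame"][:,:,::-1]); crop(s,310,130,410,250,6,"c37.png")
s=snapshot("side"); cv2.imwrite("pics/s43.png",s["frame"][:,:,::-1])
w=snapshot("wrist"); o=lambda u,v:(u/5+200-.4,v/5+40-.4)
def fit(pts,z):
    g=np.array([onz(w,*o(*p),z,True)[:2] for p in pts]); A=np.c_[2*g,np.ones(len(g))]; x=np.linalg.lstsq(A,(g**2).sum(1),rcond=None)[0]; return x[:2],np.sqrt(x[2]+x[0]**2+x[1]**2)
print("spout",fit([(180,290),(600,290),(390,82),(390,498),(245,140),(540,140),(250,440),(540,440)],127))
print("jar bottom inner",fit([(215,310),(250,180),(330,115),(470,110),(560,180),(600,290)],14))
E
```

```text
spout (array([588.31948629, 257.48003305]), np.float64(44.450322516124714))
jar bottom inner (array([589.86094387, 254.10857015]), np.float64(53.6095529964222))
```

View pics/s42.png

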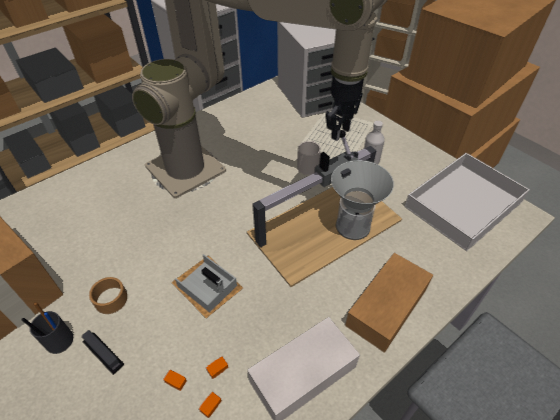

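View pics/c37.png

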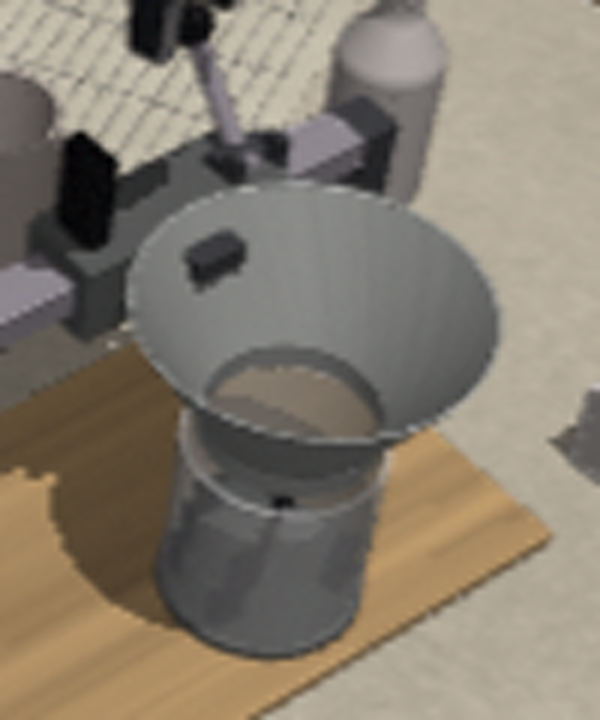

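View pics/s43.png

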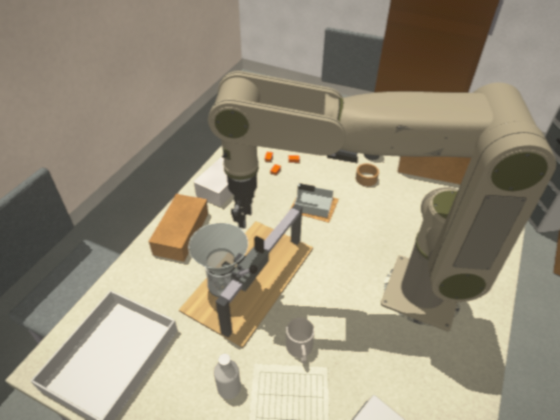

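```bash
python3 -c "
from bench import *
print(hand_in())"
```

```text
the job is handed in; nothing more can be done
None
```

I flipped the lever to free, slid the funnel over the jar by its fin, and locked the lever again. I then put all five battery packs in the tray, poured them together through the funnel, stood the empty tray back on its mat and handed in at about 61 s. No verdict was reported.

**What the last pictures showed**
- **Funnel:** the spout is about 4 mm from the jar's centre line, and the lever leans to the robot side, which is locked.
- **Packs:** they lie inside the jar and none are left in the tray, the funnel or on the table. They overlap in the pictures, so I could clearly make out only three or four of the five. That all five are in rests on the tray having held all of them and none showing anywhere else.
- **Tray:** it stands flat on the mat, close to its centre.
- **Other objects:** the tape, mug, stapler, spray bottle and orange blocks appear where they were, and the gripper is clear of everything.

**What went less well**
- While I was loading the tray, the gripper caught its front edge and pushed it about 30 mm along the mat. No packs were lost, and I set the tray back on the mat at the end.
- My separate measurements of the jar centre disagreed by up to about 8 mm, so the 4 mm figure is not tight.

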